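# Set out half soles to dry on the leaning rack

### The arm

A 6-joint arm with a two-finger parallel gripper is mounted at the origin on the work surface. World frame = base frame: x ahead of the robot, y to its left, z up, the work surface at z = 0. Lengths are in mm, angles in rad, forces in N, time in s.
With the tool pointing down it reaches from about 250 to 775 mm from the base axis. Payload 4 kg.
Tool frame: the origin (TCP) lies midway between the tips of the shut fingers; the grasp point (between the pads) lies 19 mm behind it (r.hold_point_z is the distance from the TCP to the grasp point, in mm); z points along the fingers, x is the direction in which the jaws open and shut, and the axes are right-handed (so a half turn about z gives the same grasp; the last joint's range is limited). The gripper opens to 85 mm and grips with 20 to 120 N. Pads are 22 mm wide; open, the fingers measure 114 mm over their backs; the gripper's body (76 mm by 85 mm) begins 54 mm behind the grasp point. The pads swing forward as they close: fully open they stand 13 mm farther back than shut.
Start: joints at [1.014, 0.087, 1.371, -0, 1.684, -0.103], TCP at [241.123, 494.347, 210.341] pointing down, gripper open.
Joint ranges: [-3.1, 3.1], [-0.76, 2.03], [0.27, 2.55], [-1.08, 4.22], [0.17, 2.65], [-2.57, 2.57]. Speed limits (rad/s): [2.79, 2.79, 3.14, 3.14, 3.14, 3.14].

### API

Orientations are given as a unit quaternion [x, y, z, w].
In Python, from workcell import r, vision, job_done gives the robot as it stands.
- The arm moves only by the tool send_rows, never from a script. Its argument "deltas" is a list of rows, each an object with "jaw": the finger opening in m, from 0 to 0.0854; "translation": the shift along the tool's x, y, z in m, a list of three; "turn": the turn about the tool's z in rad. In form: [{"jaw": jaw, "translation": [tx, ty, tz], "turn": turn}, ...]. A call has 1 to 12 rows; each row shifts and turns the commanded pose from where the row before left it, along the tool's axes as they then stand; what a row does not reach is not made up. A row lasts 1/12 s, in which the tool goes at most 41.7 mm and 7.16 degrees, less where a joint would pass 70% of its speed; a pose out of reach is approached as far as the arm can. A call with a gripper value outside its range is refused whole. The fingers move at their own pace and stop on an object; the grip force is fixed at half the most. Time passes only in rows, so rows that do not move let the fingers close. It gives the time, the measured TCP pose, the force and the opening at its end, in the units of the state.
- r.sense(): the state, without advancing time (a new reading comes with each control period).
- vision.snapshot(name): name is "scene" or "top" or "wrist"; returns the picture (480x640x3 uint8, blue, green, red); there is no depth.
- vision.camera_info(name): a dict with "vfov" (degrees; the focal length in pixels is half the picture's height over the tangent of half this angle, whatever the lens; pixels are square), "cx", "cy" (the principal point, pixels), "position" and "rotation" of the camera in the world; the wrist camera has in their place "hand_eye" (4x4, takes a point from camera to tool coordinates, whose origin is the TCP and whose axes are the tool frame's). Camera axes: x right, y up, looking along -z (the intrinsics and any distortion apply to the point x, -y, -z); pixel columns grow to the right and rows downward; lengths in mm; the calibration is good to about 2 mm. A picture is of the moment at which its call begins: read the wrist's pose just before it. camera_info takes no time and is no camera call.
- job_done(): hands the job in, once; it reports no verdict.
Trained networks look in the newest picture that a camera, given by its name, has taken for a name from the list of things; names that differ only in an ending like _2 or _b are one class to them, and where a whole thing is asked for, a point or a joint stands for the part that bears it (a point fixed in the world has none). Each returns a list of dicts, best first, with "conf" (0 to 1); they miss things now and then, are a little off and sometimes report something else, mostly with a low value. They report only what shows in the picture. A call takes as long as a camera call. They do not tell look-alikes from the thing itself.
- vision.spot_in(camera, target): "centre" ([row, column] in pixels, amid what is visible of it).
- vision.outline_of(camera, target): "mask" (480x640 bool, what is visible of it) and "centre" ([row, column] in pixels, amid what is visible of it).
The state is a dict: "clock": time; "qpos": joint angles; "joint_velocities": joint speeds; "tau": joint torques, N m; "position": TCP position; "orientation": TCP orientation; "force": force on the tool from outside, world axes, zero at the start; "moment": the same for the moment, N m; "opening": finger opening in mm.
Only numpy, scipy, OpenCV 4.12 (cv2) and the standard library are available. Lean on these libraries where they do the work, as an engineer would, in place of code of your own. Each camera call takes 0.05 s, during which the arm holds its last target.

### The job

Switch the drying fan off. With it off, take every half sole out of the slotted stand and lean it, straight end down, against the rack's rail with its foot on the painted line so that it leans back about 20 degrees, and chock each one's foot against sliding with a heel block from the tray, standing square on the rack's base with its flat side close up to the middle of the sole's foot. When all are chocked, switch the fan back on; leave the other things on the bench where they are.

Things in the scene. Friction and masses are not known exactly. Their poses are not given: they have to be found in the camera images.
- rack: fixed leaning rack: base board with black rubber top, x -20 to +135 mm, 300 mm wide (y), top 12 mm above the bench. Origin on the bench below the middle of the rail; +x points away from the robot, to the side where the soles stand; y along the rail. Posts 20 by 12 mm, 100 mm high at y = -144 and +144 mm
- rack_line (a point): middle of the white foot line painted along y on the rack's base, 34 mm out (+x) from the rail's axis, at the base's top. A sole whose lower back edge stands on it and which rests on the rail leans back 20 degrees. Axes as the rack's
- rail: the rack's steel rail, a fixed round bar 12 mm in diameter along y between the posts, its axis 87 mm above the bench (75 mm above the base). Same origin and axes as the rack, on the bench below the bar
- stand: fixed slotted wooden block, 200 mm (x) by 100 mm (y), 55 mm high, with three slots 14 mm wide and 45 mm deep across it at x = -60, 0 and +60 mm (slot floor 10 mm above the bench, slot length 88 mm along y); origin on the bench under its centre
- tray: fixed shallow plywood tray, 190 by 190 mm, walls 24 mm high and 5 mm thick, floor 5 mm thick, divided into 2 by 2 compartments of about 87 mm; origin on the bench under its centre
- switch (a joint): the fan's switch: a lever on a small grey box on the bench to the left of the rack. 0 = off, leaning towards the robot (box's -x); 0.5 = upright, 1.0 rad = on, leaning away (+x). It stays where it is left; swings in its x-z plane about an axis along its y
- switch_tip (a point): tip of the switch lever, a black rod about 70 mm long which the closed fingers can push aside near its tip; point axes are those of the lever, y along the lever's axis of rotation
- sole1: brown half sole, a stiff leather board 10 mm thick (x), 76 mm wide (y) and 137 mm long (z), 0.12 kg, one end straight, the other a half round of 38 mm radius centred 99 mm from the straight end. Origin at the middle of the straight end's edge face, z towards the round end, x normal to its faces. Starts standing in a slot of the stand, straight end down; may be absent
- sole2: brown half sole, a stiff leather board 10 mm thick (x), 76 mm wide (y) and 137 mm long (z), 0.12 kg, one end straight, the other a half round of 38 mm radius centred 99 mm from the straight end. Origin at the middle of the straight end's edge face, z towards the round end, x normal to its faces. Starts standing in a slot of the stand, straight end down; may be absent
- sole3: brown half sole, a stiff leather board 10 mm thick (x), 76 mm wide (y) and 137 mm long (z), 0.12 kg, one end straight, the other a half round of 38 mm radius centred 99 mm from the straight end. Origin at the middle of the straight end's edge face, z towards the round end, x normal to its faces. Starts standing in a slot of the stand, straight end down; may be absent
- block1: D-shaped stacked-leather heel block, 59 mm long (x), 50 mm wide (y), 40 mm high, about 0.13 kg. Origin at the bottom middle of its flat side; x points from the flat side to the rounded end (sides parallel for 34 mm, then a half round), z up. Starts in a compartment of the tray
- block2: D-shaped stacked-leather heel block, 59 mm long (x), 50 mm wide (y), 40 mm high, about 0.13 kg. Origin at the bottom middle of its flat side; x points from the flat side to the rounded end (sides parallel for 34 mm, then a half round), z up. Starts in a compartment of the tray
- block3: D-shaped stacked-leather heel block, 59 mm long (x), 50 mm wide (y), 40 mm high, about 0.13 kg. Origin at the bottom middle of its flat side; x points from the flat side to the rounded end (sides parallel for 34 mm, then a half round), z up. Starts in a compartment of the tray
- block4: D-shaped stacked-leather heel block, 59 mm long (x), 50 mm wide (y), 40 mm high, about 0.13 kg. Origin at the bottom middle of its flat side; x points from the flat side to the rounded end (sides parallel for 34 mm, then a half round), z up. Starts in a compartment of the tray
- mug: bystander: white mug, 76 mm across, 90 mm high, handle at +y, origin under its centre
- glue: bystander: white bottle, 60 mm across, 130 mm high, origin under its centre
- hammer: bystander: hammer lying on the bench, handle to -x
- tin: bystander: round tin, 64 mm across, 60 mm high, origin under its centre
- brush: bystander: brush lying on the bench, handle to -x
- last: bystander: green shoe last, 225 mm long (x), 64 mm thick, lying on the bench; origin below its middle
Things that resemble listed ones, but are neither listed nor needed, are in the scene too. What is shaped like the part that bears switch but pink is not meant.

How it is judged:
By the outcome, as a careful person would: the job done as asked, in the order asked, and still so for the second after the job is handed in, with the robot touching nothing.
Of sole1, sole2, sole3 only 2 to 3 are there at a start; the rules pass over those that are not, and their reading is None.
At some moment in a run one of block1, block2, block3, block4 may be knocked a few centimetres aside while the robot is not near it.
It also fails if it takes over 210 s, if anything falls off the work surface, if the arm or the gripper's body presses on something with over 40 N, if the wrist force passes 120 N, or if a joint passes its speed limit or range.

## Working session

There is one attempt and no reset: what is moved stays moved. The work goes in short steps, Python scripts to look and compute and a tool call to move; the robot and the scene stay as the last step left them, time stands still between calls to the robot, and variables do not carry over. Pictures are saved under pics/ and viewed, and the job is handed in when it is done.

Besides the shell and the picture viewer there is one more tool, called after "Emit:" as a command line: name --argument value ..., lists and objects as JSON in quotes. send_rows: Moves the arm, as the interface text tells. Its arguments: {"type":"object","properties":{"deltas":{"type":"array","items":{"type":"object","properties":{"jaw":{"type":"number"},"translation":{"type":"array","items":{"type":"number"}},"turn":{"type":"number"}}}}},"required":["deltas"]}

```bash
ls; mkdir -p pics; python3 - <<'E'
from workcell import r, vision
import cv2
print(r.sense())
for n in ("scene","top","wrist"):
    cv2.imwrite(f"pics/{n}0.png",vision.snapshot(n)); print(n,vision.camera_info(n))
E
```

```text
pics
{'clock': 0.0, 'qpos': array([ 1.01390096e+00,  8.79592114e-02,  1.37231781e+00, -1.58191902e-05,
        1.68357659e+00, -1.03094755e-01]), 'joint_velocities': array([ 1.06610727e-03, -2.18938705e-06, -6.39609960e-04, -1.00270010e-03,
        9.10126730e-04,  9.03461481e-04]), 'tau': array([-1.27013915e-03, -3.51873386e+01, -3.13265455e+01, -2.73938140e-04,
        1.08589904e-02, -2.21036181e-06]), 'position': array([240.82087052, 493.85270459, 209.1046272 ]), 'orientation': array([ 8.48051998e-01,  5.29911815e-01, -1.01180840e-03,  5.04271801e-04]), 'force': array([-0.23254543, -0.40761377,  0.43973338]), 'moment': array([-0.03248274,  0.01470587,  0.02174001]), 'opening': 85.69934649342687}
scene {'vfov': 47.76296600846621, 'cx': 315.39900269955615, 'cy': 242.95155754800692, 'position': array([1106.06910359, -801.00607955,  985.03736499]), 'rotation': array([0.38303317, 0.11280815, 0.25934537, 0.87937472])}
top {'vfov': 44.03938604032042, 'cx': 322.8610219778385, 'cy': 240.03167174650739, 'position': array([ 284.07629644,   10.30607485, 1413.0969863 ]), 'rotation': array([ 0.07332728, -0.07507098, -0.69882688,  0.70755102])}
wrist {'vfov': 70.15989526741627, 'cx': 324.1047758024078, 'cy': 240.6164243221375, 'hand_eye': array([[ 9.99998966e-01,  3.14997510e-04,  1.40304490e-03,
        -3.69354929e-01],
       [ 7.18205705e-04, -9.54706217e-01, -2.97549196e-01,
        -7.59193165e+01],
       [ 1.24576843e-03,  2.97549896e-01, -9.54705456e-01,
        -1.63163363e+02],
       [ 0.00000000e+00,  0.00000000e+00,  0.00000000e+00,
         1.00000000e+00]])}
```

View pics/scene0.png

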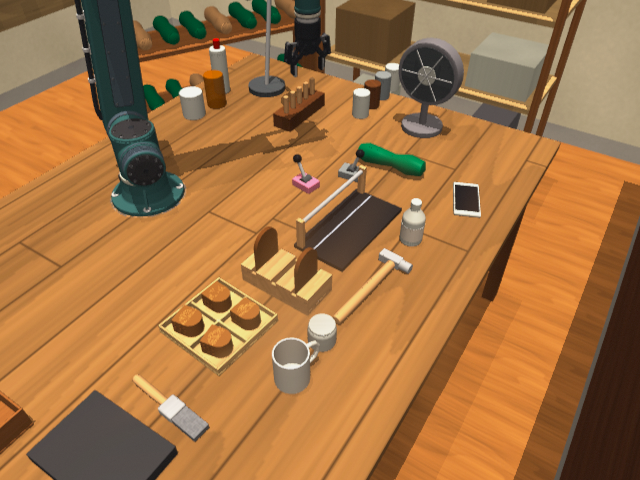

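View pics/top0.png

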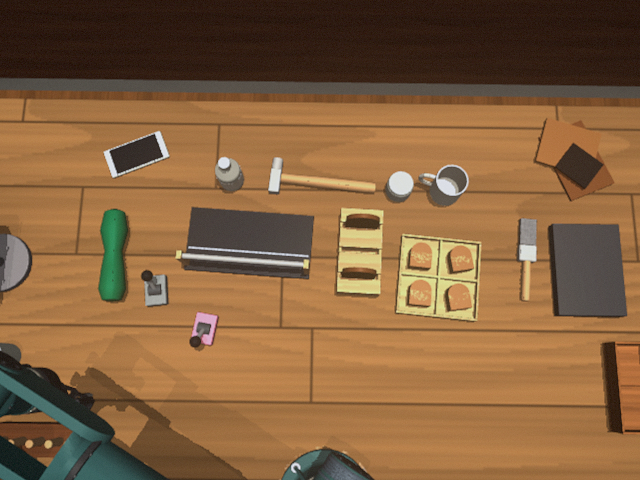

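View pics/wrist0.png

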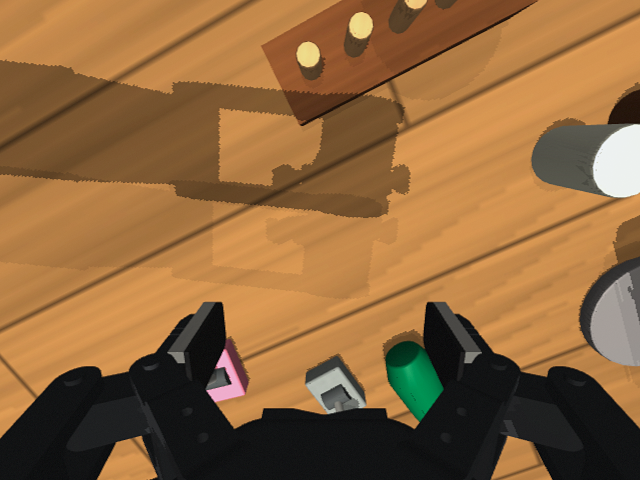

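```bash
cat > h.py <<'E'
from workcell import r, vision
import cv2, numpy as np
from scipy.spatial.transform import Rotation as R
from scipy.optimize import least_squares
def cam(name, st=None):
    ci=vision.camera_info(name); f=240/np.tan(np.radians(ci['vfov']/2))
    if name=='wrist':
        T=np.eye(4);T[:3,:3]=R.from_quat(st['orientation']).as_matrix();T[:3,3]=st['position']
        M=T@ci['hand_eye']; 
        return f,ci['cx'],ci['cy'],M[:3,3],M[:3,:3]
    return f,ci['cx'],ci['cy'],np.array(ci['position']),R.from_quat(ci['rotation']).as_matrix()
def proj(c,P):
    f,cx,cy,t,Rm=c; p=(np.atleast_2d(P)-t)@Rm
    return np.c_[cx+f*p[:,0]/-p[:,2], cy+f*p[:,1]/p[:,2]]   # col,row
def ray(c,uv):
    f,cx,cy,t,Rm=c; uv=np.atleast_2d(uv)
    d=np.c_[(uv[:,0]-cx)/f,-(uv[:,1]-cy)/f,-np.ones(len(uv))]@Rm.T
    return t,d
def onz(c,uv,z):
    t,d=ray(c,uv); return t+d*((z-t[2])/d[:,2])[:,None]
def snap(name,fn):
    st=r.sense(); im=vision.snapshot(name); cv2.imwrite('pics/'+fn+'.png',im)
    np.savez('pics/'+fn+'.npz',im=im,p=st['position'],q=st['orientation'])
    return im,cam(name,st),st
def load(name,fn):
    d=np.load('pics/'+fn+'.npz'); return d['im'],cam(name,dict(position=d['p'],orientation=d['q']))
def pose(x,y,yaw,P):
    P=np.atleast_2d(np.array(P,float)); c,s=np.cos(yaw),np.sin(yaw)
    return np.c_[x+c*P[:,0]-s*P[:,1], y+s*P[:,0]+c*P[:,1], P[:,2]]
def st():
    s=r.sense(); T=R.from_quat(s['orientation']).as_matrix()
    print('t %.2f pos %s open %.1f F %s'%(s['clock'],np.round(s['position'],1),s['opening'],np.round(s['force'],1)),'toolx',np.round(T[:,0],3),'tooly',np.round(T[:,1],3),'z',np.round(T[:,2],3),'q',np.round(s['qpos'],2))
    return s
E
python3 - <<'E'
from h import *
st()
im,c,_=snap('top','top1'); ct=c
im2,cs,_=snap('scene','scene1')
def go(t,z):
    for n,cc in (('top',ct),):
        for d in vision.outline_of(n,t)[:4]:
            m=d['mask'].astype(np.uint8); box=cv2.minAreaRect(np.argwhere(m)[:,::-1].astype(np.float32))
            print(n,t,round(d['conf'],2),np.round(d['centre']),'w',np.round(onz(cc,np.array(d['centre'])[::-1],z),0)[0], 'box',np.round(onz(cc,cv2.boxPoints(box),z)[:,:2]).tolist())
for t,z in (('rack',12),('stand',55),('tray',24),('switch',20),('sole1',147),('block1',45),('rail',87)): go(t,z)
cv2.imwrite('pics/crop_top.png',cv2.resize(im[190:350,80:500],None,fx=1.9,fy=1.9,interpolation=cv2.INTER_CUBIC))
E
```

```text
t 0.15 pos [240.9 494.  209.4] open 85.5 F [-1.4 -0.5  0.2] toolx [ 0.438  0.899 -0.002] tooly [ 0.899 -0.438 -0.   ] z [-0.001 -0.001 -1.   ] q [ 1.01  0.09  1.37  0.    1.68 -0.1 ]
top rack 0.72 [245. 248.] w [568. 189.  12.] box [[508.0, 364.0], [667.0, 361.0], [643.0, 30.0], [485.0, 41.0]]
top stand 0.57 [254. 358.] w [542. -74.  55.] box [[446.0, -21.0], [654.0, -30.0], [650.0, -133.0], [442.0, -121.0]]
top stand 0.46 [245. 246.] w [560. 189.  55.] box [[498.0, 352.0], [654.0, 351.0], [634.0, 30.0], [479.0, 39.0]]
top tray 0.84 [278. 439.] w [ 493. -267.   24.] box [[402.0, -159.0], [601.0, -177.0], [588.0, -375.0], [390.0, -352.0]]
top switch 0.56 [338. 198.] w [345. 295.  20.] box [[337.0, 319.0], [369.0, 289.0], [353.0, 272.0], [322.0, 302.0]]
top switch 0.44 [276. 148.] w [489. 422.  20.] box [[497.0, 442.0], [504.0, 416.0], [461.0, 403.0], [455.0, 429.0]]
top sole1 0.87 [274. 359.] w [481. -71. 147.] box [[474.0, -32.0], [497.0, -34.0], [491.0, -106.0], [468.0, -103.0]]
top sole1 0.55 [220. 360.] w [601. -73. 147.] box [[614.0, -39.0], [615.0, -114.0], [583.0, -114.0], [582.0, -39.0]]
top block1 0.97 [294. 417.] w [ 450. -210.   45.] box [[484.0, -186.0], [484.0, -244.0], [422.0, -242.0], [421.0, -185.0]]
top block1 0.83 [261. 458.] w [ 531. -309.   45.] box [[561.0, -278.0], [571.0, -335.0], [509.0, -343.0], [499.0, -287.0]]
top block1 0.8 [298. 456.] w [ 443. -300.   45.] box [[471.0, -271.0], [480.0, -329.0], [420.0, -335.0], [411.0, -277.0]]
top block1 0.7 [260. 419.] w [ 532. -217.   45.] box [[569.0, -192.0], [570.0, -244.0], [508.0, -242.0], [507.0, -191.0]]
top rail 0.78 [257. 243.] w [525. 190.  87.] box [[521.0, 328.0], [533.0, 328.0], [516.0, 55.0], [504.0, 55.0]]
```

View pics/crop_top.png

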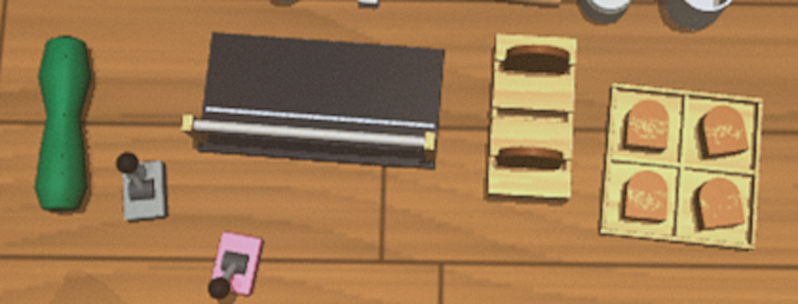

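Emit:
send_rows --deltas '[{"jaw":0.085,"translation":[0,0,-0.01],"turn":-0.113},{"jaw":0.0,"translation":[0,0,-0.01],"turn":-0.113},{"jaw":0.0,"translation":[0,0,-0.01],"turn":-0.113},{"jaw":0.0,"translation":[0,0,-0.01],"turn":-0.113},{"jaw":0.0,"translation":[-0.024,0.02,0],"turn":0},{"jaw":0.0,"translation":[-0.024,0.02,0],"turn":0},{"jaw":0.0,"translation":[-0.024,0.02,0],"turn":0},{"jaw":0.0,"translation":[-0.024,0.02,0],"turn":0},{"jaw":0.0,"translation":[-0.024,0.02,0],"turn":0},{"jaw":0.0,"translation":[-0.024,0.02,0],"turn":0},{"jaw":0.0,"translation":[-0.024,0.02,0],"turn":0},{"jaw":0.0,"translation":[-0.024,0.02,0],"turn":0}]'

```text
clock: 1.6
position: [401.5, 300.8, 250.6]
orientation: [0.708, 0.707, 0.0, 0.0]
force: [0.5, -0.8, 0.2]
opening: 0.0
```

```bash
python3 - <<'E'
from h import *
st()
snap('wrist','w1');st()
E
```

```text
t 1.60 pos [401.5 300.8 250.6] open 0.0 F [ 0.5 -0.8  0.2] toolx [0.002 1.    0.   ] tooly [ 1.    -0.002  0.001] z [ 0.001  0.    -1.   ] q [ 0.53 -0.03  1.41  0.    1.76 -1.04]
t 1.65 pos [405.1 296.5 250.3] open 0.1 F [ 2.9 -2.6 -0.4] toolx [ 0.008  1.    -0.004] tooly [ 1.    -0.008  0.004] z [ 0.004 -0.004 -1.   ] q [ 0.52 -0.02  1.41 -0.01  1.76 -1.04]
```

View pics/w1.png

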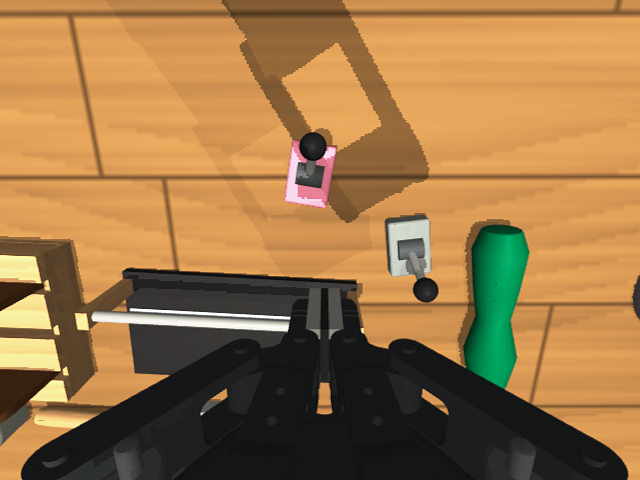

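```bash
python3 - <<'E'
from h import *
_,c,_=snap('wrist','w2'); st()
_,ct=load('top','top1'); _,cs=load('scene','scene1')
# triangulate tip: wrist & top & scene spots
im,_=load('wrist','w2'); cv2.imwrite('pics/w2c.png',cv2.resize(im[190:320,360:500],None,fx=5,fy=4.5,interpolation=cv2.INTER_CUBIC))
im,_=load('scene','scene1'); cv2.imwrite('pics/s1c.png',cv2.resize(im[130:260,270:420],None,fx=5,fy=4.5,interpolation=cv2.INTER_CUBIC))
E
```

```text
t 1.70 pos [403.2 298.9 250.3] open 0.4 F [ 0.  -0.3  0.2] toolx [ 0.008  1.    -0.001] tooly [ 1.    -0.008  0.001] z [ 0.001 -0.002 -1.   ] q [ 0.53 -0.02  1.41 -0.    1.76 -1.04]
```

View pics/w2c.png

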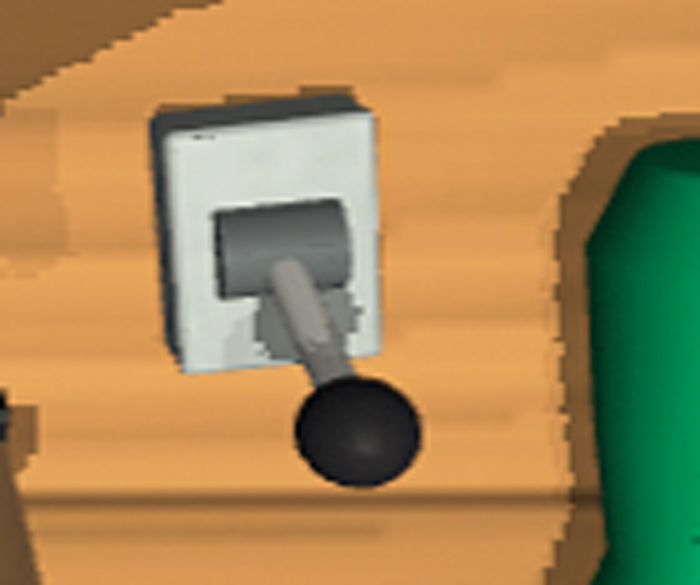

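View pics/s1c.png

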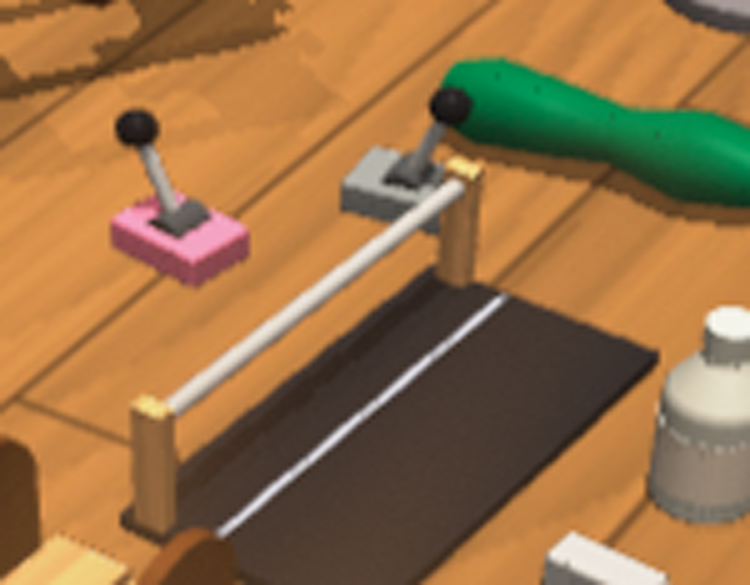

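```bash
python3 - <<'E'
from h import *
im,cw=load('wrist','w2'); imt,ct=load('top','top1'); ims,cs=load('scene','scene1')
def tri(obs):
    f=lambda X: np.concatenate([(proj(c,X)-np.array(uv)).ravel() for c,uv in obs])
    s=least_squares(f,[450,0,50]); return s.x,np.round(s.fun,1)
bw=(360+357/5,190+432/4.5); bs=(270+450/5,130+106/4.5); bt=(80+127/1.9,190+163/1.9)
print('ball',tri([(cw,bw),(cs,bs),(ct,bt)]), tri([(cw,bw),(cs,bs)]),tri([(ct,bt),(cs,bs)]))
w=lambda x,y:(360+x/5,190+y/4.5)
print('box z24',onz(cw,[w(165,135),w(375,112),w(382,352),w(183,372)],24))
# posts
for p in [(300,220),(362.6,167.1)]: print('post',onz(cs,p,100))
print('line',onz(cs,[(371,196),(314,248.2)],12))
cv2.imwrite('pics/t1c.png',cv2.resize(imt[200:290,170:330],None,fx=5,fy=5,interpolation=cv2.INTER_CUBIC))
E
```

```text
ball (array([481.322956  , 405.8931446 ,  87.30497462]), array([-0.2, -0.1, -0.7,  0. , -0.7, -0.8])) (array([482.02830657, 406.51203017,  86.45535398]), array([ 0.1,  0.1, -0.4,  0.3])) (array([480.95522699, 405.517975  ,  86.5939783 ]), array([-0.4, -0.6, -0.9,  0.3]))
box z24 [[426.3527242  375.12206297  24.        ]
 [420.58534179 423.66005303  24.        ]
 [487.45650014 431.29923059  24.        ]
 [493.01749035 382.99923914  24.        ]]
post [[511.71983647  48.40364595 100.        ]]
post [[531.48920534 334.55669677 100.        ]]
line [[565.83402472 333.77349408  12.        ]
 [546.6505616   58.91922894  12.        ]]
```

View pics/t1c.png

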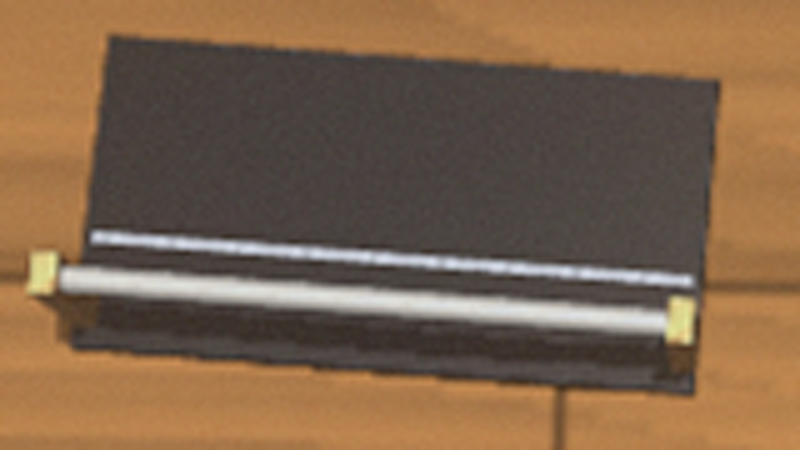

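Emit:
send_rows --deltas '[{"jaw":0,"translation":[0.019,0.021,0],"turn":0},{"jaw":0,"translation":[0.019,0.021,0],"turn":0},{"jaw":0,"translation":[0.019,0.021,0],"turn":0},{"jaw":0,"translation":[0.019,0.021,0],"turn":0},{"jaw":0,"translation":[0.019,0.021,0],"turn":0},{"jaw":0,"translation":[0.019,0.021,0],"turn":0},{"jaw":0,"translation":[0,0,0.03],"turn":0},{"jaw":0,"translation":[0,0,0.03],"turn":0},{"jaw":0,"translation":[0,0,0.03],"turn":0},{"jaw":0,"translation":[0,0,0.03],"turn":0},{"jaw":0,"translation":[0,0,0.03],"turn":0},{"jaw":0,"translation":[0,0,0.03],"turn":0}]'

```text
clock: 2.7
position: [526.2, 416.7, 68.9]
orientation: [0.707, 0.707, 0.0, -0.0]
force: [0.2, 0.5, -0.0]
opening: 0.1
```

```bash
python3 - <<'E'
from h import *
snap('wrist','w3'); st()
E
```

```text
t 2.75 pos [522.5 414.1  60.5] open 0.2 F [-2.  -1.  -5.6] toolx [ 0.001  1.    -0.007] tooly [ 1.    -0.001 -0.012] z [-0.012 -0.007 -1.   ] q [ 0.58  0.42  1.26  0.    1.47 -0.98]
```

View pics/w3.png

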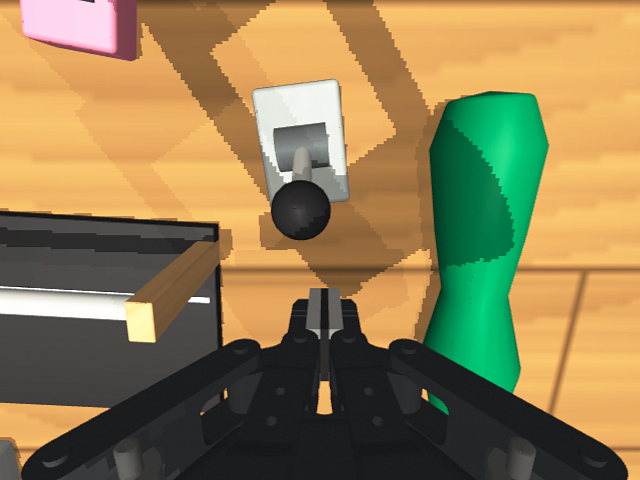

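Emit:
send_rows --deltas '[{"jaw":0,"translation":[-0.001,-0.01,0],"turn":0},{"jaw":0,"translation":[-0.001,-0.01,0],"turn":0},{"jaw":0,"translation":[-0.001,-0.01,0],"turn":0},{"jaw":0,"translation":[-0.001,-0.01,0],"turn":0},{"jaw":0,"translation":[-0.001,-0.01,0],"turn":0},{"jaw":0,"translation":[-0.001,-0.01,0],"turn":0},{"jaw":0,"translation":[-0.001,-0.01,0],"turn":0},{"jaw":0,"translation":[-0.001,-0.01,0],"turn":0},{"jaw":0,"translation":[0,0,0],"turn":0}]'

```text
clock: 3.5
position: [446.0, 409.4, 74.5]
orientation: [0.707, 0.707, 0.003, -0.0]
force: [-0.8, 0.1, 1.9]
opening: 0.2
```

```bash
python3 - <<'E'
from h import *
snap('wrist','w4'); st()
E
```

```text
t 3.55 pos [446.7 409.2  73.5] open -0.2 F [0.4 0.2 1.7] toolx [0.    1.    0.003] tooly [ 1.    -0.     0.004] z [ 0.004  0.003 -1.   ] q [ 0.65  0.27  1.43  0.    1.43 -0.92]
```

View pics/w4.png

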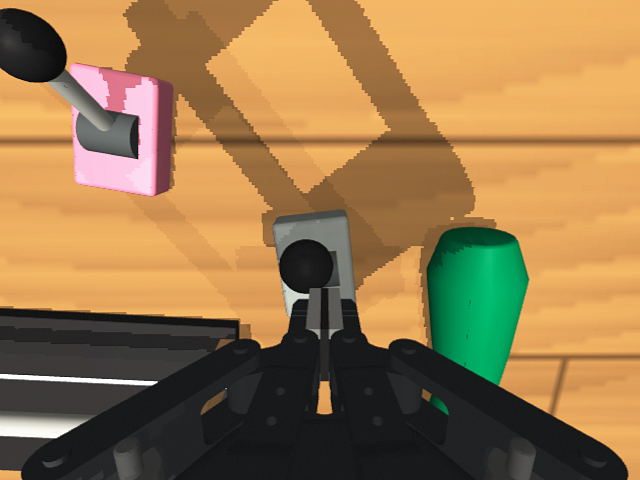

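Emit:
send_rows --deltas '[{"jaw":0,"translation":[-0.002,-0.007,0],"turn":0},{"jaw":0,"translation":[-0.002,-0.007,0],"turn":0},{"jaw":0,"translation":[0,-0.004,0],"turn":0},{"jaw":0,"translation":[0,0,0],"turn":0}]'

```text
clock: 3.88
position: [432.5, 405.8, 74.7]
orientation: [0.708, 0.706, 0.006, 0.002]
force: [4.2, 0.8, 9.9]
opening: -0.2
```

```bash
python3 - <<'E'
from h import *
snap('wrist','w5'); snap('scene','scene2');st()
im,_=load('scene','scene2'); cv2.imwrite('pics/s2c.png',cv2.resize(im[130:260,270:420],None,fx=5,fy=4.5,interpolation=cv2.INTER_CUBIC))
E
```

```text
t 3.98 pos [432.5 405.8  74.6] open 0.2 F [ 4.   1.7 10.4] toolx [0.002 1.    0.006] tooly [ 1.    -0.002  0.009] z [ 0.01   0.006 -1.   ] q [ 0.66  0.24  1.47 -0.    1.42 -0.91]
```

View pics/w5.png

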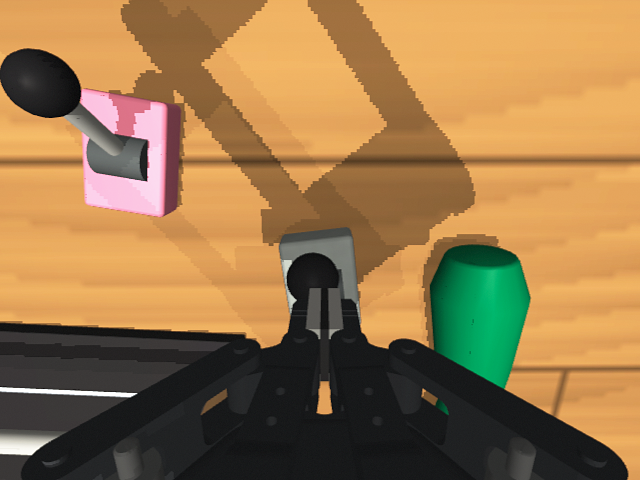

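View pics/s2c.png

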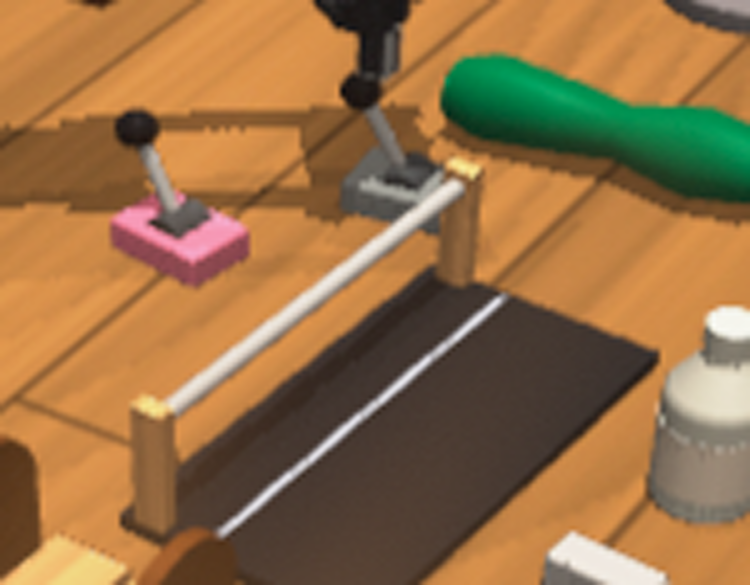

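```bash
python3 - <<'E'
from h import *
_,cs=load('scene','scene2'); print(onz(cs,(342,150),87),onz(cs,(342,150),82))
_,cw=load('wrist','w5'); print(onz(cw,(313,277),87))
E
```

```text
[[428.36554953 394.96146719  87.        ]] [[424.59230145 401.62025219  82.        ]]
[[421.36497691 399.80509852  87.        ]]
```

Emit:
send_rows --deltas '[{"jaw":0,"translation":[0,0.004,-0.006],"turn":0},{"jaw":0,"translation":[0,-0.006,0],"turn":0},{"jaw":0,"translation":[0,-0.006,0],"turn":0},{"jaw":0,"translation":[0,-0.004,0],"turn":0},{"jaw":0,"translation":[0,0,0],"turn":0}]'

```text
clock: 4.4
position: [415.1, 403.7, 75.3]
orientation: [0.707, 0.707, -0.001, -0.0]
force: [0.1, 0.1, 0.7]
opening: -0.2
```

```bash
python3 - <<'E'
from h import *
im,cw,_=snap('wrist','w6'); im2,cs,_=snap('scene','scene3');st()
cv2.imwrite('pics/c.png',np.hstack([cv2.resize(im[220:350,250:380],None,fx=3,fy=3),cv2.resize(im2[130:260,290:420],None,fx=3,fy=3)]))
E
```

```text
t 4.50 pos [415.7 403.7  75.4] open 0.0 F [ 0.3  0.1 -0.2] toolx [ 0.001  1.    -0.001] tooly [ 1.    -0.001 -0.002] z [-0.002 -0.001 -1.   ] q [ 0.67  0.22  1.49  0.    1.43 -0.9 ]
```

View pics/c.png

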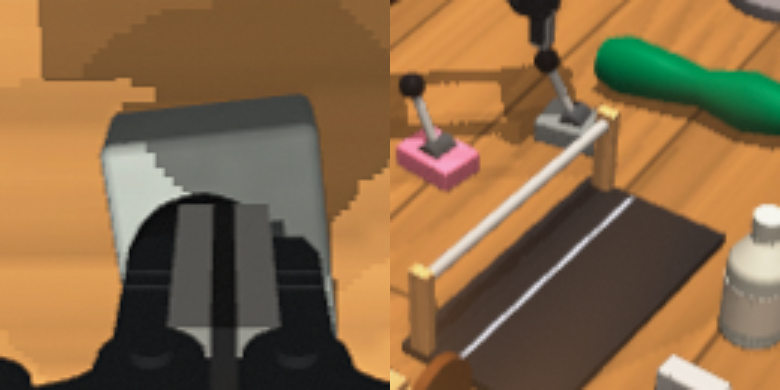

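```bash
python3 - <<'E'
from h import *
_,cs=load('scene','scene3'); _,cw=load('wrist','w6')
for uv in [(312,302),(315,306)]:
    print(onz(cw,uv,87),onz(cw,uv,75),onz(cw,uv,65))
for z in (87,80,75,65): print(onz(cs,(341.7,150.7),z))
_,cw=load('wrist','w5'); print('w5',[onz(cw,(313,277),z) for z in (87,75,65)])
_,cw=load('wrist','w3'); print('w3',[onz(cw,(301,210),z) for z in (87,75,65)], [onz(load('scene','scene1')[1],(360,153.5),z) for z in (87,75,65)])
print(proj(load('wrist','w6')[1],[415.7,403.7,75.4]))
E
```

```text
[[417.73636183 397.08031717  87.        ]] [[423.9376173  396.57427697  75.        ]] [[429.1053302  396.15257681  65.        ]]
[[419.92489958 398.53496157  87.        ]] [[426.299302   398.14400609  75.        ]] [[431.61130402 397.81820986  65.        ]]
[[429.53735495 391.25254743  87.        ]]
[[424.26394159 400.54593623  80.        ]]
[[420.49721776 407.18407108  75.        ]]
[[412.9637701  420.46034079  65.        ]]
w5 [array([[421.36767896, 399.80941991,  87.        ]]), array([[426.69509879, 399.42972847,  75.        ]]), array([[431.13461532, 399.11331893,  65.        ]])]
w3 [array([[481.33852406, 406.15404794,  87.        ]]), array([[483.92081725, 405.31993321,  75.        ]]), array([[486.07272824, 404.62483759,  65.        ]])] [array([[482.60963548, 407.84605684,  87.        ]]), array([[474.2786752 , 423.99931082,  75.        ]]), array([[467.3362083, 437.4603558,  65.       ]])]
[[325.4208493  288.11746684]]
```

Emit:
send_rows --deltas '[{"jaw":0,"translation":[0,0,-0.02],"turn":0},{"jaw":0,"translation":[0,0,-0.03],"turn":0},{"jaw":0,"translation":[0,0,-0.03],"turn":0},{"jaw":0,"translation":[0,0,-0.03],"turn":0},{"jaw":0,"translation":[-0.015,-0.015,0],"turn":0},{"jaw":0,"translation":[-0.015,-0.015,0],"turn":0},{"jaw":0,"translation":[-0.015,-0.015,0],"turn":0},{"jaw":0,"translation":[-0.015,-0.015,0],"turn":0},{"jaw":0,"translation":[0,0,0],"turn":0},{"jaw":0,"translation":[0,0,0],"turn":0}]'

```text
clock: 5.33
position: [356.4, 343.8, 186.2]
orientation: [0.708, 0.706, 0.0, -0.0]
force: [-0.2, 0.7, -0.2]
opening: -0.1
```

```bash
python3 - <<'E'
from h import *
im,cw,_=snap('wrist','w7'); im2,cs,_=snap('scene','scene4');st()
cv2.imwrite('pics/c2.png',np.hstack([cv2.resize(im[170:340,330:500],None,fx=2.3,fy=2.3),cv2.resize(im2[130:215,290:375],None,fx=4.6,fy=4.6)]))
E
```

```text
t 5.43 pos [357.2 344.5 186.2] open -0.0 F [ 0.3  0.2 -0. ] toolx [0.002 1.    0.   ] tooly [ 1.    -0.002  0.   ] z [ 0.  0. -1.] q [ 0.65 -0.03  1.54  0.    1.63 -0.92]
```

View pics/c2.png

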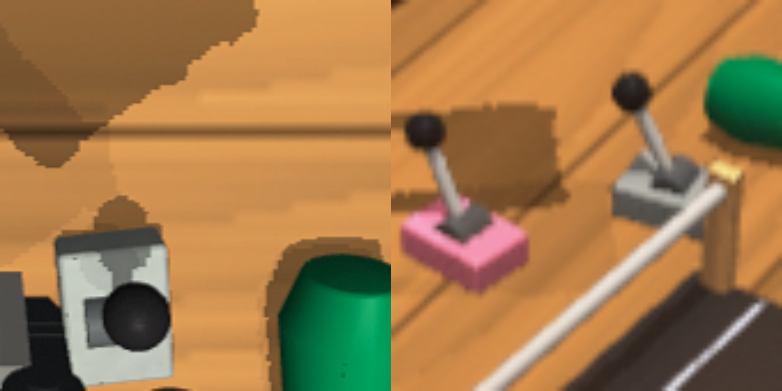

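View pics/w7.png

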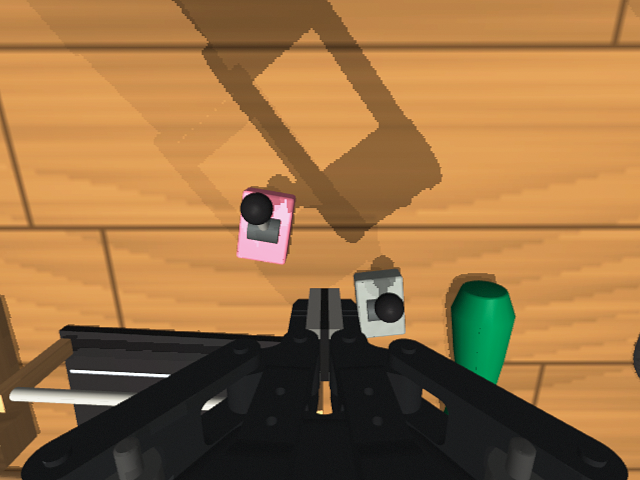

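```bash
python3 - <<'E'
from h import *
_,cw=load('wrist','w7'); _,cs=load('scene','scene4')
def tri(obs):
    f=lambda X: np.concatenate([(proj(c,X)-np.array(uv)).ravel() for c,uv in obs])
    s=least_squares(f,[450,0,50]); return s.x,np.round(s.fun,1)
imt,ct,_=snap('top','top2')
cv2.imwrite('pics/t2c.png',cv2.resize(imt[250:330,120:220],None,fx=6,fy=6,interpolation=cv2.INTER_CUBIC))
b=((330+137/2.3),(170+317/2.3)); s=(290+(632-391)/4.6,130+92/4.6)
print(tri([(cw,b),(cs,s)]))
# pink ball in scene/wrist for comparison, base top corners
print(onz(cw,[(330+57/2.3,170+255/2.3),(330+165/2.3,170+243/2.3),(330+173/2.3,170+375/2.3),(330+68/2.3,170+385/2.3)],20))
E
```

```text
(array([425.14274727, 400.14107519,  81.991295  ]), array([ 0.1,  0.1, -0.5,  0.3]))
[[427.00928153 375.0164569   20.        ]
 [421.21363096 423.82167055  20.        ]
 [489.65406175 432.09363445  20.        ]
 [495.04153836 381.94547643  20.        ]]
```

View pics/t2c.png

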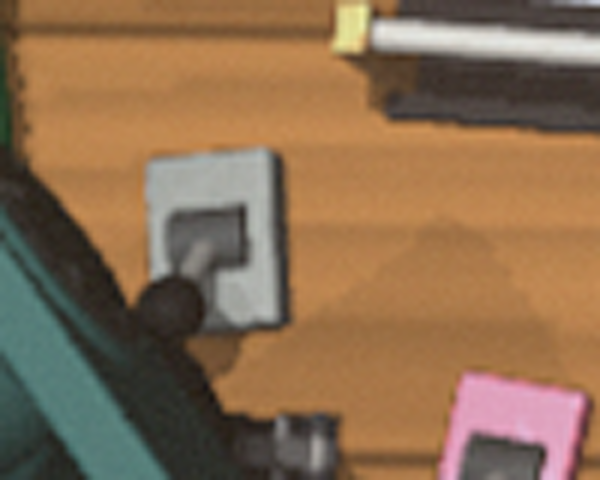

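Emit:
send_rows --deltas '[{"jaw":0,"translation":[-0.017,0.0325,-0.005],"turn":0},{"jaw":0,"translation":[-0.017,0.0325,-0.005],"turn":0},{"jaw":0,"translation":[-0.017,0.0325,-0.005],"turn":0},{"jaw":0,"translation":[-0.017,0.0325,-0.005],"turn":0},{"jaw":0,"translation":[-0.017,0.0325,-0.005],"turn":0},{"jaw":0,"translation":[-0.017,0.0325,-0.005],"turn":0},{"jaw":0,"translation":[-0.017,0.0325,-0.005],"turn":0},{"jaw":0,"translation":[-0.017,0.0325,-0.005],"turn":0},{"jaw":0,"translation":[-0.017,0.0325,-0.005],"turn":0},{"jaw":0,"translation":[0,0,0],"turn":0},{"jaw":0,"translation":[0,0,0],"turn":0},{"jaw":0,"translation":[0,0,0],"turn":0}]'

```text
clock: 6.48
position: [649.2, 190.9, 230.1]
orientation: [0.708, 0.706, -0.001, -0.001]
force: [-0.3, 0.3, 0.5]
opening: 0.0
```

```bash
python3 - <<'E'
from h import *
im,cw,_=snap('wrist','w8');st()
E
```

```text
t 6.53 pos [648.7 191.4 230.8] open -0.2 F [0.3 0.6 0. ] toolx [0.001 1.    0.   ] tooly [ 1.    -0.001 -0.001] z [-0.001  0.    -1.   ] q [ 0.2   0.38  0.98  0.    1.78 -1.37]
```

View pics/w8.png

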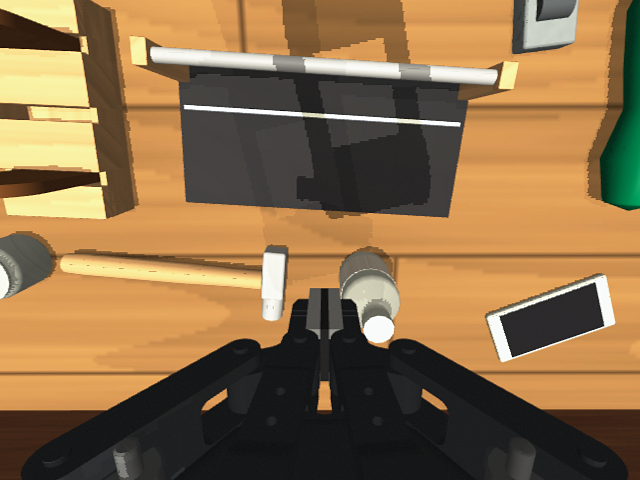

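```bash
python3 - <<'E'
from h import *
im,cw=load('wrist','w8')
cv2.imwrite('pics/w8c.png',cv2.resize(im[25:225,120:525],None,fx=1.97,fy=2.5,interpolation=cv2.INTER_CUBIC))
# line: extract bright pixels rows
L=im[95:135,170:475].astype(int).min(2)
pts=[]
for cidx in range(20,285):
    col=L[:,cidx]; j=col.argmax()
    if col[j]>190:
        w=np.clip(col-110,0,None); sl=slice(max(j-2,0),j+3); pts.append((170+cidx,95+(np.arange(40)[sl]*w[sl]).sum()/w[sl].sum()))
pts=np.array(pts); W=onz(cw,pts,12); p=np.polyfit(W[:,1],W[:,0],1); print(len(pts),p, 'resid',np.std(W[:,0]-np.polyval(p,W[:,1])), W[:,1].min(),W[:,1].max())
print('corners',onz(cw,[(187,202),(448,217)],12))
print('posttops',onz(cw,[(131,38),(144,37),(131,63),(148,64),(507,61),(518,61),(500,90),(513,90)],100))
E
```

```text
264 [6.30004059e-02 5.41647788e+02] resid 0.37909082474723194 50.63337451329804 327.65875387272274
corners [[645.26817576  35.40396328  12.        ]
 [663.34826632 331.8223842   12.        ]]
posttops [[502.62412471  43.8998865  100.        ]
 [501.97938305  53.88418138 100.        ]
 [519.74400778  40.99823596 100.        ]
 [520.47761062  54.05920775 100.        ]
 [519.12116929 331.91837191 100.        ]
 [519.14372164 340.41823595 100.        ]
 [539.76322316 329.59297846 100.        ]
 [539.79014194 339.87013713 100.        ]]
```

View pics/w8c.png

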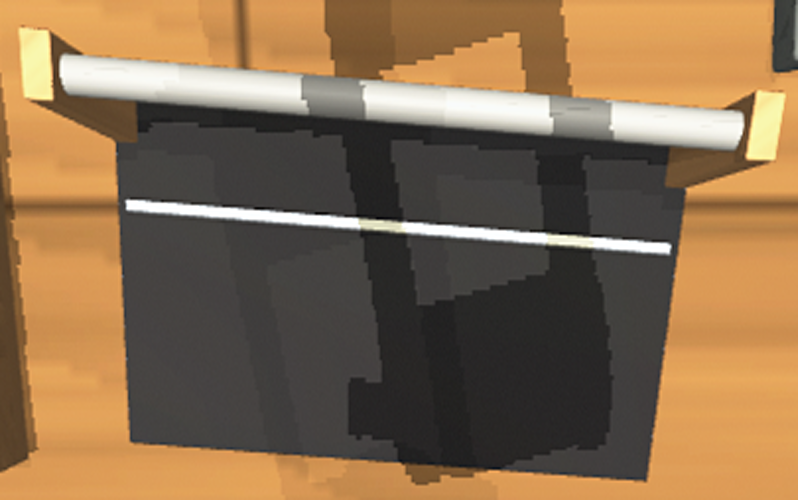

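Emit:
send_rows --deltas '[{"jaw":0,"translation":[-0.033,-0.006,-0.002],"turn":0},{"jaw":0,"translation":[-0.033,-0.006,-0.002],"turn":0},{"jaw":0,"translation":[-0.033,-0.006,-0.002],"turn":0},{"jaw":0,"translation":[-0.033,-0.006,-0.002],"turn":0},{"jaw":0,"translation":[-0.033,-0.006,-0.002],"turn":0},{"jaw":0,"translation":[-0.033,-0.006,-0.002],"turn":0},{"jaw":0,"translation":[-0.033,-0.006,-0.002],"turn":0},{"jaw":0,"translation":[-0.033,-0.006,-0.002],"turn":0},{"jaw":0,"translation":[-0.033,-0.006,-0.002],"turn":0},{"jaw":0,"translation":[-0.033,-0.006,-0.002],"turn":0},{"jaw":0,"translation":[-0.033,-0.006,-0.002],"turn":0}]'

```text
clock: 7.45
position: [581.5, -171.9, 254.4]
orientation: [0.707, 0.707, 0.0, 0.001]
force: [-0.0, -0.0, -0.3]
opening: 0.3
```

Emit:
send_rows --deltas '[{"jaw":0,"translation":[0,0,0],"turn":0},{"jaw":0,"translation":[0,0,0],"turn":0},{"jaw":0,"translation":[0,0,0],"turn":0}]'

```text
clock: 7.7
position: [582.2, -170.8, 253.8]
orientation: [0.707, 0.707, 0.001, 0.0]
force: [0.4, -0.1, -0.0]
opening: 0.1
```

```bash
python3 - <<'E'
from h import *
im,cw,_=snap('wrist','w9');st()
E
```

```text
t 7.75 pos [ 582.4 -170.5  253.7] open 0.1 F [-0.8 -0.5  0.1] toolx [-0.     1.     0.001] tooly [1.    0.    0.001] z [ 0.001  0.001 -1.   ] q [-0.38  0.21  1.15  0.    1.78 -1.95]
```

View pics/w9.png

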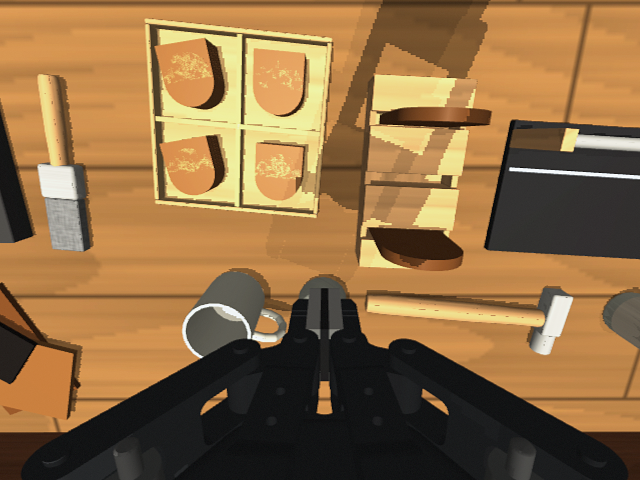

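```bash
cat >> h.py <<'E'
def Dblock(z0=5):
    a=np.linspace(-np.pi/2,np.pi/2,25); o=np.r_[[[0,-25]],np.c_[34+25*np.cos(a),25*np.sin(a)],[[0,25]]]
    return np.r_[np.c_[o,np.full(len(o),z0)],np.c_[o,np.full(len(o),z0+40)]]
def solepts(th=0):
    a=np.linspace(0,np.pi,31); o=np.r_[[[-38,0],[38,0]],np.c_[38*np.cos(a),99+38*np.sin(a)]]
    return np.r_[np.c_[np.full(len(o),-5),o],np.c_[np.full(len(o),5),o]]
def sil(c,P):
    m=np.zeros((480,640),np.uint8); h=cv2.convexHull((proj(c,P)*16).round().astype(np.int32))
    cv2.fillConvexPoly(m,h,255,cv2.LINE_AA,4); return m/255.
def fitmask(c,mask,P,p0,dz=0):
    from scipy.optimize import minimize
    m=cv2.GaussianBlur(mask.astype(float),(0,0),1)
    f=lambda p: ((cv2.GaussianBlur(sil(c,pose(p[0],p[1],p[2]/50,P)),(0,0),1)-m)**2).sum()
    best=None
    for y0 in (p0[2],):
        s=minimize(f,[p0[0],p0[1],y0*50],method='Nelder-Mead',options=dict(initial_simplex=[[p0[0],p0[1],y0*50],[p0[0]+8,p0[1],y0*50],[p0[0],p0[1]+8,y0*50],[p0[0],p0[1],y0*50+8]],xatol=.05,fatol=.1))
        if best is None or s.fun<best.fun: best=s
    M=sil(c,pose(best.x[0],best.x[1],best.x[2]/50,P))>.5
    return np.r_[best.x[:2],best.x[2]/50], (M&mask).sum()/(M|mask).sum()
E
python3 - <<'E'
from h import *
im,cw=load('wrist','w9')
for d in vision.outline_of('wrist','block1'):
    m=d['mask']; ctr=onz(cw,np.array(d['centre'])[::-1],35)[0]
    if d['conf']<.4: print(d['conf'],ctr);continue
    for y0 in (-.2,.1): print('block',round(d['conf'],2),*[np.round(v,3) for v in fitmask(cw,m,Dblock(),[ctr[0]-28,ctr[1],y0])])
for d in vision.outline_of('wrist','sole1'):
    m=d['mask']; print('sole',round(d['conf'],2),np.round(d['centre']), onz(cw,np.array(d['centre'])[::-1],120)[0])
    if d['conf']<.4: continue
    ctr=onz(cw,np.array(d['centre'])[::-1],120)[0]
    P=solepts(); P=P[P[:,2]>0]+[0,0,10]; 
    # visible part only above stand top
    P[:,2]=np.maximum(P[:,2],58)
    print(*[np.round(v,3) for v in fitmask(cw,m,P,[ctr[0],ctr[1],0])])
print('stand',onz(cw,[(373,74),(476,79),(459,269),(360,266)],55))
cv2.imwrite('pics/w9c.png',cv2.resize(im[60:280,350:500],None,fx=4,fy=2.7,interpolation=cv2.INTER_CUBIC))
E
```

```text
block 0.95 [ 4.28158e+02 -2.14797e+02 -8.90000e-02] 0.933
block 0.95 [ 4.2817e+02 -2.1497e+02 -8.7000e-02] 0.933
block 0.91 [ 4.20452e+02 -3.10937e+02  1.41000e-01] 0.951
block 0.91 [ 4.20615e+02 -3.11081e+02  1.48000e-01] 0.952
block 0.9 [ 5.16683e+02 -2.18001e+02 -9.10000e-02] 0.952
block 0.9 [ 5.16742e+02 -2.17914e+02 -9.10000e-02] 0.953
block 0.81 [ 5.10927e+02 -3.18860e+02  1.36000e-01] 0.941
block 0.81 [ 5.10950e+02 -3.18756e+02  1.35000e-01] 0.942
sole 0.73 [116. 437.] [492.30586039 -79.43565578 120.        ]
[ 4.92885e+02 -7.59740e+01 -3.00000e-02] 0.797
sole 0.58 [250. 419.] [607.4821861  -84.24108612 120.        ]
[ 6.08577e+02 -8.19090e+01 -5.20000e-02] 0.613
sole 0.44 [ 80. 279.] [ 465.41270572 -207.33154705  120.        ]
[ 471.459 -208.251    0.913] 0.392
stand [[ 450.92111876 -124.26364435   55.        ]
 [ 455.43296901  -24.51102221   55.        ]
 [ 652.97754696  -17.94100867   55.        ]
 [ 649.18742119 -130.80557231   55.        ]]
```

View pics/w9c.png

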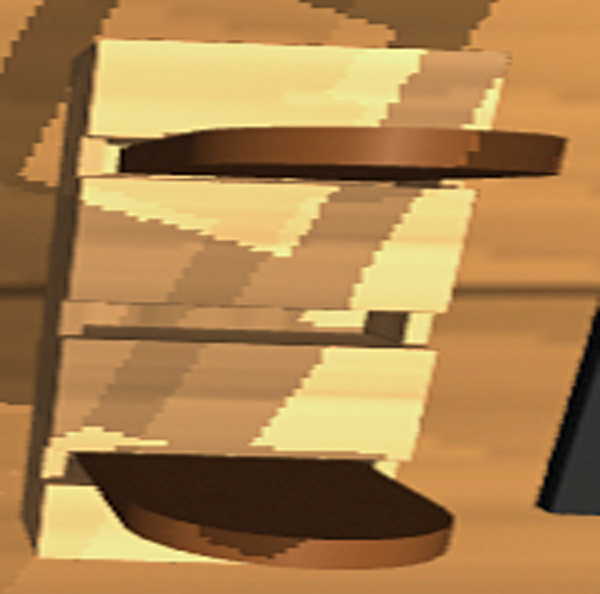

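Emit:
send_rows --deltas '[{"jaw":0.06,"translation":[0.0315,-0.03,0],"turn":0},{"jaw":0.06,"translation":[0.0315,-0.03,0],"turn":0},{"jaw":0.06,"translation":[0.0315,-0.03,0],"turn":0},{"jaw":0.06,"translation":[0,0,0],"turn":0.12},{"jaw":0.06,"translation":[0,0,0],"turn":0.12},{"jaw":0.06,"translation":[0,0,0],"turn":0.12},{"jaw":0.06,"translation":[0,0,0],"turn":0.12},{"jaw":0.06,"translation":[0,0,0],"turn":0.12},{"jaw":0.06,"translation":[0,0,0],"turn":0.12},{"jaw":0.06,"translation":[0,0,0],"turn":0.12},{"jaw":0.06,"translation":[0,0,0],"turn":0.12},{"jaw":0.06,"translation":[0,0,0],"turn":0.12}]'

```text
clock: 8.85
position: [496.4, -80.3, 253.4]
orientation: [0.971, 0.24, 0.0, -0.0]
force: [0.1, 0.5, 0.0]
opening: 59.9
```

Emit:
send_rows --deltas '[{"jaw":0.06,"translation":[0,0,0],"turn":0.12},{"jaw":0.06,"translation":[0,0,0],"turn":0.12},{"jaw":0.06,"translation":[0,0,0],"turn":0.12},{"jaw":0.06,"translation":[0,0,0],"turn":0.12},{"jaw":0.06,"translation":[0,0,0],"turn":0.044},{"jaw":0.06,"translation":[0,0,0],"turn":0},{"jaw":0.06,"translation":[0,0,0],"turn":0}]'

```text
clock: 9.43
position: [496.4, -80.6, 253.3]
orientation: [1.0, -0.016, 0.0, -0.0]
force: [1.0, -0.9, -0.3]
opening: 60.0
```

```bash
python3 - <<'E'
from h import *
im,cw,_=snap('wrist','w10');st()
E
```

```text
t 9.48 pos [496.4 -80.8 253.4] open 60.1 F [0.8 0.  0.2] toolx [ 0.999 -0.032  0.   ] tooly [-0.032 -0.999 -0.   ] z [ 0.  0. -1.] q [-0.27 -0.02  1.4   0.    1.76 -0.24]
```

View pics/w10.png

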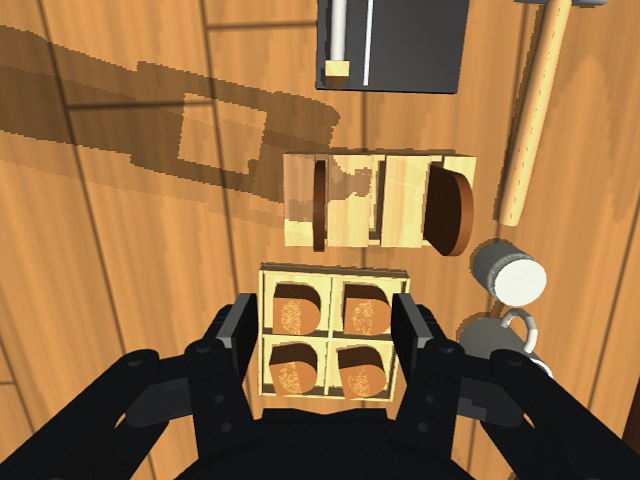

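```bash
python3 - <<'E'
from h import *
im,cw=load('wrist','w10')
cv2.imwrite('pics/w10c.png',cv2.resize(im[145:265,275:485],None,fx=3.8,fy=5,interpolation=cv2.INTER_CUBIC))
for d in vision.outline_of('wrist','sole1')[:2]:
    rr,cc=np.nonzero(d['mask']); print(d['conf'],rr.min(),rr.max(),cc.min(),cc.max())
print(onz(cw,[(284,154),(476,157),(284,247)],55))
E
```

```text
0.93 160 251 313 326
0.86 165 255 423 473
[[ 456.72219027  -23.59231093   55.        ]
 [ 654.04286202  -33.02627249   55.        ]
 [ 449.90328896 -124.11793025   55.        ]]
```

View pics/w10c.png

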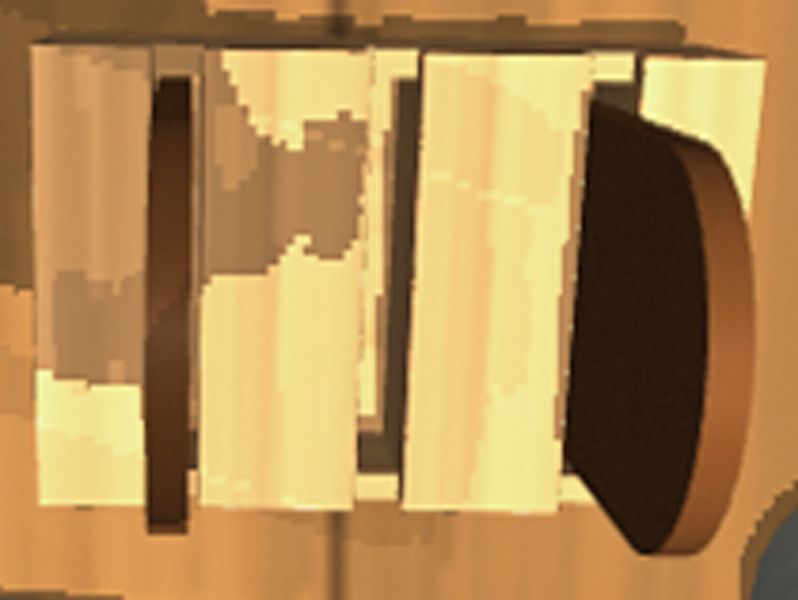

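Emit:
send_rows --deltas '[{"jaw":0.06,"translation":[-0.0035,-0.003,0.02],"turn":0},{"jaw":0.06,"translation":[0,0,0.025],"turn":0},{"jaw":0.06,"translation":[0,0,0.025],"turn":0},{"jaw":0.06,"translation":[0,0,0.025],"turn":0},{"jaw":0.06,"translation":[0,0,0.025],"turn":0},{"jaw":0.06,"translation":[0,0,0.02],"turn":0},{"jaw":0.06,"translation":[0,0,0.015],"turn":0},{"jaw":0.0,"translation":[0,0,0],"turn":0},{"jaw":0.0,"translation":[0,0,0],"turn":0},{"jaw":0.0,"translation":[0,0,0],"turn":0},{"jaw":0.0,"translation":[0,0,0],"turn":0},{"jaw":0.0,"translation":[0,0,0],"turn":0}]'

```text
clock: 10.53
position: [494.1, -78.8, 100.3]
orientation: [1.0, -0.017, 0.002, 0.0]
force: [0.3, 0.7, 2.4]
opening: 8.7
```

```bash
python3 - <<'E'
from h import *
im,cw,_=snap('wrist','w11');st()
E
```

```text
t 10.58 pos [494.1 -78.8 100.3] open 8.7 F [-1.3 -0.3  2.9] toolx [ 0.999 -0.035  0.003] tooly [-0.035 -0.999  0.001] z [ 0.003 -0.001 -1.   ] q [-0.27  0.02  1.66  0.    1.46 -0.24]
```

View pics/w11.png

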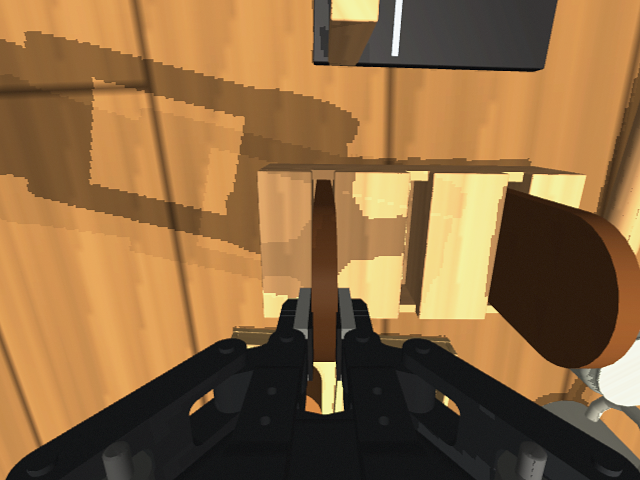

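Emit:
send_rows --deltas '[{"jaw":0,"translation":[0,0,-0.015],"turn":0},{"jaw":0,"translation":[0,0,-0.025],"turn":0},{"jaw":0,"translation":[0,0,-0.03],"turn":0},{"jaw":0,"translation":[0,0,-0.03],"turn":0},{"jaw":0,"translation":[0,0,-0.02],"turn":0},{"jaw":0,"translation":[0,0,0],"turn":0.028},{"jaw":0,"translation":[0,0,0],"turn":0}]'

```text
clock: 11.17
position: [494.1, -78.8, 221.0]
orientation: [0.999, -0.032, 0.003, 0.001]
force: [0.5, 0.0, -1.4]
opening: 8.7
```

```bash
cat >> h.py <<'E'
O=np.array([519.9,191.9]); ya=-0.0635
def rk(X,Y): return O+X*np.array([np.cos(ya),np.sin(ya)])+Y*np.array([-np.sin(ya),np.cos(ya)])
def inv(p): d=np.array(p)[:2]-O; return d@np.array([np.cos(ya),np.sin(ya)]), d@np.array([-np.sin(ya),np.cos(ya)])
def to(x,y,z,ang=None):
    s=st(); T=R.from_quat(s['orientation']).as_matrix(); a=np.arctan2(T[1,0],T[0,0])
    d=np.array([x,y,z])-s['position']; tx=np.array([np.cos(a),np.sin(a),0]); ty=np.array([np.sin(a),-np.cos(a),0])
    print('tool d mm: %.1f %.1f %.1f'%(d@tx,d@ty,-d[2]),'angle %.4f'%a, '' if ang is None else 'turn %.4f'%(-(ang-a)))
E
python3 - <<'E'
from h import *
to(*rk(39,70),200,ya)
E
```

```text
t 11.17 pos [494.1 -78.8 221. ] open 8.7 F [ 0.5  0.  -1.4] toolx [ 0.998 -0.063  0.005] tooly [-0.063 -0.998  0.001] z [ 0.005 -0.001 -1.   ] q [-0.27 -0.03  1.47  0.    1.7  -0.21]
tool d mm: 47.6 -341.7 21.0 angle -0.0634 turn 0.0001
```

Emit:
send_rows --deltas '[{"jaw":0,"translation":[0.004,-0.028,0],"turn":0},{"jaw":0,"translation":[0.004,-0.0285,0],"turn":0},{"jaw":0,"translation":[0.004,-0.0285,0],"turn":0},{"jaw":0,"translation":[0.004,-0.0285,0],"turn":0},{"jaw":0,"translation":[0.004,-0.0285,0],"turn":0},{"jaw":0,"translation":[0.004,-0.0285,0],"turn":0},{"jaw":0,"translation":[0.004,-0.0285,0],"turn":0},{"jaw":0,"translation":[0.004,-0.0285,0],"turn":0},{"jaw":0,"translation":[0.004,-0.0285,0],"turn":0},{"jaw":0,"translation":[0.004,-0.0285,0],"turn":0},{"jaw":0,"translation":[0.004,-0.0285,0],"turn":0},{"jaw":0,"translation":[0.004,-0.0285,0],"turn":0}]'

```text
clock: 12.17
position: [561.9, 260.6, 216.8]
orientation: [1.0, -0.031, -0.001, 0.0]
force: [0.5, -0.7, 0.7]
opening: 8.9
```

Emit:
send_rows --deltas '[{"jaw":0,"translation":[0,0,0.02],"turn":0},{"jaw":0,"translation":[0,0,0.02],"turn":0},{"jaw":0,"translation":[0,0,0.02],"turn":0},{"jaw":0,"translation":[0,0,0.02],"turn":0},{"jaw":0,"translation":[0,0,0.02],"turn":0},{"jaw":0,"translation":[0,0,0],"turn":0},{"jaw":0,"translation":[0,0,0],"turn":0},{"jaw":0,"translation":[0,0,0],"turn":0}]'

```text
clock: 12.83
position: [562.7, 259.4, 119.0]
orientation: [1.0, -0.031, 0.0, -0.0]
force: [0.1, -0.5, 0.1]
opening: 8.9
```

```bash
python3 - <<'E'
from h import *
im,cw,_=snap('wrist','w12'); im2,_,_=snap('scene','scene5')
to(*rk(39,70),104,ya)
cv2.imwrite('pics/s5c.png',cv2.resize(im2[100:270,280:420],None,fx=4,fy=3.5,interpolation=cv2.INTER_CUBIC))
E
```

```text
t 12.93 pos [563.4 259.7 120.4] open 9.3 F [-0.5  0.8 -0.8] toolx [ 0.998 -0.063  0.003] tooly [-0.063 -0.998 -0.001] z [ 0.003  0.001 -1.   ] q [0.34 0.27 1.33 0.   1.53 0.4 ]
tool d mm: -0.1 0.4 16.4 angle -0.0629 turn 0.0006
```

View pics/w12.png

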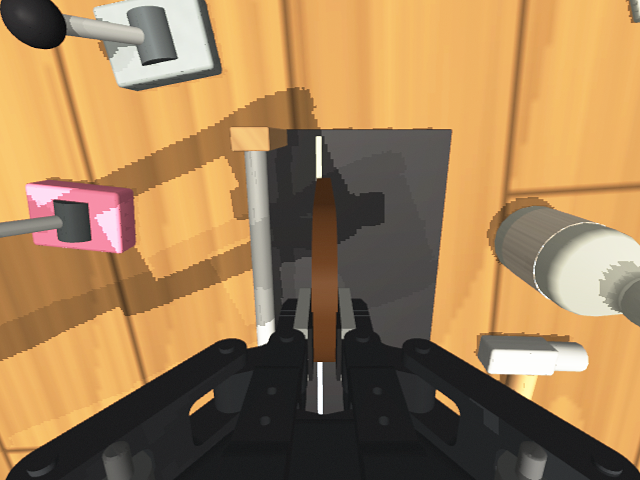

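View pics/s5c.png

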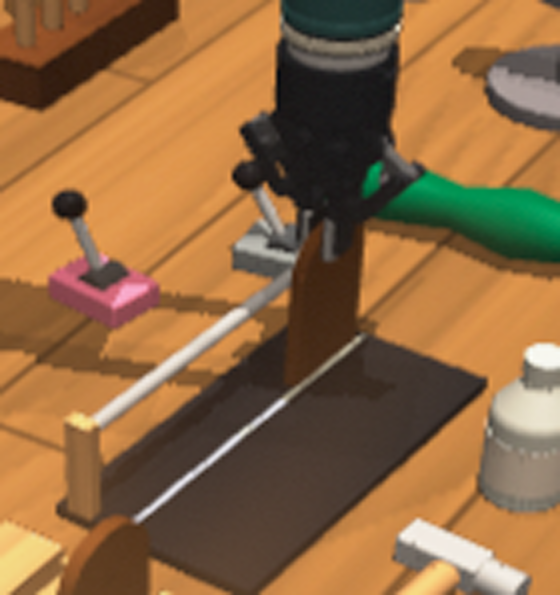

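```bash
python3 - <<'E'
from h import *
im,cw=load('wrist','w12')
for X in (34,44):
  for Y in (106,108):
    for z in (30,30+99): print(X,Y,z,proj(cw,[*rk(X,Y),z]).round(1))
print(proj(cw,[*rk(34,115),12]),proj(cw,[*rk(34,10),12]))
cv2.imwrite('pics/w12c.png',cv2.resize(im[120:260,280:360],None,fx=6,fy=4,interpolation=cv2.INTER_CUBIC))
E
```

```text
34 106 30 [[318.3 190.1]]
34 106 129 [[314.7 223.8]]
34 108 30 [[318.3 187.3]]
34 108 129 [[314.7 219.6]]
44 106 30 [[331.8 190.1]]
44 106 129 [[336.3 223.8]]
44 108 30 [[331.9 187.3]]
44 108 129 [[336.4 219.6]]
[[318.63768925 174.92782424]] [[319.21536213 296.57066016]]
```

View pics/w12c.png

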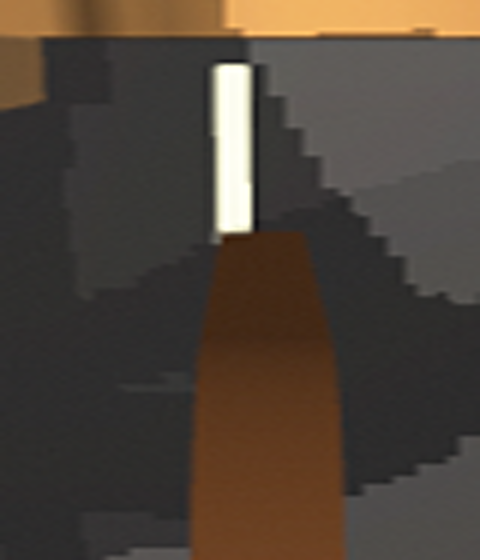

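Emit:
send_rows --deltas '[{"jaw":0,"translation":[0.001,0,0.01],"turn":0},{"jaw":0,"translation":[0,0,0.004],"turn":0},{"jaw":0,"translation":[0,0,0.002],"turn":0},{"jaw":0,"translation":[0,0,0.001],"turn":0},{"jaw":0,"translation":[0,0,0.001],"turn":0},{"jaw":0,"translation":[0,0,0],"turn":0},{"jaw":0,"translation":[0,0,0],"turn":0}]'

```text
clock: 13.52
position: [563.6, 259.2, 102.3]
orientation: [1.0, -0.031, 0.001, -0.0]
force: [-1.8, -0.9, 5.8]
opening: 8.7
```

```bash
python3 - <<'E'
from h import *
im,cw,_=snap('wrist','w13'); im2,_,_=snap('scene','scene6')
to(*rk(39.7,70),102.3,ya)
cv2.imwrite('pics/c3.png',np.hstack([cv2.resize(im2[150:270,290:410],None,fx=3.3,fy=3.3),cv2.resize(im[120:240,260:380],None,fx=3.3,fy=3.3)]))
E
```

```text
t 13.62 pos [563.6 259.2 102.3] open 8.8 F [-2.4 -1.   5.4] toolx [ 0.998 -0.063  0.001] tooly [-0.063 -0.998 -0.   ] z [ 0.001  0.    -1.   ] q [ 0.34  0.28  1.36 -0.    1.5   0.4 ]
tool d mm: 0.4 -0.0 0.0 angle -0.0630 turn 0.0005
```

View pics/c3.png

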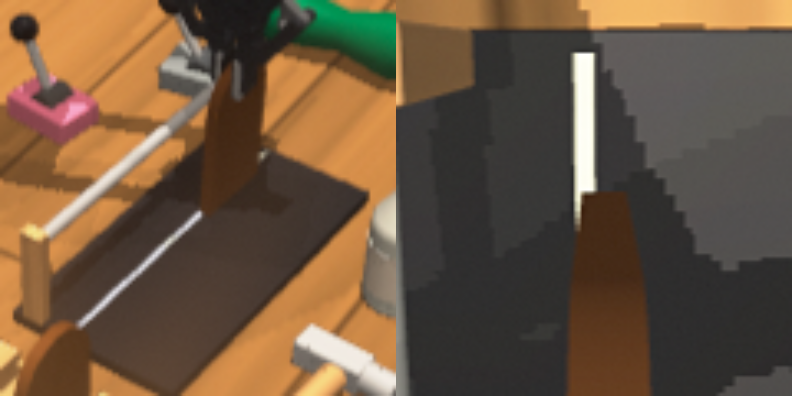

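Emit:
send_rows --deltas '[{"jaw":0.022,"translation":[0,0,0],"turn":0},{"jaw":0.022,"translation":[0,0,0],"turn":0},{"jaw":0.022,"translation":[-0.004,0,0],"turn":0},{"jaw":0.022,"translation":[-0.004,0,0],"turn":0},{"jaw":0.022,"translation":[-0.004,0,0],"turn":0},{"jaw":0.022,"translation":[-0.004,0,0],"turn":0},{"jaw":0.022,"translation":[-0.004,0,0],"turn":0},{"jaw":0.022,"translation":[0,0,0],"turn":0}]'

```text
clock: 14.28
position: [542.5, 260.7, 100.3]
orientation: [1.0, -0.031, -0.0, -0.0]
force: [0.4, -0.4, -0.4]
opening: 21.9
```

```bash
python3 - <<'E'
from h import *
im,cw,_=snap('wrist','w14'); im2,_,_=snap('scene','scene7')
to(*rk(0,70),102.3,ya)
cv2.imwrite('pics/c4.png',np.hstack([cv2.resize(im2[150:270,290:410],None,fx=3.3,fy=3.3),cv2.resize(im[120:360,200:440],None,fx=1.65,fy=1.65)]))
E
```

```text
t 14.38 pos [543.3 260.6 100.5] open 21.7 F [-0.7  0.2  0.9] toolx [ 0.998 -0.063  0.   ] tooly [-0.063 -0.998 -0.   ] z [ 0.  0. -1.] q [0.35 0.25 1.41 0.   1.49 0.42]
tool d mm: -19.0 0.1 -1.8 angle -0.0628 turn 0.0007
```

View pics/c4.png

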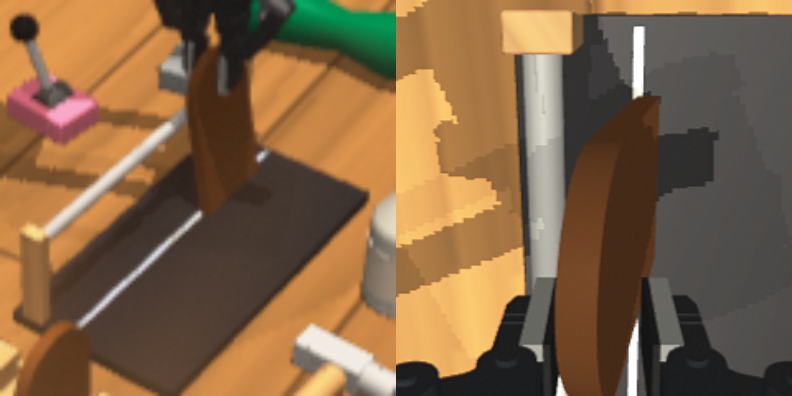

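Emit:
send_rows --deltas '[{"jaw":0.022,"translation":[-0.004,0,-0.001],"turn":0},{"jaw":0.022,"translation":[-0.004,0,-0.001],"turn":0},{"jaw":0.022,"translation":[-0.004,0,0],"turn":0},{"jaw":0.022,"translation":[-0.003,0,0],"turn":0},{"jaw":0.022,"translation":[-0.002,0,0],"turn":0},{"jaw":0.022,"translation":[0,0,0],"turn":0},{"jaw":0.022,"translation":[0,0,0],"turn":0}]'

```text
clock: 14.97
position: [526.4, 261.6, 102.4]
orientation: [1.0, -0.031, 0.0, -0.0]
force: [0.2, 0.1, 0.7]
opening: 22.0
```

```bash
python3 - <<'E'
from h import *
im,cw,_=snap('wrist','w15'); im2,_,_=snap('scene','scene8')
to(*rk(0,70),102.3,ya)
cv2.imwrite('pics/c5.png',np.hstack([cv2.resize(im2[150:270,290:410],None,fx=3.3,fy=3.3),cv2.resize(im[120:360,200:440],None,fx=1.65,fy=1.65)]))
E
```

```text
t 15.07 pos [526.6 261.6 102.4] open 21.5 F [ 0.5  0.6 -0.4] toolx [ 0.998 -0.063  0.   ] tooly [-0.063 -0.998 -0.   ] z [ 0.  0. -1.] q [0.36 0.22 1.44 0.   1.48 0.43]
tool d mm: -2.2 -0.0 0.1 angle -0.0630 turn 0.0005
```

View pics/c5.png

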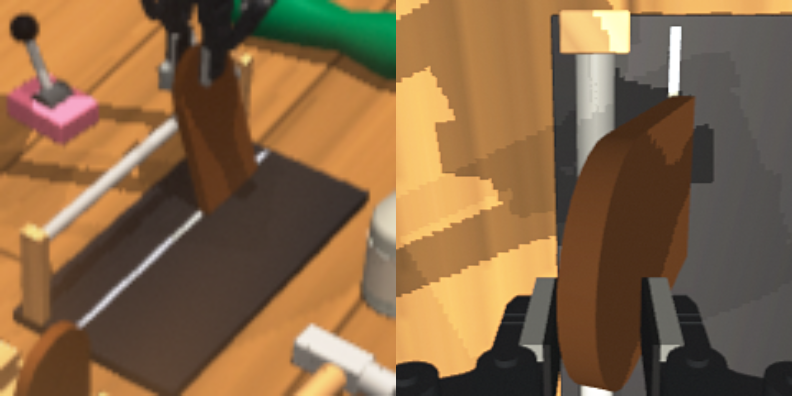

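Emit:
send_rows --deltas '[{"jaw":0.034,"translation":[-0.004,0,0],"turn":0},{"jaw":0.034,"translation":[-0.002,0,0],"turn":0},{"jaw":0.034,"translation":[-0.001,0,0],"turn":0},{"jaw":0.034,"translation":[-0.001,0,0],"turn":0},{"jaw":0.034,"translation":[-0.001,0,0],"turn":0},{"jaw":0.034,"translation":[0,0,0],"turn":0},{"jaw":0.034,"translation":[0,0,0],"turn":0}]'

```text
clock: 15.65
position: [517.5, 262.2, 102.4]
orientation: [1.0, -0.031, 0.0, -0.0]
force: [-0.8, -0.5, 0.0]
opening: 34.1
```

```bash
python3 - <<'E'
from h import *
im,cw,_=snap('wrist','w16'); im2,_,_=snap('scene','scene9')
to(*rk(0,70),102.3,ya)
cv2.imwrite('pics/c6.png',np.hstack([cv2.resize(im2[150:270,290:410],None,fx=3.3,fy=3.3),cv2.resize(im[120:360,200:440],None,fx=1.65,fy=1.65)]))
E
```

```text
t 15.75 pos [517.6 262.2 102.4] open 34.0 F [-0.1 -0.7 -0.1] toolx [ 0.998 -0.063  0.   ] tooly [-0.063 -0.998 -0.   ] z [ 0.  0. -1.] q [0.37 0.2  1.46 0.   1.48 0.43]
tool d mm: 6.8 -0.0 0.1 angle -0.0630 turn 0.0005
```

View pics/c6.png

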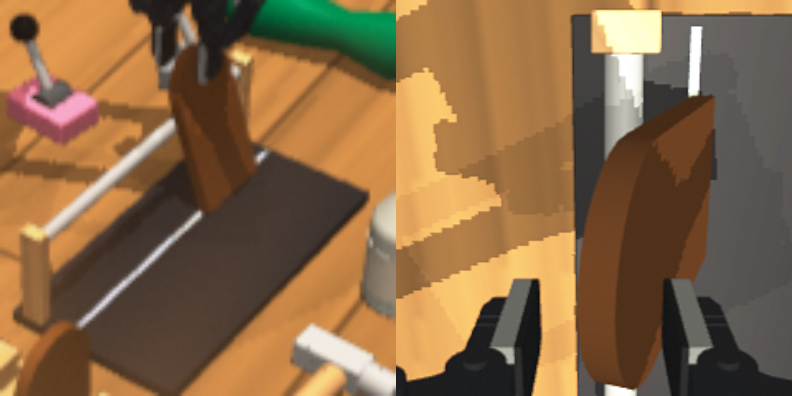

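Emit:
send_rows --deltas '[{"jaw":0.045,"translation":[0,0,-0.01],"turn":0},{"jaw":0.06,"translation":[0,0,-0.03],"turn":0},{"jaw":0.06,"translation":[0,0,-0.03],"turn":0},{"jaw":0.06,"translation":[0,0,-0.03],"turn":0},{"jaw":0.06,"translation":[0,0,-0.03],"turn":0},{"jaw":0.06,"translation":[0,0.03,0],"turn":0},{"jaw":0.06,"translation":[0.01,0.03,0],"turn":0},{"jaw":0.06,"translation":[0.01,0.03,0],"turn":0},{"jaw":0.06,"translation":[0.01,0.03,0],"turn":0},{"jaw":0.06,"translation":[0.01,0.03,0],"turn":0},{"jaw":0.06,"translation":[0,0,0],"turn":0},{"jaw":0.06,"translation":[0,0,0],"turn":0}]'

```text
clock: 16.75
position: [548.4, 108.5, 233.0]
orientation: [0.999, -0.033, 0.0, -0.0]
force: [0.5, -0.5, 0.1]
opening: 60.5
```

```bash
python3 - <<'E'
from h import *
im,cw,_=snap('wrist','w17'); st()
E
```

```text
t 16.80 pos [548.1 109.7 233. ] open 59.7 F [ 0.4  0.8 -0.5] toolx [ 0.998 -0.064  0.001] tooly [-0.064 -0.998 -0.001] z [ 0.001  0.001 -1.   ] q [0.1  0.1  1.31 0.   1.73 0.16]
```

View pics/w17.png

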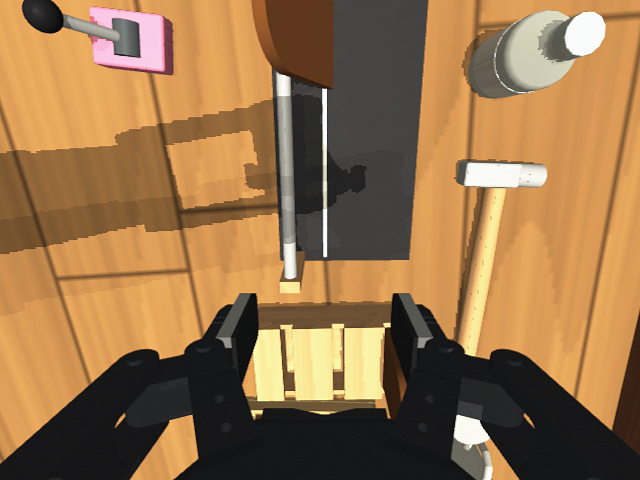

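```bash
python3 - <<'E'
from h import *
to(612,-76,250,-0.035)
E
```

```text
t 16.80 pos [548.1 109.7 233. ] open 59.7 F [ 0.4  0.8 -0.5] toolx [ 0.998 -0.064  0.001] tooly [-0.064 -0.998 -0.001] z [ 0.001  0.001 -1.   ] q [0.1  0.1  1.31 0.   1.73 0.16]
tool d mm: 75.7 181.2 -17.0 angle -0.0643 turn -0.0293
```

Emit:
send_rows --deltas '[{"jaw":0.06,"translation":[0.0126,0.0302,-0.003],"turn":0},{"jaw":0.06,"translation":[0.0126,0.0302,-0.003],"turn":0},{"jaw":0.06,"translation":[0.0126,0.0302,-0.003],"turn":0},{"jaw":0.06,"translation":[0.0126,0.0302,-0.003],"turn":0},{"jaw":0.06,"translation":[0.0126,0.0302,-0.003],"turn":0},{"jaw":0.06,"translation":[0.0126,0.0302,-0.002],"turn":0},{"jaw":0.06,"translation":[0,0,0],"turn":-0.029},{"jaw":0.06,"translation":[0,0,0],"turn":0},{"jaw":0.06,"translation":[0,0,0],"turn":0}]'

```text
clock: 17.55
position: [612.1, -74.3, 249.4]
orientation: [1.0, -0.017, -0.0, -0.0]
force: [0.3, 0.4, 0.1]
opening: 60.2
```

```bash
python3 - <<'E'
from h import *
im,cw,_=snap('wrist','w18'); to(612,-76,250,-0.035)
for x in (607,617):
  for z in (147,109,58): print(x,z,proj(cw,[x,-79,z]).round(0))
cv2.imwrite('pics/w18c.png',cv2.resize(im[120:300,180:420],None,fx=3.3,fy=3.3,interpolation=cv2.INTER_CUBIC))
E
```

```text
t 17.60 pos [612.  -73.9 249.5] open 60.0 F [-0.5 -0.5  1.3] toolx [ 0.999 -0.032  0.   ] tooly [-0.032 -0.999 -0.001] z [ 0.     0.001 -1.   ] q [-0.21  0.23  1.13  0.    1.78 -0.18]
tool d mm: 0.1 2.1 -0.5 angle -0.0325 turn 0.0025
607 147 [[318. 238.]]
607 109 [[319. 226.]]
607 58 [[320. 213.]]
617 147 [[331. 237.]]
617 109 [[330. 225.]]
617 58 [[329. 213.]]
```

View pics/w18c.png

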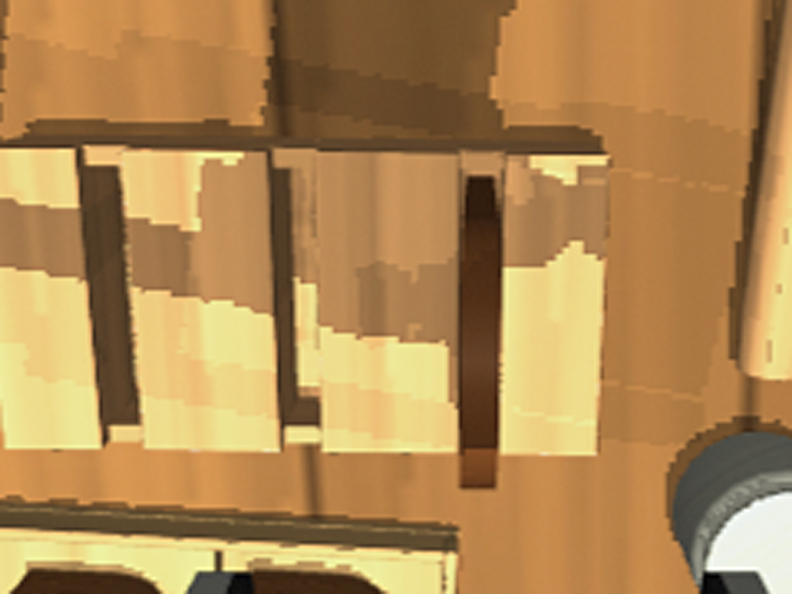

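Emit:
send_rows --deltas '[{"jaw":0.06,"translation":[0.0005,0.003,0.02],"turn":0},{"jaw":0.06,"translation":[0,0,0.025],"turn":0},{"jaw":0.06,"translation":[0,0,0.025],"turn":0},{"jaw":0.06,"translation":[0,0,0.025],"turn":0},{"jaw":0.06,"translation":[0,0,0.025],"turn":0},{"jaw":0.06,"translation":[0,0,0.02],"turn":0},{"jaw":0.06,"translation":[0,0,0.01],"turn":0},{"jaw":0.0,"translation":[0,0,0],"turn":0},{"jaw":0.0,"translation":[0,0,0],"turn":0},{"jaw":0.0,"translation":[0,0,0],"turn":0},{"jaw":0.0,"translation":[0,0,0],"turn":0},{"jaw":0.0,"translation":[0,0,0],"turn":0}]'

```text
clock: 18.6
position: [613.8, -78.8, 101.9]
orientation: [1.0, -0.017, 0.002, 0.0]
force: [0.4, 0.2, 3.5]
opening: 8.5
```

Emit:
send_rows --deltas '[{"jaw":0,"translation":[0,0,0],"turn":0},{"jaw":0,"translation":[0,0,0],"turn":0}]'

```text
clock: 18.77
position: [613.8, -78.8, 101.9]
orientation: [1.0, -0.017, 0.002, 0.0]
force: [-0.1, 1.1, 5.8]
opening: 9.0
```

```bash
python3 - <<'E'
from h import *
im,cw,_=snap('wrist','w19'); to(*rk(39.3,-70),220,ya)
E
```

```text
t 18.82 pos [613.8 -78.8 101.9] open 8.8 F [-0.2  0.9  5.3] toolx [ 0.999 -0.034  0.004] tooly [-0.034 -0.999  0.   ] z [ 0.004 -0.    -1.   ] q [-0.22  0.28  1.36  0.    1.49 -0.19]
tool d mm: -65.8 -196.2 -118.1 angle -0.0340 turn 0.0295
```

View pics/w19.png

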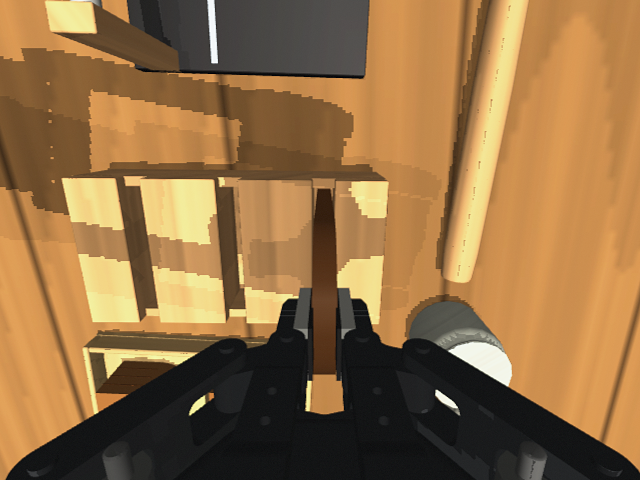

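Emit:
send_rows --deltas '[{"jaw":0,"translation":[0,0,-0.015],"turn":0},{"jaw":0,"translation":[0,0,-0.025],"turn":0},{"jaw":0,"translation":[0,0,-0.03],"turn":0},{"jaw":0,"translation":[0,0,-0.03],"turn":0},{"jaw":0,"translation":[0,0,-0.02],"turn":0},{"jaw":0,"translation":[0,0,0],"turn":0.03},{"jaw":0,"translation":[0,0,0],"turn":0}]'

```text
clock: 19.4
position: [613.2, -79.0, 221.6]
orientation: [0.999, -0.032, 0.002, 0.0]
force: [0.2, 0.8, -2.0]
opening: 8.5
```

```bash
python3 - <<'E'
from h import *
to(*rk(39.3,-74),125,ya)
E
```

```text
t 19.40 pos [613.2 -79.  221.6] open 8.5 F [ 0.2  0.8 -2. ] toolx [ 0.998 -0.065  0.004] tooly [-0.065 -0.998  0.001] z [ 0.004 -0.001 -1.   ] q [-0.22  0.24  1.18  0.    1.72 -0.16]
tool d mm: -71.3 -190.4 96.6 angle -0.0648 turn -0.0013
```

Emit:
send_rows --deltas '[{"jaw":0,"translation":[-0.0102,-0.0272,0],"turn":0},{"jaw":0,"translation":[-0.0102,-0.0272,0],"turn":0},{"jaw":0,"translation":[-0.0102,-0.0272,0],"turn":0},{"jaw":0,"translation":[-0.0102,-0.0272,0],"turn":0},{"jaw":0,"translation":[-0.0102,-0.0272,0],"turn":0},{"jaw":0,"translation":[-0.0102,-0.0272,0],"turn":0},{"jaw":0,"translation":[-0.0102,-0.0272,0],"turn":0},{"jaw":0,"translation":[0,0,0.02],"turn":0},{"jaw":0,"translation":[0,0,0.03],"turn":0},{"jaw":0,"translation":[0,0,0.03],"turn":0},{"jaw":0,"translation":[0,0,0.016],"turn":0},{"jaw":0,"translation":[0,0,0],"turn":0}]'

```text
clock: 20.4
position: [548.7, 115.5, 115.9]
orientation: [0.999, -0.032, -0.007, 0.001]
force: [-0.8, -0.1, -2.3]
opening: 8.4
```

Emit:
send_rows --deltas '[{"jaw":0,"translation":[0,0,0],"turn":0},{"jaw":0,"translation":[0,0,0],"turn":0}]'

```text
clock: 20.57
position: [553.9, 115.9, 124.2]
orientation: [0.999, -0.032, 0.001, -0.0]
force: [0.2, -1.0, -0.6]
opening: 8.8
```

```bash
python3 - <<'E'
from h import *
im,cw,_=snap('wrist','w20'); im2,_,_=snap('scene','scene10')
to(*rk(39.3,-74),105,ya)
zb=r.sense()['position'][2]-91.9
for X in (34,44): print(X,zb,proj(cw,[[*rk(X,-36),zb],[*rk(X,-30),zb]]).round(1).tolist())
print(proj(cw,[*rk(34,-25),12]))
cv2.imwrite('pics/c7.png',np.hstack([cv2.resize(im2[150:270,290:410],None,fx=3.3,fy=3.3),cv2.resize(im[130:230,280:380],None,fx=4,fy=3.96)]))
E
```

```text
t 20.67 pos [554.6 115.9 125.5] open 8.8 F [ 0.4  0.2 -1.3] toolx [ 0.998 -0.064  0.004] tooly [-0.064 -0.998 -0.001] z [ 0.004  0.    -1.   ] q [0.11 0.15 1.47 0.   1.52 0.17]
tool d mm: -0.2 0.4 20.5 angle -0.0641 turn -0.0006
34 33.55334483943004 [[317.8, 187.2], [317.8, 179.1]]
44 33.55334483943004 [[331.3, 187.2], [331.4, 179.1]]
[[318.2154081  169.27802669]]
```

View pics/c7.png

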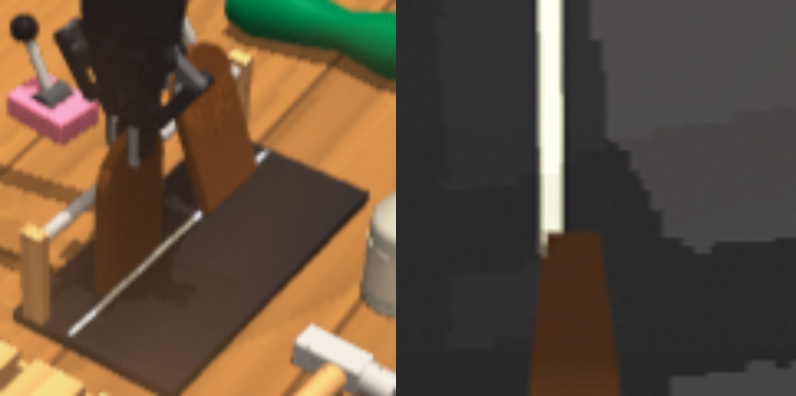

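Emit:
send_rows --deltas '[{"jaw":0,"translation":[0,0,0.014],"turn":0},{"jaw":0,"translation":[0,0,0.004],"turn":0},{"jaw":0,"translation":[0,0,0.002],"turn":0},{"jaw":0,"translation":[0,0,0.001],"turn":0},{"jaw":0,"translation":[0,0,0.001],"turn":0},{"jaw":0,"translation":[0,0,0],"turn":0},{"jaw":0,"translation":[0,0,0],"turn":0}]'

```text
clock: 21.25
position: [554.0, 116.0, 103.9]
orientation: [0.999, -0.032, 0.001, -0.0]
force: [-2.5, -0.1, 5.6]
opening: 8.7
```

```bash
python3 - <<'E'
from h import *
im,cw,_=snap('wrist','w21')
to(*rk(39.3,-74),103.9,ya)
zb=12
for X in (34,44): print(X,zb,proj(cw,[[*rk(X,-36),zb],[*rk(X,-30),zb]]).round(1).tolist())
cv2.imwrite('pics/c8.png',cv2.resize(im[130:230,280:380],None,fx=5,fy=5))
E
```

```text
t 21.30 pos [554.  115.9 103.9] open 8.5 F [-1.3 -0.8  5. ] toolx [ 0.998 -0.064  0.003] tooly [-0.064 -0.998 -0.   ] z [ 0.003  0.    -1.   ] q [ 0.11  0.16  1.5  -0.    1.48  0.17]
tool d mm: 0.5 0.3 0.0 angle -0.0640 turn -0.0005
34 12 [[317.6, 187.1], [317.5, 179.0]]
44 12 [[331.0, 187.1], [331.0, 179.0]]
```

View pics/c8.png

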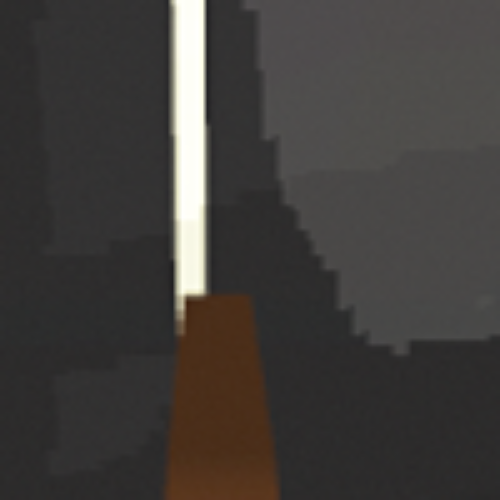

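Emit:
send_rows --deltas '[{"jaw":0.022,"translation":[0,0,0],"turn":0},{"jaw":0.022,"translation":[0,0,0],"turn":0},{"jaw":0.022,"translation":[-0.004,0,0],"turn":0},{"jaw":0.022,"translation":[-0.004,0,0],"turn":0},{"jaw":0.022,"translation":[-0.004,0,0],"turn":0},{"jaw":0.022,"translation":[-0.004,0,0],"turn":0},{"jaw":0.022,"translation":[-0.004,0,0],"turn":0},{"jaw":0.026,"translation":[-0.006,0,0],"turn":0},{"jaw":0.03,"translation":[-0.006,0,0],"turn":0},{"jaw":0.034,"translation":[-0.006,0,0],"turn":0},{"jaw":0.034,"translation":[-0.004,0,0],"turn":0},{"jaw":0.034,"translation":[0,0,0],"turn":0}]'

```text
clock: 22.3
position: [510.5, 118.7, 101.5]
orientation: [0.999, -0.032, -0.0, -0.0]
force: [0.1, 1.8, 0.1]
opening: 34.0
```

```bash
python3 - <<'E'
from h import *
im,cw,_=snap('wrist','w22'); im2,_,_=snap('scene','scene11')
to(*rk(-7,-74),103.9,ya)
cv2.imwrite('pics/c9.png',np.hstack([cv2.resize(im2[150:270,290:410],None,fx=3.3,fy=3.3),cv2.resize(im[120:360,200:440],None,fx=1.65,fy=1.65)]))
E
```

```text
t 22.40 pos [511.4 118.6 101.5] open 33.9 F [-0.4  0.   0.2] toolx [ 0.998 -0.064  0.001] tooly [-0.064 -0.998 -0.   ] z [ 0.001  0.    -1.   ] q [0.12 0.08 1.6  0.   1.46 0.18]
tool d mm: -3.2 0.4 -2.4 angle -0.0639 turn -0.0004
```

View pics/c9.png

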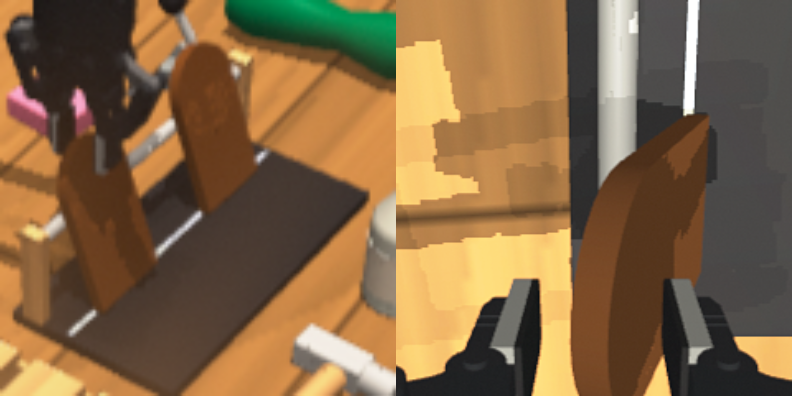

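Emit:
send_rows --deltas '[{"jaw":0.034,"translation":[-0.0015,0,0],"turn":0},{"jaw":0.034,"translation":[-0.0015,0,0],"turn":0},{"jaw":0.034,"translation":[0,0,0],"turn":0},{"jaw":0.045,"translation":[0,0,-0.01],"turn":0},{"jaw":0.06,"translation":[0,0,-0.03],"turn":0},{"jaw":0.06,"translation":[0,0,-0.03],"turn":0},{"jaw":0.06,"translation":[0,0,-0.03],"turn":0},{"jaw":0.06,"translation":[0,0,-0.03],"turn":-0.1},{"jaw":0.06,"translation":[0,0,-0.01],"turn":-0.12},{"jaw":0.06,"translation":[0,0,0],"turn":-0.12},{"jaw":0.06,"translation":[0,0,0],"turn":-0.12},{"jaw":0.06,"translation":[0,0,0],"turn":-0.12}]'

```text
clock: 23.4
position: [508.8, 118.8, 242.9]
orientation: [0.966, 0.258, 0.001, 0.0]
force: [-0.1, 0.9, 0.7]
opening: 59.9
```

Emit:
send_rows --deltas '[{"jaw":0,"translation":[0,0,0],"turn":-0.12},{"jaw":0,"translation":[0,0,0],"turn":-0.12},{"jaw":0,"translation":[0,0,0],"turn":-0.12},{"jaw":0,"translation":[0,0,0],"turn":-0.12},{"jaw":0,"translation":[0,0,0],"turn":-0.12},{"jaw":0,"translation":[0,0,0],"turn":-0.12},{"jaw":0,"translation":[0,0,0],"turn":-0.12},{"jaw":0,"translation":[0,0,0],"turn":-0.12},{"jaw":0,"translation":[0,0,0],"turn":-0.031},{"jaw":0,"translation":[0,0,0],"turn":0},{"jaw":0,"translation":[0,0,0],"turn":0}]'

```text
clock: 24.32
position: [508.6, 118.8, 242.0]
orientation: [0.73, 0.684, 0.0, 0.0]
force: [0.0, -0.3, -0.4]
opening: -0.1
```

```bash
python3 - <<'E'
from h import *
im2,_,_=snap('scene','scene12')
cv2.imwrite('pics/c10.png',cv2.resize(im2[140:280,270:430],None,fx=5,fy=4.2))
to(650,191,230,np.pi/2+ya)
E
```

```text
t 24.37 pos [508.6 118.8 241.9] open 0.1 F [ 0.7 -0.4 -0.6] toolx [0.065 0.998 0.   ] tooly [ 0.998 -0.065  0.001] z [ 0.001  0.    -1.   ] q [ 0.12  0.02  1.38  0.    1.74 -1.39]
tool d mm: 81.3 136.5 11.9 angle 1.5059 turn -0.0014
```

View pics/c10.png

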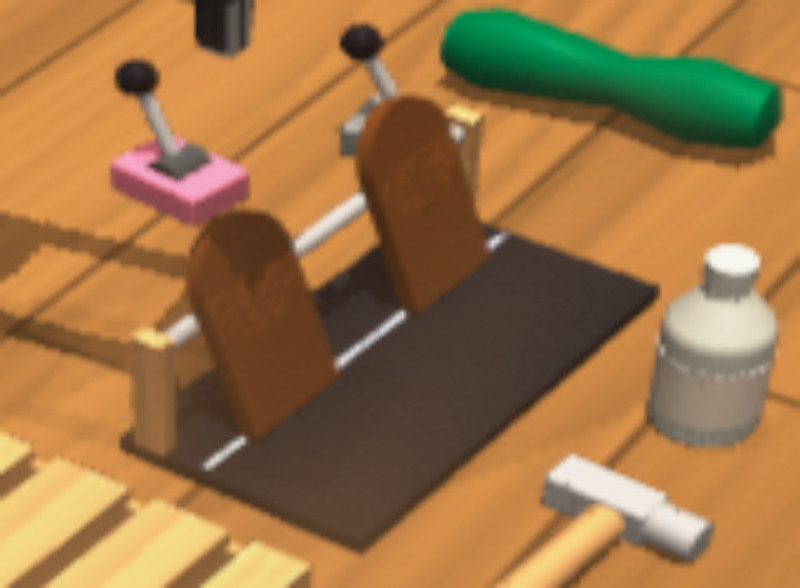

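Both soles lean on the rail. Move to a vantage point past the rack to measure the feet.

Emit:
send_rows --deltas '[{"jaw":0,"translation":[0.0135,0.023,0.001],"turn":0},{"jaw":0,"translation":[0.0135,0.023,0.001],"turn":0},{"jaw":0,"translation":[0.0135,0.023,0.001],"turn":0},{"jaw":0,"translation":[0.0135,0.023,0.001],"turn":0},{"jaw":0,"translation":[0.0135,0.023,0.001],"turn":0},{"jaw":0,"translation":[0.0135,0.023,0.001],"turn":0},{"jaw":0,"translation":[0,0,0],"turn":0},{"jaw":0,"translation":[0,0,0],"turn":0},{"jaw":0,"translation":[0,0,0],"turn":0}]'

```text
clock: 25.12
position: [650.9, 190.6, 235.2]
orientation: [0.729, 0.684, -0.0, -0.0]
force: [-0.5, -0.2, 0.2]
opening: -0.2
```

```bash
python3 - <<'E'
from h import *
im,cw,_=snap('wrist','w23'); st()
cv2.imwrite('pics/w23c.png',cv2.resize(im[20:230,150:520],None,fx=2.15,fy=2.8,interpolation=cv2.INTER_CUBIC))
# predicted foot corners
for Y in (76,-75):
  for dy in (-38,38):
    print(Y+dy,'front low',proj(cw,[*rk(43.4,Y+dy),15.4]).round(1),'top99',proj(cw,[*rk(43.4-99*.342,Y+dy),15.4+93]).round(1))
E
```

```text
t 25.17 pos [650.8 190.5 236. ] open 0.3 F [0.6 0.4 1.1] toolx [0.064 0.998 0.   ] tooly [ 0.998 -0.064  0.   ] z [ 0.  0. -1.] q [ 0.2   0.38  0.97 -0.    1.79 -1.31]
38 front low [[354.1 123.2]] top99 [[365.1  72.9]]
114 front low [[425.8 123.1]] top99 [[463.7  72.8]]
-113 front low [[211.7 123.4]] top99 [[169.4  73.3]]
-37 front low [[283.3 123.3]] top99 [[267.8  73.1]]
```

View pics/w23c.png

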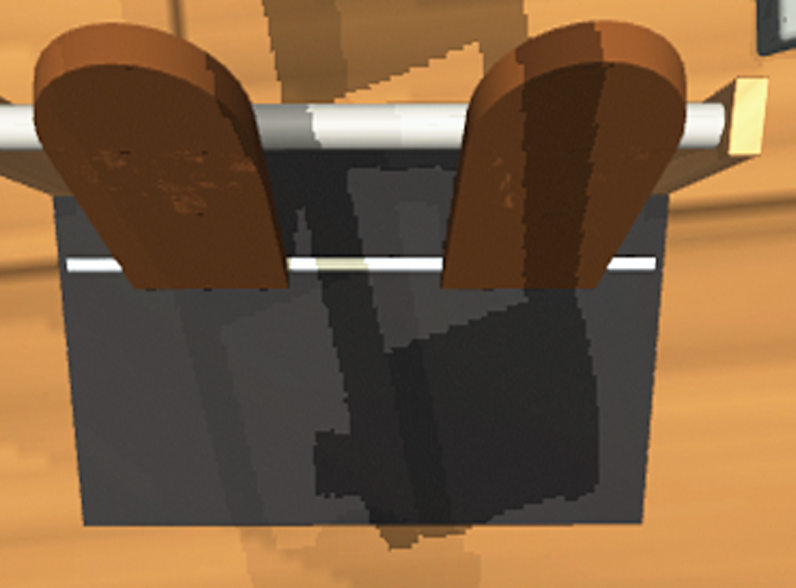

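```bash
python3 - <<'E'
from h import *
to(534.6,-219.6,150,1.480)
E
```

```text
t 25.17 pos [650.8 190.5 236. ] open 0.3 F [0.6 0.4 1.1] toolx [0.064 0.998 0.   ] tooly [ 0.998 -0.064  0.   ] z [ 0.  0. -1.] q [ 0.2   0.38  0.97 -0.    1.79 -1.31]
tool d mm: -416.7 -89.6 86.0 angle 1.5065 turn 0.0265
```

Emit:
send_rows --deltas '[{"jaw":0.07,"translation":[-0.035,-0.0075,0],"turn":0},{"jaw":0.07,"translation":[-0.035,-0.0075,0],"turn":0},{"jaw":0.07,"translation":[-0.035,-0.0075,0],"turn":0},{"jaw":0.07,"translation":[-0.035,-0.0075,0],"turn":0},{"jaw":0.07,"translation":[-0.035,-0.0075,0],"turn":0},{"jaw":0.07,"translation":[-0.035,-0.0075,0],"turn":0},{"jaw":0.07,"translation":[-0.035,-0.0075,0],"turn":0},{"jaw":0.07,"translation":[-0.035,-0.0075,0],"turn":0},{"jaw":0.07,"translation":[-0.035,-0.0075,0],"turn":0},{"jaw":0.07,"translation":[-0.035,-0.0075,0],"turn":0},{"jaw":0.07,"translation":[-0.035,-0.0075,0],"turn":0},{"jaw":0.07,"translation":[-0.032,-0.007,0],"turn":0}]'

```text
clock: 26.17
position: [533.5, -221.4, 237.0]
orientation: [0.73, 0.684, 0.0, 0.001]
force: [0.7, -0.5, 0.0]
opening: 69.9
```

Emit:
send_rows --deltas '[{"jaw":0.07,"translation":[0,0,0.02],"turn":0.026},{"jaw":0.07,"translation":[0,0,0.02],"turn":0},{"jaw":0.07,"translation":[0,0,0.02],"turn":0},{"jaw":0.07,"translation":[0,0,0.02],"turn":0},{"jaw":0.07,"translation":[0,0,0],"turn":0},{"jaw":0.07,"translation":[0,0,0],"turn":0},{"jaw":0.07,"translation":[0,0,0],"turn":0}]'

```text
clock: 26.75
position: [535.6, -219.9, 157.6]
orientation: [0.738, 0.675, 0.001, 0.002]
force: [0.3, -0.6, -0.7]
opening: 69.8
```

```bash
python3 - <<'E'
from h import *
im,cw,_=snap('wrist','w24')
to(534.6,-219.6,150,1.480)
V=im.copy()
m=(sil(cw,pose(516.7,-218,-.091,Dblock()))*255).astype(np.uint8)
cs_,_=cv2.findContours((m>128).astype(np.uint8),0,1); cv2.drawContours(V,cs_,-1,(255,0,0),1)
cv2.imwrite('pics/w24v.png',V)
for d in vision.outline_of('wrist','block1'):
    ctr=onz(cw,np.array(d['centre'])[::-1],35)[0]
    print(round(d['conf'],2),np.round(d['centre']),ctr[:2])
    print(*fitmask(cw,d['mask'],Dblock(),[ctr[0]-28,ctr[1],0]))
E
```

```text
t 26.80 pos [ 536. -220.  158.] open 69.8 F [-0.1  0.4  0.3] toolx [ 0.09   0.996 -0.002] tooly [ 0.996 -0.09   0.004] z [ 0.004 -0.002 -1.   ] q [-0.49  0.16  1.39  0.    1.58 -1.97]
tool d mm: 0.3 -1.5 8.0 angle 1.4809 turn 0.0009
0.79 [125. 320.] [ 452.80878647 -216.59020474]
[ 4.28133455e+02 -2.15079661e+02 -8.28704555e-02] 0.9710809732748305
0.74 [129. 205.] [ 447.92919775 -307.56279676]
[ 4.20587523e+02 -3.10917138e+02  1.40953447e-01] 0.9518689196108551
0.63 [219. 327.] [ 529.65076829 -217.83093258]
[ 5.06284247e+02 -2.15467886e+02 -8.01865029e-02] 0.9180176007410839
0.58 [232. 217.] [ 532.94775656 -314.35457523]
[ 5.10857588e+02 -3.19643774e+02  1.72515375e-01] 0.9514480408858603
```

View pics/w24v.png

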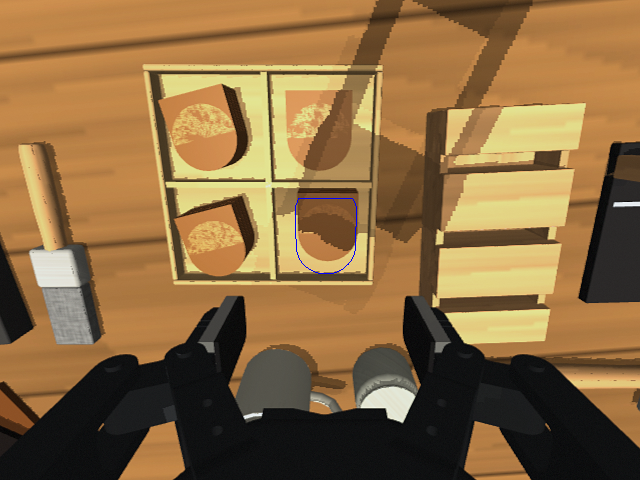

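```bash
python3 - <<'E'
from h import *
im,cw=load('wrist','w24')
V=im.copy()
for p in [(506.3,-215.5,-.08),(428.1,-215.1,-.083)]:
  for z in (5,45):
    P=Dblock(); P=P[P[:,2]==z]; cv2.polylines(V,[(proj(cw,pose(*p,P))).round().astype(np.int32)],True,(255,0,0),1)
cv2.imwrite('pics/w24w.png',cv2.resize(V[60:300,260:390],None,fx=4,fy=2.5))
E
```

```text
(no output)
```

View pics/w24w.png

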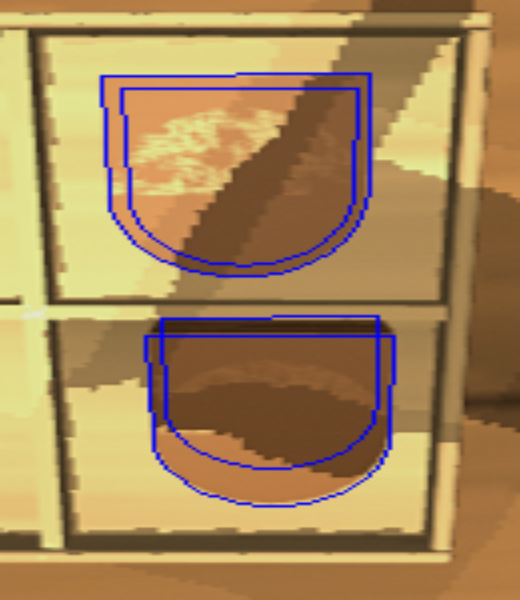

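```bash
python3 - <<'E'
from h import *
to(524.2,-217,24,1.491)
E
```

```text
t 26.85 pos [ 536.2 -220.   158. ] open 70.1 F [ 0.4 -0.5  0.6] toolx [ 0.09   0.996 -0.002] tooly [ 0.996 -0.09   0.004] z [ 0.004 -0.002 -1.   ] q [-0.49  0.17  1.39  0.    1.58 -1.97]
tool d mm: 1.9 -12.3 134.0 angle 1.4810 turn -0.0100
```

Emit:
send_rows --deltas '[{"jaw":0.064,"translation":[0.002,-0.012,0.02],"turn":-0.01},{"jaw":0.064,"translation":[0,0,0.025],"turn":0},{"jaw":0.064,"translation":[0,0,0.025],"turn":0},{"jaw":0.064,"translation":[0,0,0.02],"turn":0},{"jaw":0.064,"translation":[0,0,0.015],"turn":0},{"jaw":0.064,"translation":[0,0,0],"turn":0},{"jaw":0.064,"translation":[0,0,0],"turn":0},{"jaw":0.064,"translation":[0,0,0],"turn":0}]'

```text
clock: 27.52
position: [525.0, -217.2, 52.5]
orientation: [0.735, 0.678, 0.001, 0.002]
force: [-0.5, 0.3, -0.1]
opening: 63.8
```

```bash
python3 - <<'E'
from h import *
im,cw,_=snap('wrist','w25')
to(524.2,-217,24,1.491)
V=im.copy()
for p in [(506.3,-215.5,-.08)]:
  for z in (5,45):
    P=Dblock(); P=P[P[:,2]==z]; cv2.polylines(V,[(proj(cw,pose(*p,P))).round().astype(np.int32)],True,(255,0,0),1)
cv2.imwrite('pics/w25v.png',V)
E
```

```text
t 27.57 pos [ 525.2 -217.3   52.8] open 64.1 F [ 0.  -0.3  0.4] toolx [ 0.08   0.997 -0.002] tooly [ 0.997 -0.08   0.004] z [ 0.004 -0.002 -1.   ] q [-0.49  0.21  1.55  0.    1.38 -1.98]
tool d mm: 0.3 -1.0 28.8 angle 1.4911 turn 0.0001
```

View pics/w25v.png

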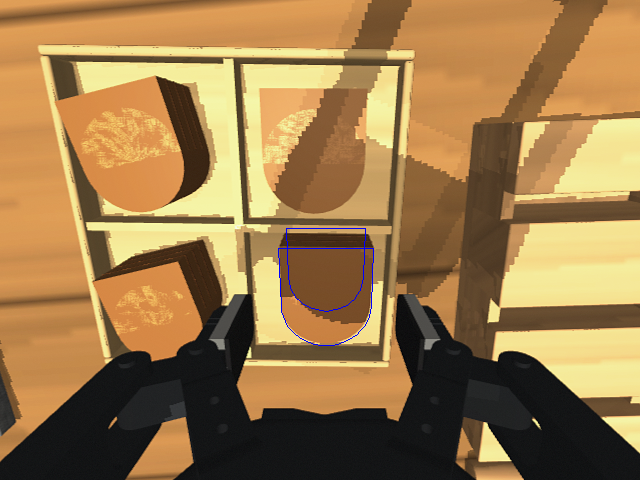

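Emit:
send_rows --deltas '[{"jaw":0.064,"translation":[0,-0.001,0.015],"turn":0},{"jaw":0.064,"translation":[0,0,0.0135],"turn":0},{"jaw":0.064,"translation":[0,0,0],"turn":0},{"jaw":0.0,"translation":[0,0,0],"turn":0},{"jaw":0.0,"translation":[0,0,0],"turn":0},{"jaw":0.0,"translation":[0,0,0],"turn":0},{"jaw":0.0,"translation":[0,0,0],"turn":0},{"jaw":0.0,"translation":[0,0,0],"turn":0}]'

```text
clock: 28.23
position: [524.3, -217.0, 24.2]
orientation: [0.735, 0.678, 0.001, 0.002]
force: [-0.1, 0.0, 3.2]
opening: 3.4
```

```bash
python3 - <<'E'
from h import *
im,cw,_=snap('wrist','w26')
to(524.2,-217,24,1.491)
E
```

```text
t 28.28 pos [ 524.2 -217.    24.1] open 0.1 F [0.6 0.6 6.8] toolx [ 0.08   0.997 -0.001] tooly [ 0.997 -0.08   0.004] z [ 0.004 -0.002 -1.   ] q [-0.49  0.23  1.59  0.    1.32 -1.98]
tool d mm: 0.0 -0.0 0.1 angle 1.4911 turn 0.0001
```

View pics/w26.png

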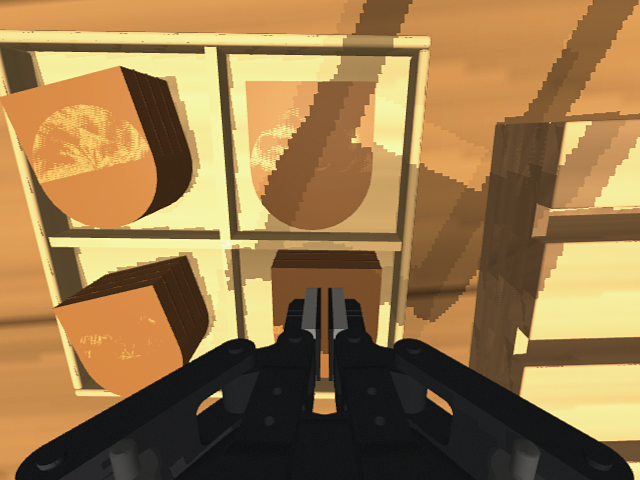

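```bash
python3 - <<'E'
from h import *
im,cw=load('wrist','w26')
V=im.copy()
for p in [(506.3,-215.5,-.08)]:
  for z in (5,45):
    P=Dblock(); P=P[P[:,2]==z]; cv2.polylines(V,[(proj(cw,pose(*p,P))).round().astype(np.int32)],True,(255,0,0),1)
cv2.imwrite('pics/w26v.png',V[200:420,200:450].repeat(3,0).repeat(3,1)[:600])
im,_,_=snap('scene','scene13'); cv2.imwrite('pics/s13c.png',cv2.resize(im[230:380,140:350],None,fx=3.8,fy=3.8))
st()
E
```

```text
t 28.33 pos [ 524.2 -217.1   24.1] open -0.1 F [-0.   0.8  6. ] toolx [ 0.08   0.997 -0.001] tooly [ 0.997 -0.08   0.004] z [ 0.004 -0.002 -1.   ] q [-0.49  0.23  1.59  0.    1.32 -1.98]
```

View pics/w26v.png

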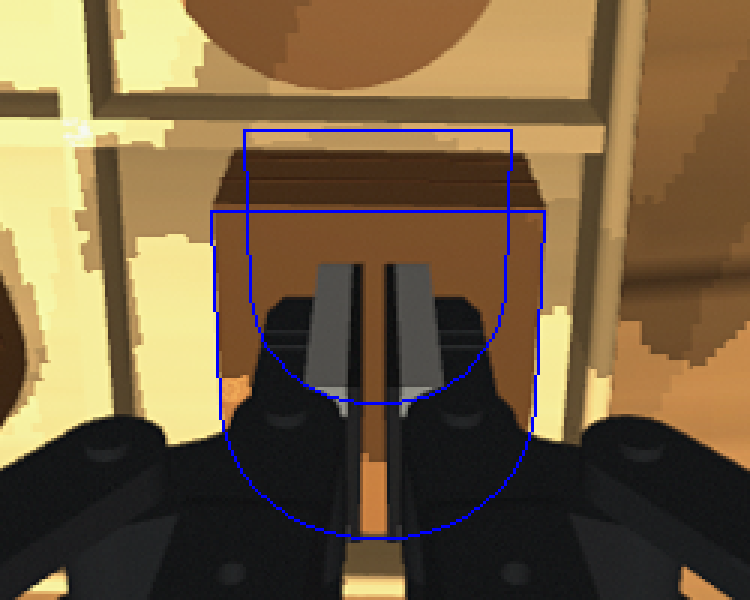

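View pics/s13c.png

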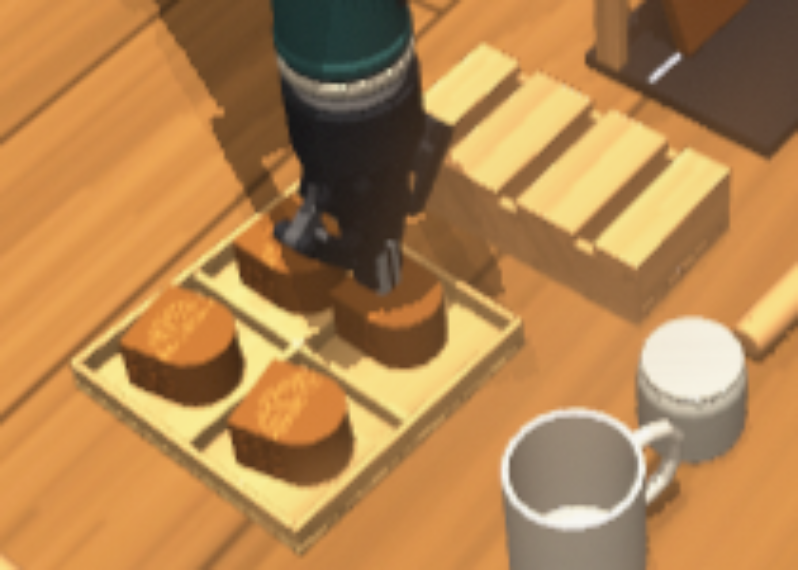

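```bash
python3 - <<'E'
from h import *
c=cam('wrist',dict(position=np.zeros(3),orientation=np.array([0,0,0,1.])))
for s in (0,5,10,15,20,30): print(s,proj(c,[[0,-11,-s],[0,0,-s],[0,11,-s]]).round(0).tolist())
for s in (0,10,15,20): print('open32',s,proj(c,[[32,-11,-s],[32,11,-s]]).round(0).tolist())
im,cw=load('wrist','w25'); cv2.imwrite('pics/f.png',cv2.resize(im[270:390,180:470],None,fx=2.7,fy=4.8))
E
```

```text
0 [[325.0, 267.0], [325.0, 287.0], [325.0, 306.0]]
5 [[325.0, 271.0], [325.0, 291.0], [325.0, 310.0]]
10 [[325.0, 275.0], [325.0, 296.0], [325.0, 315.0]]
15 [[325.0, 279.0], [325.0, 300.0], [325.0, 320.0]]
20 [[325.0, 284.0], [325.0, 305.0], [325.0, 326.0]]
30 [[326.0, 293.0], [326.0, 316.0], [326.0, 338.0]]
open32 0 [[388.0, 267.0], [386.0, 306.0]]
open32 10 [[391.0, 275.0], [389.0, 315.0]]
open32 15 [[393.0, 279.0], [391.0, 320.0]]
open32 20 [[396.0, 284.0], [393.0, 326.0]]
```

View pics/f.png

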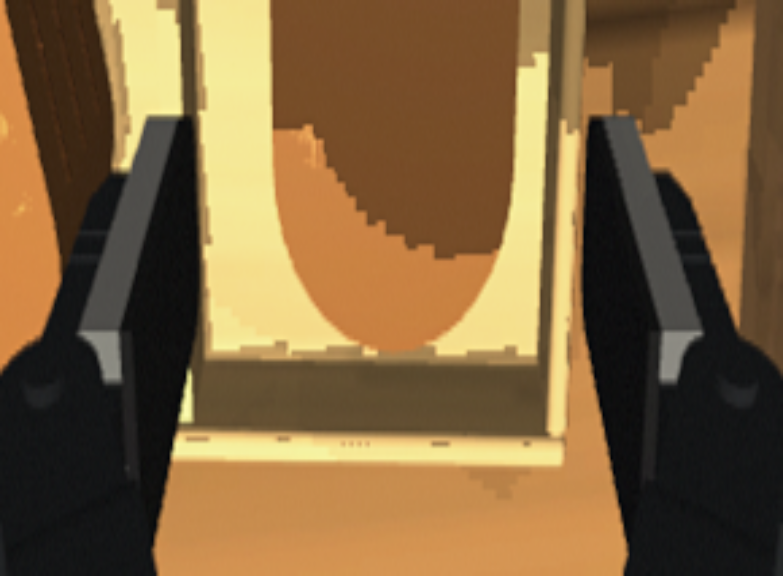

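Emit:
send_rows --deltas '[{"jaw":0.0,"translation":[0,0,-0.015],"turn":0},{"jaw":0.064,"translation":[0,0,-0.014],"turn":0},{"jaw":0.064,"translation":[0,0,0],"turn":0},{"jaw":0.064,"translation":[0,0,0],"turn":0},{"jaw":0.064,"translation":[0,0,0],"turn":0},{"jaw":0.064,"translation":[0,0,0],"turn":0},{"jaw":0.064,"translation":[0,0,0],"turn":0}]'

```text
clock: 28.92
position: [521.9, -216.1, 49.5]
orientation: [0.735, 0.678, -0.0, -0.001]
force: [-0.2, 0.1, 0.7]
opening: 63.7
```

```bash
python3 - <<'E'
from h import *
im,cw,_=snap('wrist','w27')
V=im.copy()
p=(506.3,-215.5,-.08)
for z in (5,45):
    P=Dblock(); P=P[P[:,2]==z]; cv2.polylines(V,[(proj(cw,pose(*p,P))).round().astype(np.int32)],True,(255,0,0),1)
cv2.imwrite('pics/w27v.png',V)
g=np.array(p[:2])+22*np.array([np.cos(p[2]),np.sin(p[2])]); print(g); to(*g,5,1.491)
E
```

```text
[ 528.22963754 -217.25812327]
t 28.97 pos [ 522.  -216.2   49.7] open 64.1 F [ 0.  -0.4  0.1] toolx [0.08  0.997 0.001] tooly [ 0.997 -0.08  -0.002] z [-0.002  0.001 -1.   ] q [-0.49  0.21  1.56  0.    1.38 -1.98]
tool d mm: -0.6 6.3 44.7 angle 1.4910 turn -0.0000
```

View pics/w27v.png

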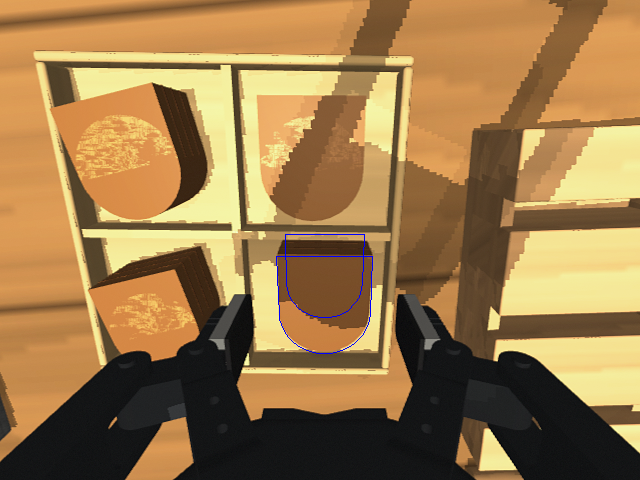

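Emit:
send_rows --deltas '[{"jaw":0.062,"translation":[-0.0005,0.006,0.01],"turn":0},{"jaw":0.062,"translation":[0,0,0.012],"turn":0},{"jaw":0.062,"translation":[0,0,0.012],"turn":0},{"jaw":0.062,"translation":[0,0,0.006],"turn":0},{"jaw":0.062,"translation":[0,0,0.004],"turn":0},{"jaw":0.062,"translation":[0,0,0],"turn":0},{"jaw":0.062,"translation":[0,0,0],"turn":0}]'

```text
clock: 29.55
position: [528.4, -217.4, 6.4]
orientation: [0.735, 0.678, -0.0, -0.0]
force: [-0.7, 0.3, 0.9]
opening: 62.2
```

```bash
python3 - <<'E'
from h import *
im,cw,_=snap('wrist','w28'); im,_,_=snap('scene','scene14'); cv2.imwrite('pics/s14c.png',cv2.resize(im[230:380,140:350],None,fx=3.8,fy=3.8))
st()
E
```

```text
t 29.65 pos [ 529.  -217.7    7.4] open 62.1 F [ 0.5 -0.2 -0.5] toolx [ 0.08   0.997 -0.   ] tooly [ 0.997 -0.08   0.001] z [ 0.001 -0.001 -1.   ] q [-0.49  0.26  1.59  0.    1.29 -1.98]
```

View pics/w28.png

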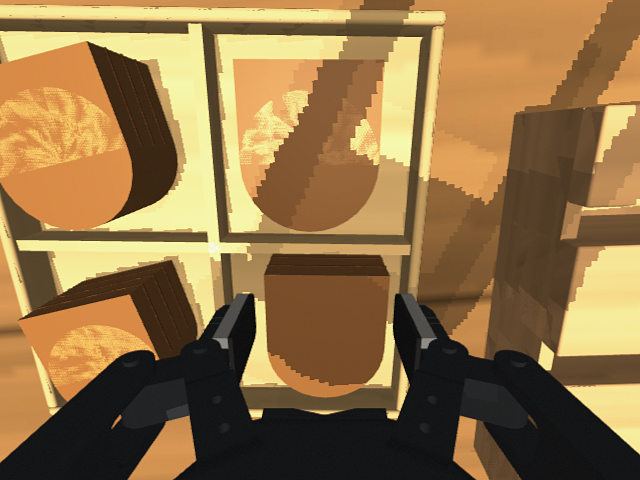

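View pics/s14c.png

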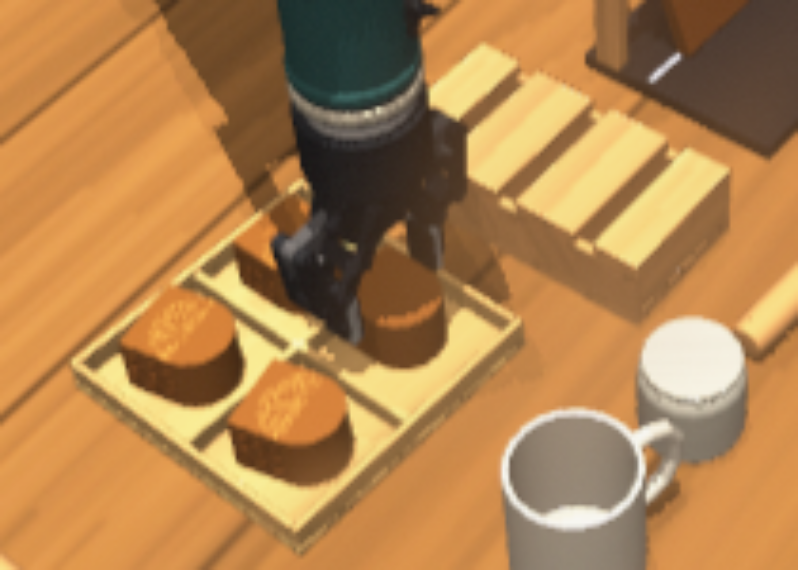

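Emit:
send_rows --deltas '[{"jaw":0.062,"translation":[0,-0.001,0.002],"turn":0},{"jaw":0.0,"translation":[0,0,0],"turn":0},{"jaw":0.0,"translation":[0,0,0],"turn":0},{"jaw":0.0,"translation":[0,0,0],"turn":0},{"jaw":0.0,"translation":[0,0,0],"turn":0}]'

```text
clock: 30.07
position: [528.0, -217.6, 5.5]
orientation: [0.735, 0.678, 0.0, 0.001]
force: [-0.1, -0.5, 2.1]
opening: 48.6
```

```bash
python3 - <<'E'
from h import *
im,cw,_=snap('wrist','w29'); im,_,_=snap('scene','scene15'); cv2.imwrite('pics/s15c.png',cv2.resize(im[230:380,140:350],None,fx=3.8,fy=3.8))
st()
E
```

```text
t 30.17 pos [ 528.  -217.6    5.5] open 48.9 F [-0.6 -0.9  2.7] toolx [ 0.08   0.997 -0.   ] tooly [ 0.997 -0.08   0.001] z [ 0.001 -0.    -1.   ] q [-0.49  0.26  1.59  0.    1.29 -1.98]
```

View pics/w29.png

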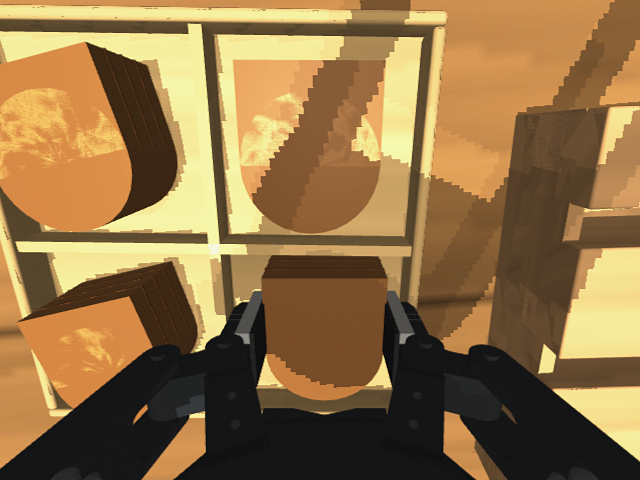

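Emit:
send_rows --deltas '[{"jaw":0.0,"translation":[0,0,-0.015],"turn":0},{"jaw":0.0,"translation":[0,0,-0.025],"turn":0},{"jaw":0.0,"translation":[0,0,-0.03],"turn":0},{"jaw":0.0,"translation":[0,0,-0.03],"turn":0},{"jaw":0.0,"translation":[0,0,-0.03],"turn":0},{"jaw":0.0,"translation":[0,0,-0.01],"turn":-0.0155},{"jaw":0.0,"translation":[0,0,0],"turn":0},{"jaw":0.0,"translation":[0,0,0],"turn":0}]'

```text
clock: 30.83
position: [527.2, -217.1, 143.6]
orientation: [0.729, 0.684, -0.0, -0.001]
force: [0.4, 0.1, -2.4]
opening: 48.5
```

```bash
python3 - <<'E'
from h import *
im,cw,_=snap('wrist','w30')
to(*rk(78,-75),60,np.pi/2+ya)
cv2.imwrite('pics/w30c.png',cv2.resize(im[230:420,220:430],None,fx=3.8,fy=3.1))
c=cam('wrist',dict(position=np.zeros(3),orientation=np.array([0,0,0,1.])))
# predicted in tool frame: flat at y=-f, top at tool z: bottom at TCP-0.5 => tool z=+.5; top z=-39.5
for f in (20,22,24): print(f,proj(c,[[-25,-f,-39.5],[25,-f,-39.5],[-25,-f,.5],[25,-f,.5]]).round(1).tolist())
E
```

```text
t 30.88 pos [ 526.4 -216.8  142.1] open 49.0 F [-0.5 -0.2 -2.2] toolx [0.064 0.998 0.002] tooly [ 0.998 -0.064 -0.004] z [-0.004  0.002 -1.   ] q [-0.49  0.16  1.43  0.    1.56 -2.  ]
tool d mm: 332.5 45.3 82.1 angle 1.5065 turn -0.0008
20 [[262.3, 283.2], [389.1, 283.2], [276.0, 250.3], [374.8, 250.3]]
22 [[262.0, 278.6], [389.3, 278.5], [275.8, 246.6], [375.0, 246.6]]
24 [[261.7, 273.9], [389.6, 273.8], [275.6, 242.8], [375.1, 242.8]]
```

View pics/w30c.png

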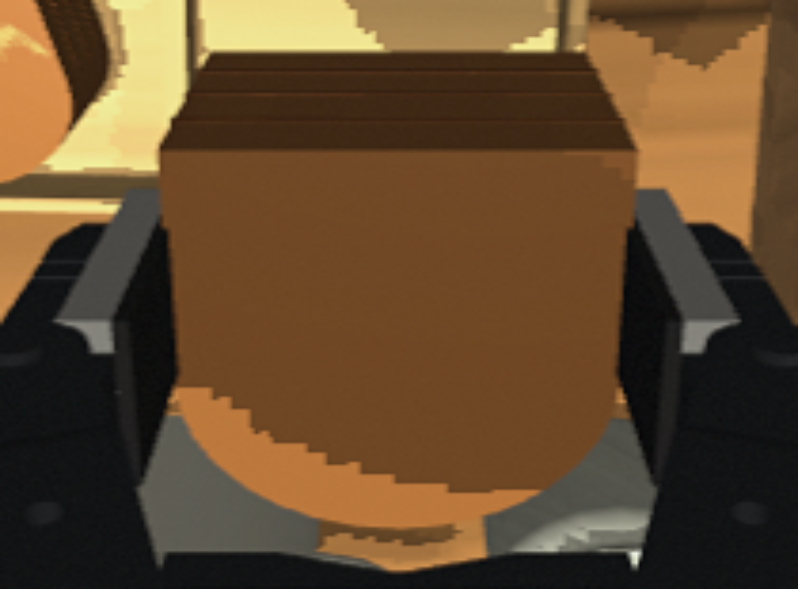

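Emit:
send_rows --deltas '[{"jaw":0,"translation":[0.015,0.002,0],"turn":0},{"jaw":0,"translation":[0.03,0.004,0],"turn":0},{"jaw":0,"translation":[0.033,0.0045,0],"turn":0},{"jaw":0,"translation":[0.033,0.0045,0],"turn":0},{"jaw":0,"translation":[0.033,0.0045,0],"turn":0},{"jaw":0,"translation":[0.033,0.0045,0],"turn":0},{"jaw":0,"translation":[0.033,0.0045,0],"turn":0},{"jaw":0,"translation":[0.033,0.0045,0],"turn":0},{"jaw":0,"translation":[0.033,0.0045,0],"turn":0},{"jaw":0,"translation":[0.033,0.0045,0],"turn":0},{"jaw":0,"translation":[0.0235,0.003,0],"turn":0},{"jaw":0,"translation":[0,0,0.02],"turn":0}]'

```text
clock: 31.88
position: [595.2, 116.9, 125.5]
orientation: [0.728, 0.686, 0.002, -0.0]
force: [1.2, -0.7, 0.0]
opening: 48.6
```

Emit:
send_rows --deltas '[{"jaw":0,"translation":[0,0,0.02],"turn":0},{"jaw":0,"translation":[0,0,0.02],"turn":0},{"jaw":0,"translation":[0,0,0.02],"turn":0},{"jaw":0,"translation":[0,0,0],"turn":0},{"jaw":0,"translation":[0,0,0],"turn":0},{"jaw":0,"translation":[0,0,0],"turn":0}]'

```text
clock: 32.38
position: [593.5, 111.4, 64.2]
orientation: [0.73, 0.684, -0.001, -0.0]
force: [0.2, -0.6, -1.2]
opening: 48.7
```

```bash
python3 - <<'E'
from h import *
im,cw,_=snap('wrist','w31'); im2,_,_=snap('scene','scene16'); cv2.imwrite('pics/s16c.png',cv2.resize(im2[140:280,270:430],None,fx=5,fy=4.2))
to(*rk(78,-75),16,np.pi/2+ya)
E
```

```text
t 32.48 pos [594.7 111.6  66.1] open 48.8 F [ 0.1  0.3 -1.2] toolx [0.064 0.998 0.   ] tooly [ 0.998 -0.064  0.002] z [ 0.002  0.    -1.   ] q [ 0.09  0.28  1.44  0.    1.42 -1.41]
tool d mm: 0.4 -1.8 50.1 angle 1.5063 turn -0.0010
```

View pics/w31.png

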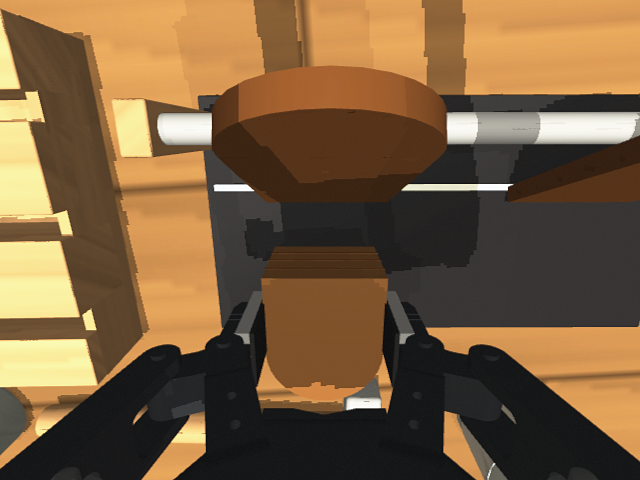

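View pics/s16c.png

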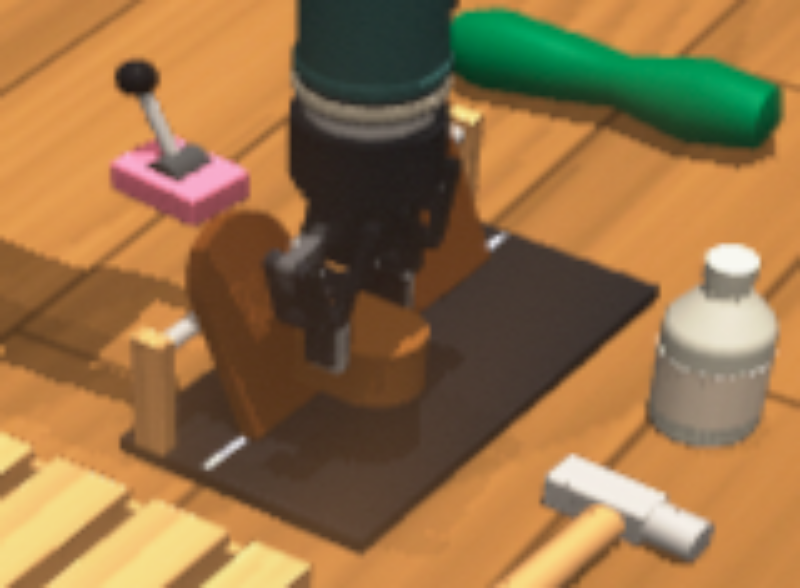

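Emit:
send_rows --deltas '[{"jaw":0,"translation":[0,0,0.015],"turn":0},{"jaw":0,"translation":[0,0,0.015],"turn":0},{"jaw":0,"translation":[0,0,0.012],"turn":0},{"jaw":0,"translation":[0,0,0.007],"turn":0},{"jaw":0,"translation":[0,0,0],"turn":0},{"jaw":0,"translation":[0,0,0],"turn":0},{"jaw":0,"translation":[0,0,0],"turn":0}]'

```text
clock: 33.07
position: [594.7, 111.6, 16.9]
orientation: [0.729, 0.684, 0.001, 0.001]
force: [0.4, 0.1, -0.6]
opening: 48.9
```

```bash
python3 - <<'E'
from h import *
im,cw,_=snap('wrist','w32')
cv2.imwrite('pics/w32c.png',cv2.resize(im[150:300,220:430],None,fx=3.8,fy=3.8))
to(*rk(44.4+22,-75),14,np.pi/2+ya)
print('edge z12+3.4',proj(cw,[[*rk(43.4,-113),15.4],[*rk(43.4,-37),15.4]]),'block bottom flat',proj(cw,[[*rk(inv(r.sense()['position'])[0]-22,-75),r.sense()['position'][2]-.5]]))
print(inv(r.sense()['position']))
E
```

```text
t 33.12 pos [594.8 111.6  17.1] open 48.1 F [-0.  -0.4 -0.6] toolx [0.064 0.998 0.   ] tooly [ 0.998 -0.064  0.002] z [ 0.002  0.    -1.   ] q [ 0.09  0.32  1.49  0.    1.33 -1.41]
tool d mm: 0.3 -13.5 3.1 angle 1.5065 turn -0.0008
edge z12+3.4 [[249.23342168 218.56500659]
 [402.90948704 218.35321491]] block bottom flat [[326.0630742  246.98185809]]
(np.float64(79.8559599541857), np.float64(-75.35764409055359))
```

View pics/w32c.png

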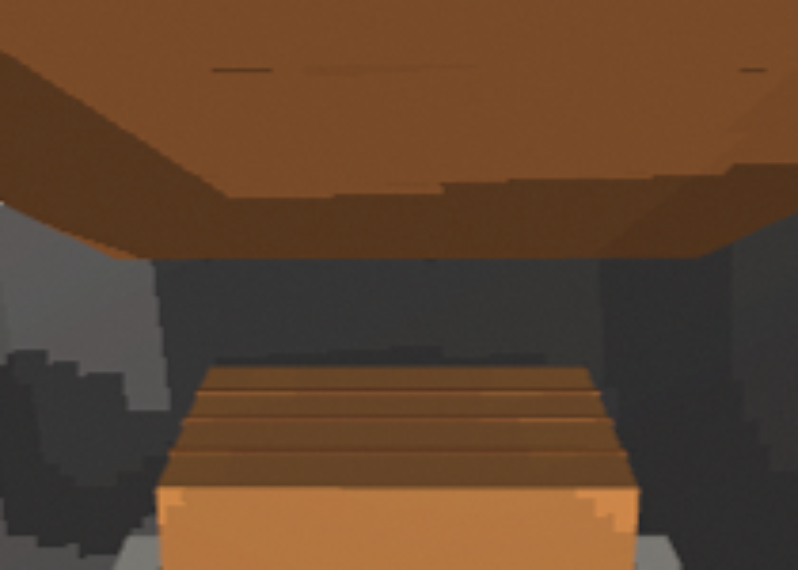

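Emit:
send_rows --deltas '[{"jaw":0,"translation":[0.0005,-0.004,0.002],"turn":0},{"jaw":0,"translation":[0,-0.004,0.001],"turn":0},{"jaw":0,"translation":[0,-0.003,0],"turn":0},{"jaw":0,"translation":[0,-0.0015,0],"turn":0},{"jaw":0,"translation":[0,0,0],"turn":0},{"jaw":0,"translation":[0,0,0],"turn":0},{"jaw":0,"translation":[0,0,0],"turn":0}]'

```text
clock: 33.7
position: [581.6, 112.9, 13.0]
orientation: [0.729, 0.684, 0.0, 0.0]
force: [0.2, 0.5, -1.0]
opening: 48.4
```

```bash
python3 - <<'E'
from h import *
im,cw,_=snap('wrist','w33')
cv2.imwrite('pics/w33c.png',cv2.resize(im[150:300,220:430],None,fx=3.8,fy=3.8))
to(*rk(44.4+22,-75),12.5,np.pi/2+ya)
print('edge z12+3.4',proj(cw,[[*rk(43.4,-113),15.4],[*rk(43.4,-37),15.4]]),'block bottom flat',proj(cw,[[*rk(inv(r.sense()['position'])[0]-22,-75),r.sense()['position'][2]-.5]]))
print(inv(r.sense()['position']))
E
```

```text
t 33.75 pos [581.6 112.9  13. ] open 48.8 F [ 0.8  0.2 -1.4] toolx [0.064 0.998 0.   ] tooly [ 0.998 -0.064  0.   ] z [ 0.  0. -1.] q [ 0.1   0.3   1.53  0.    1.32 -1.41]
tool d mm: -0.0 -0.2 0.5 angle 1.5065 turn -0.0008
edge z12+3.4 [[248.56813652 246.32505358]
 [402.05461344 246.13513394]] block bottom flat [[325.27801392 246.70209676]]
(np.float64(66.61310423516302), np.float64(-74.95856911713746))
```

View pics/w33c.png

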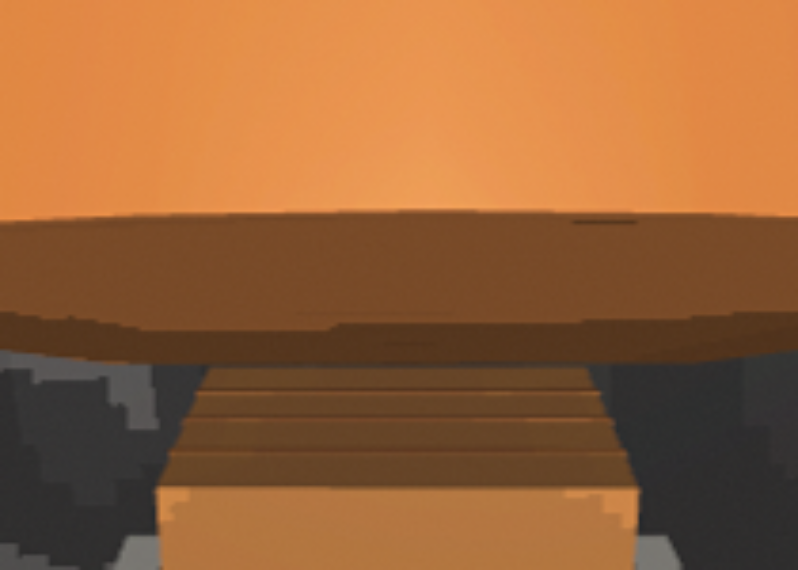

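Emit:
send_rows --deltas '[{"jaw":0,"translation":[0,-0.0008,0.0005],"turn":0},{"jaw":0,"translation":[0,0,0.0005],"turn":0},{"jaw":0,"translation":[0,0,0],"turn":0},{"jaw":0,"translation":[0,0,0],"turn":0}]'

```text
clock: 34.08
position: [581.0, 112.9, 12.5]
orientation: [0.729, 0.684, 0.0, 0.0]
force: [-0.1, -0.4, 3.2]
opening: 48.6
```

```bash
python3 - <<'E'
from h import *
im,cw,_=snap('wrist','w34')
cv2.imwrite('pics/w34c.png',cv2.resize(im[200:280,260:390],None,fx=6,fy=6))
to(*rk(44.4+22,-75),12.5,np.pi/2+ya)
E
```

```text
t 34.13 pos [581.  112.9  12.5] open 48.5 F [-0.5 -0.8  2.9] toolx [0.064 0.998 0.   ] tooly [ 0.998 -0.064  0.001] z [ 0.001  0.    -1.   ] q [ 0.1   0.3   1.53 -0.    1.31 -1.41]
tool d mm: -0.0 0.4 0.0 angle 1.5065 turn -0.0008
```

View pics/w34c.png

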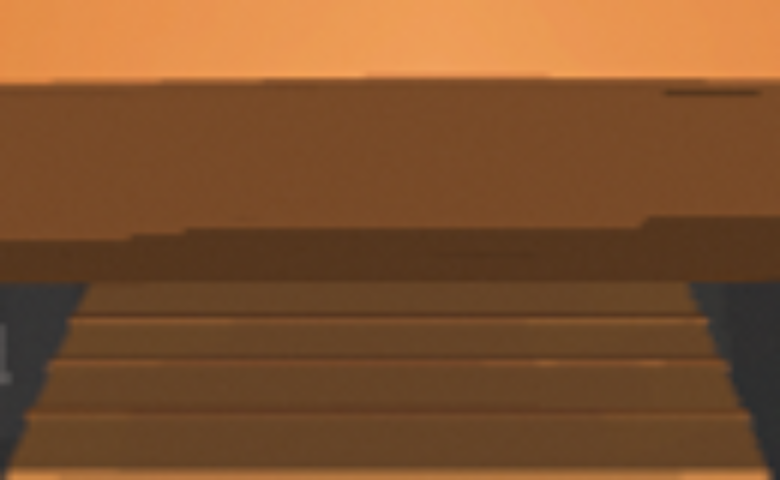

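Emit:
send_rows --deltas '[{"jaw":0.064,"translation":[0,0,0],"turn":0},{"jaw":0.064,"translation":[0,0,0],"turn":0},{"jaw":0.064,"translation":[0,0,0],"turn":0},{"jaw":0.064,"translation":[0,0,-0.015],"turn":0},{"jaw":0.064,"translation":[0,0,-0.025],"turn":0},{"jaw":0.064,"translation":[0,0,-0.03],"turn":0},{"jaw":0.064,"translation":[0,0.003,-0.03],"turn":0},{"jaw":0.064,"translation":[0,0.005,-0.03],"turn":0},{"jaw":0.064,"translation":[0,0,-0.02],"turn":0},{"jaw":0.064,"translation":[0,0,0],"turn":0},{"jaw":0.064,"translation":[0,0,0],"turn":0}]'

```text
clock: 35.05
position: [589.5, 112.5, 163.2]
orientation: [0.729, 0.684, 0.001, 0.001]
force: [-0.1, 0.2, -0.2]
opening: 63.8
```

```bash
python3 - <<'E'
from h import *
im,cw,_=snap('wrist','w35'); im2,_,_=snap('scene','scene17'); cv2.imwrite('pics/s17c.png',cv2.resize(im2[140:280,270:430],None,fx=5,fy=4.2))
p=(428.1,-215.1,-.083); g=np.array(p[:2])+22*np.array([np.cos(p[2]),np.sin(p[2])]); print(g); to(*g,160,np.pi/2+p[2])
E
```

```text
[ 450.02426449 -216.92390417]
t 35.15 pos [587.6 112.3 159.9] open 64.5 F [-0.3 -0.4 -0.4] toolx [ 0.064  0.998 -0.   ] tooly [ 0.998 -0.064 -0.003] z [-0.003 -0.    -1.   ] q [ 0.09  0.21  1.33  0.    1.6  -1.41]
tool d mm: -337.4 -116.2 -0.1 angle 1.5065 turn 0.0187
```

View pics/w35.png

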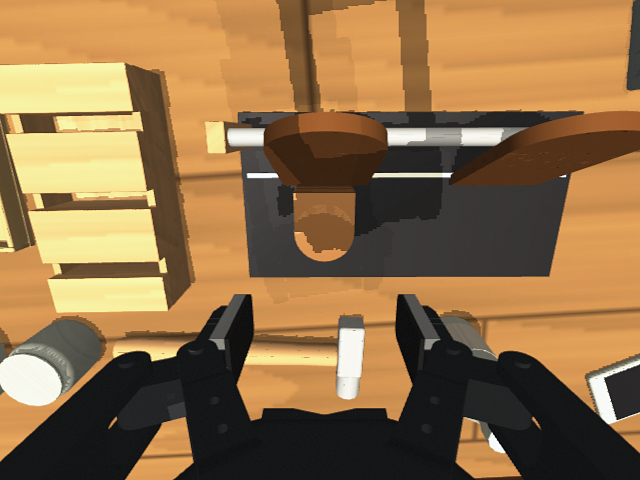

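View pics/s17c.png

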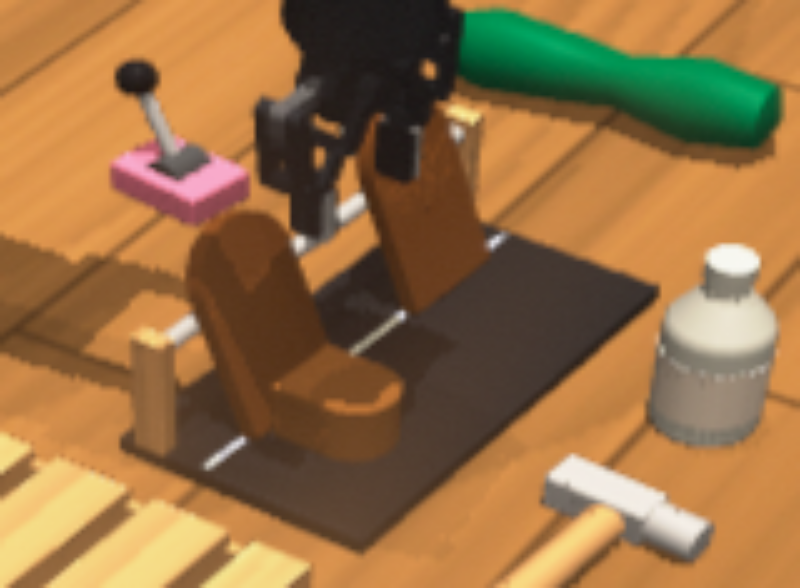

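Emit:
send_rows --deltas '[{"jaw":0.064,"translation":[-0.0281,-0.0097,0],"turn":0},{"jaw":0.064,"translation":[-0.0281,-0.0097,0],"turn":0},{"jaw":0.064,"translation":[-0.0281,-0.0097,0],"turn":0},{"jaw":0.064,"translation":[-0.0281,-0.0097,0],"turn":0},{"jaw":0.064,"translation":[-0.0281,-0.0097,0],"turn":0},{"jaw":0.064,"translation":[-0.0281,-0.0097,0],"turn":0},{"jaw":0.064,"translation":[-0.0281,-0.0097,0],"turn":0},{"jaw":0.064,"translation":[-0.0281,-0.0097,0],"turn":0},{"jaw":0.064,"translation":[-0.0281,-0.0097,0],"turn":0},{"jaw":0.064,"translation":[-0.0281,-0.0097,0],"turn":0},{"jaw":0.064,"translation":[-0.0281,-0.0097,0],"turn":0},{"jaw":0.064,"translation":[-0.0281,-0.0097,0],"turn":0}]'

```text
clock: 36.15
position: [448.8, -217.1, 159.1]
orientation: [0.729, 0.684, -0.001, -0.002]
force: [1.3, 0.2, 0.6]
opening: 64.1
```

Emit:
send_rows --deltas '[{"jaw":0.064,"translation":[0,0,0.02],"turn":0.0187},{"jaw":0.064,"translation":[0,0,0.03],"turn":0},{"jaw":0.064,"translation":[0,0,0.03],"turn":0},{"jaw":0.064,"translation":[0,0,0.02],"turn":0},{"jaw":0.064,"translation":[0,0,0],"turn":0},{"jaw":0.064,"translation":[0,0,0],"turn":0},{"jaw":0.064,"translation":[0,0,0],"turn":0}]'

```text
clock: 36.73
position: [451.0, -216.7, 62.1]
orientation: [0.736, 0.677, 0.0, 0.0]
force: [0.7, -0.4, 0.2]
opening: 64.2
```

```bash
python3 - <<'E'
from h import *
im,cw,_=snap('wrist','w36')
V=im.copy()
p=(428.1,-215.1,-.083)
for z in (5,45):
    P=Dblock(); P=P[P[:,2]==z]; cv2.polylines(V,[(proj(cw,pose(*p,P))).round().astype(np.int32)],True,(255,0,0),1)
cv2.imwrite('pics/w36v.png',V)
g=np.array(p[:2])+22*np.array([np.cos(p[2]),np.sin(p[2])]); to(*g,5.5,np.pi/2+p[2])
E
```

```text
t 36.78 pos [ 451.6 -217.1   63.1] open 64.3 F [0.1 0.  0.4] toolx [ 0.083  0.997 -0.001] tooly [ 0.997 -0.083  0.002] z [ 0.002 -0.001 -1.   ] q [-0.56  0.06  1.7   0.    1.38 -2.05]
tool d mm: 0.0 -1.6 57.6 angle 1.4880 turn 0.0002
```

View pics/w36v.png

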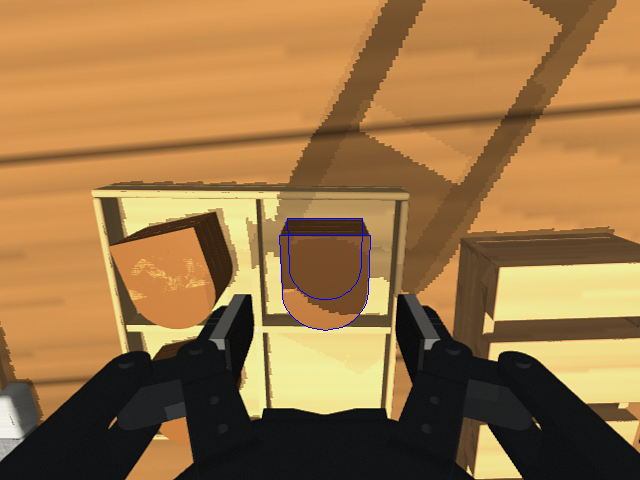

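Emit:
send_rows --deltas '[{"jaw":0.062,"translation":[0,-0.0015,0.015],"turn":0},{"jaw":0.062,"translation":[0,0,0.015],"turn":0},{"jaw":0.062,"translation":[0,0,0.013],"turn":0},{"jaw":0.062,"translation":[0,0,0.01],"turn":0},{"jaw":0.062,"translation":[0,0,0.005],"turn":0},{"jaw":0.062,"translation":[0,0,0],"turn":0},{"jaw":0.062,"translation":[0,0,0],"turn":0},{"jaw":0.0,"translation":[0,0,0],"turn":0},{"jaw":0.0,"translation":[0,0,0],"turn":0},{"jaw":0.0,"translation":[0,0,0],"turn":0},{"jaw":0.0,"translation":[0,0,0],"turn":0}]'

```text
clock: 37.7
position: [450.5, -217.2, 5.4]
orientation: [0.736, 0.677, 0.001, 0.002]
force: [-0.6, 0.5, 5.2]
opening: 48.5
```

```bash
python3 - <<'E'
from h import *
im,cw,_=snap('wrist','w37');st()
E
```

```text
t 37.75 pos [ 450.5 -217.3    5.4] open 48.7 F [-0.4 -0.2  6.6] toolx [ 0.083  0.997 -0.001] tooly [ 0.997 -0.083  0.003] z [ 0.003 -0.002 -1.   ] q [-0.56  0.11  1.77  0.    1.26 -2.05]
```

View pics/w37.png

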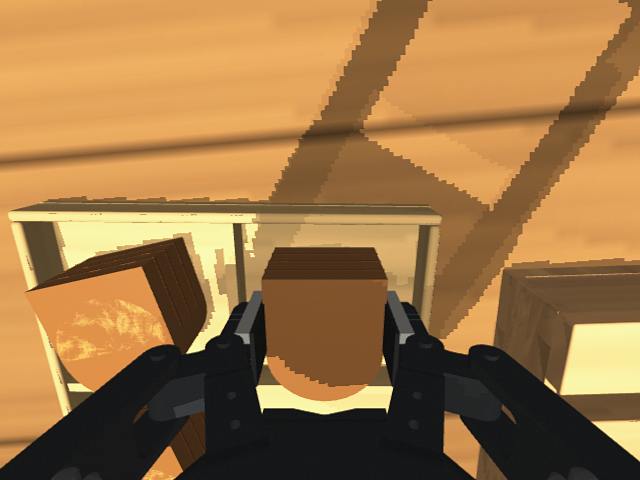

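Emit:
send_rows --deltas '[{"jaw":0.0,"translation":[0,0,-0.015],"turn":0},{"jaw":0.0,"translation":[0,0,-0.025],"turn":0},{"jaw":0.0,"translation":[0,0,-0.03],"turn":0},{"jaw":0.0,"translation":[0,0,-0.03],"turn":0},{"jaw":0.0,"translation":[0,0,-0.03],"turn":0},{"jaw":0.0,"translation":[0,0,-0.03],"turn":-0.0187},{"jaw":0.0,"translation":[0,0,0],"turn":0},{"jaw":0.0,"translation":[0,0,0],"turn":0},{"jaw":0.0,"translation":[0,0,0],"turn":0}]'

```text
clock: 38.5
position: [448.5, -216.0, 162.3]
orientation: [0.73, 0.684, -0.0, -0.001]
force: [-0.6, -0.7, -1.1]
opening: 48.8
```

```bash
python3 - <<'E'
from h import *
im,cw,_=snap('wrist','w38')
cv2.imwrite('pics/w38c.png',cv2.resize(im[230:420,220:430],None,fx=3.8,fy=3.1))
to(*rk(80,78),60,np.pi/2+ya)
E
```

```text
t 38.55 pos [ 448.1 -215.8  161.5] open 48.5 F [ 0.2 -0.7 -1.1] toolx [0.064 0.998 0.002] tooly [ 0.998 -0.064 -0.004] z [-0.004  0.002 -1.   ] q [-0.56 -0.01  1.57  0.    1.59 -2.07]
tool d mm: 489.6 125.3 101.5 angle 1.5063 turn -0.0010
```

View pics/w38c.png

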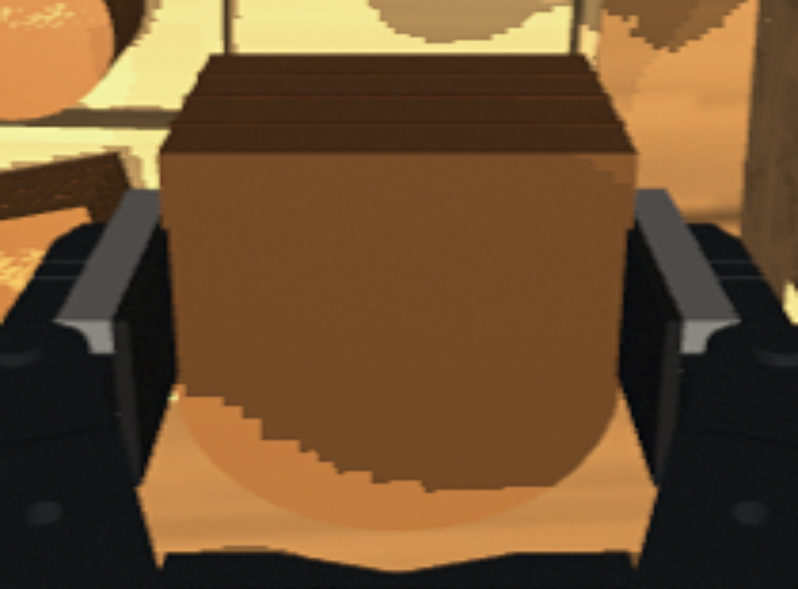

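Emit:
send_rows --deltas '[{"jaw":0,"translation":[0.01,0.025,0],"turn":0},{"jaw":0,"translation":[0.015,0.025,0],"turn":0},{"jaw":0,"translation":[0.015,0.025,0],"turn":0},{"jaw":0,"translation":[0.015,0.025,0],"turn":0},{"jaw":0,"translation":[0.02,0.025,0],"turn":0},{"jaw":0,"translation":[0.03,0,0],"turn":0},{"jaw":0,"translation":[0.033,0,0],"turn":0},{"jaw":0,"translation":[0.033,0,0],"turn":0},{"jaw":0,"translation":[0.033,0,0],"turn":0},{"jaw":0,"translation":[0.033,0,0],"turn":0},{"jaw":0,"translation":[0.033,0,0],"turn":0},{"jaw":0,"translation":[0.033,0,0],"turn":0}]'

```text
clock: 39.55
position: [592.0, 79.4, 160.8]
orientation: [0.73, 0.684, -0.002, -0.002]
force: [0.4, -0.2, -1.5]
opening: 48.8
```

Emit:
send_rows --deltas '[{"jaw":0,"translation":[0.033,0,0],"turn":0},{"jaw":0,"translation":[0.033,0,0],"turn":0},{"jaw":0,"translation":[0.033,0,0],"turn":0},{"jaw":0,"translation":[0.033,0,0],"turn":0},{"jaw":0,"translation":[0.033,0,0],"turn":0},{"jaw":0,"translation":[0.02,0,0],"turn":0},{"jaw":0,"translation":[0,0,0],"turn":0},{"jaw":0,"translation":[0,0,0],"turn":0}]'

```text
clock: 40.22
position: [603.9, 263.2, 160.5]
orientation: [0.729, 0.685, -0.003, -0.001]
force: [0.6, -0.2, -1.7]
opening: 48.5
```

```bash
python3 - <<'E'
from h import *
im,cw,_=snap('wrist','w39')
to(*rk(80,78),18,np.pi/2+ya)
E
```

```text
t 40.27 pos [604.3 262.1 161.1] open 48.4 F [-0.2 -0.9 -1.9] toolx [ 0.064  0.998 -0.002] tooly [ 0.998 -0.064 -0.004] z [-0.004 -0.002 -1.   ] q [ 0.32  0.35  1.16 -0.    1.64 -1.18]
tool d mm: 2.6 0.2 143.1 angle 1.5071 turn -0.0002
```

View pics/w39.png

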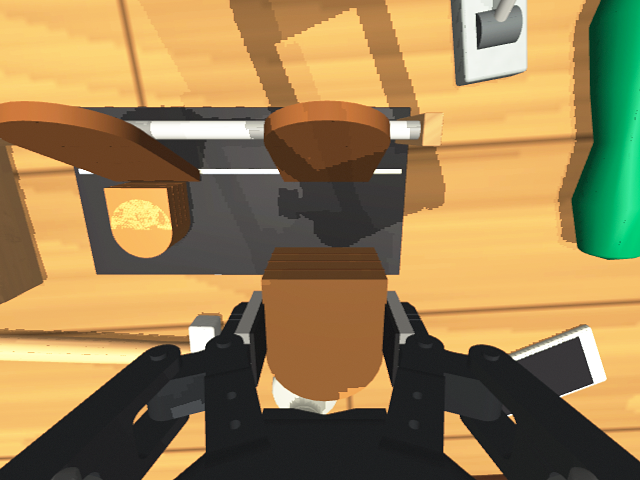

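```bash
python3 - <<'E'
from h import *
_,cw=load('wrist','w8'); g=onz(cw,(378,328),130)[0]; print(g, inv(g))
_,cw=load('top','top1'); g=onz(cw,(224,162),130)[0]; print(g, inv(g))
E
```

```text
[735.07979779 237.21410339 130.        ] (np.float64(211.8706019877518), np.float64(58.877511473340206))
[736.39660392 235.67821539 130.        ] (np.float64(213.28221751882535), np.float64(57.42827998325266))
```

Emit:
send_rows --deltas '[{"jaw":0,"translation":[0.0025,0,0.02],"turn":0},{"jaw":0,"translation":[0,0,0.03],"turn":0},{"jaw":0,"translation":[0,0,0.03],"turn":0},{"jaw":0,"translation":[0,0,0.025],"turn":0},{"jaw":0,"translation":[0,0,0.02],"turn":0},{"jaw":0,"translation":[0,0,0.013],"turn":0},{"jaw":0,"translation":[0,0,0.005],"turn":0},{"jaw":0,"translation":[0,0,0],"turn":0},{"jaw":0,"translation":[0,0,0],"turn":0},{"jaw":0,"translation":[0,0,0],"turn":0}]'

```text
clock: 41.1
position: [607.0, 265.1, 23.1]
orientation: [0.73, 0.684, 0.002, 0.001]
force: [0.3, 0.5, -1.3]
opening: 48.5
```

```bash
python3 - <<'E'
from h import *
im,cw,_=snap('wrist','w40')
cv2.imwrite('pics/w40c.png',cv2.resize(im[150:300,220:430],None,fx=3.8,fy=3.8))
to(*rk(44.0+21.5,78),14,np.pi/2+ya)
print('edge z12+3.4',proj(cw,[[*rk(43.4,40),15.4],[*rk(43.4,116),15.4]]),'block bottom flat',proj(cw,[[*rk(inv(r.sense()['position'])[0]-21.5,78),r.sense()['position'][2]-.5]]))
print(inv(r.sense()['position']))
E
```

```text
t 41.15 pos [607.  265.3  23.2] open 48.7 F [ 0.  -0.6 -1.2] toolx [0.064 0.998 0.002] tooly [ 0.998 -0.064  0.004] z [ 0.004  0.001 -1.   ] q [ 0.33  0.43  1.33 -0.    1.38 -1.18]
tool d mm: -0.8 -16.8 9.2 angle 1.5063 turn -0.0010
edge z12+3.4 [[249.4629935  210.75271598]
 [398.66608455 210.45071501]] block bottom flat [[324.14031145 247.56502828]]
(np.float64(82.29710703809558), np.float64(78.74627547956275))
```

View pics/w40c.png

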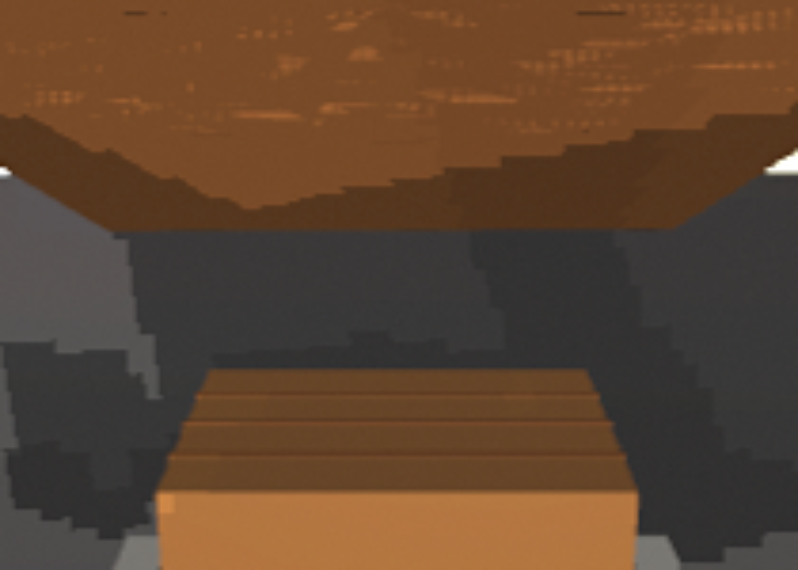

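Emit:
send_rows --deltas '[{"jaw":0,"translation":[-0.0008,-0.004,0.005],"turn":0},{"jaw":0,"translation":[0,-0.004,0.003],"turn":0},{"jaw":0,"translation":[0,-0.004,0.001],"turn":0},{"jaw":0,"translation":[0,-0.002,0],"turn":0},{"jaw":0,"translation":[0,-0.001,0],"turn":0},{"jaw":0,"translation":[0,0,0],"turn":0},{"jaw":0,"translation":[0,0,0],"turn":0},{"jaw":0,"translation":[0,0,0],"turn":0}]'

```text
clock: 41.82
position: [590.3, 265.4, 12.4]
orientation: [0.729, 0.684, 0.0, -0.0]
force: [-1.3, 0.5, 4.0]
opening: 48.4
```

```bash
python3 - <<'E'
from h import *
im,cw,_=snap('wrist','w41')
cv2.imwrite('pics/w41c.png',cv2.resize(im[200:280,260:390],None,fx=6,fy=6))
to(*rk(43.8+21.5,78),12.5,np.pi/2+ya)
E
```

```text
t 41.87 pos [590.3 265.4  12.4] open 48.7 F [-1.8  0.2  3.2] toolx [0.064 0.998 0.   ] tooly [ 0.998 -0.064 -0.   ] z [-0.  0. -1.] q [ 0.33  0.41  1.38  0.    1.35 -1.17]
tool d mm: 0.2 -0.3 -0.1 angle 1.5066 turn -0.0007
```

View pics/w41c.png

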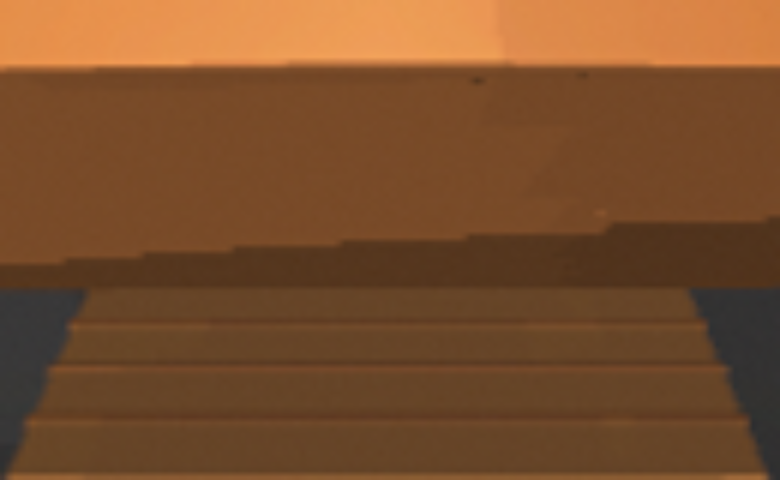

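Block is on the base, flat side up to the foot. Release and rise.

Emit:
send_rows --deltas '[{"jaw":0.064,"translation":[0,0,0],"turn":0},{"jaw":0.064,"translation":[0,0,0],"turn":0},{"jaw":0.064,"translation":[0,0,0],"turn":0},{"jaw":0.064,"translation":[0,0,-0.015],"turn":0},{"jaw":0.064,"translation":[0,0,-0.025],"turn":0},{"jaw":0.064,"translation":[0,0,-0.03],"turn":0},{"jaw":0.064,"translation":[0,0.005,-0.03],"turn":0},{"jaw":0.064,"translation":[0,0.005,-0.03],"turn":0},{"jaw":0.0,"translation":[0,0,-0.03],"turn":0},{"jaw":0.0,"translation":[-0.025,0.01,-0.02],"turn":0},{"jaw":0.0,"translation":[-0.025,0.01,-0.02],"turn":0},{"jaw":0.0,"translation":[-0.02,0.01,-0.01],"turn":0}]'

```text
clock: 42.87
position: [627.1, 191.7, 225.4]
orientation: [0.729, 0.684, 0.002, 0.002]
force: [0.2, 0.1, 0.1]
opening: 15.8
```

Emit:
send_rows --deltas '[{"jaw":0.0,"translation":[0,0.01,0],"turn":0},{"jaw":0.0,"translation":[0,0,0],"turn":0},{"jaw":0.0,"translation":[0,0,0],"turn":0},{"jaw":0.0,"translation":[0,0,0],"turn":0}]'

```text
clock: 43.2
position: [635.1, 192.5, 220.4]
orientation: [0.729, 0.684, -0.001, -0.001]
force: [-0.6, -0.1, 0.2]
opening: -0.1
```

```bash
python3 - <<'E'
from h import *
im,cw,_=snap('wrist','w42'); im2,_,_=snap('scene','scene18'); cv2.imwrite('pics/s18c.png',cv2.resize(im2[140:280,270:430],None,fx=5,fy=4.2))
cv2.imwrite('pics/w42c.png',cv2.resize(im[0:270,120:560],None,fx=1.8,fy=2.2))
st()
E
```

```text
t 43.30 pos [635.  192.8 220.7] open -0.0 F [-0.2  0.  -0.3] toolx [ 0.063  0.998 -0.   ] tooly [ 0.998 -0.063 -0.002] z [-0.002 -0.    -1.   ] q [ 0.21  0.35  1.04  0.    1.76 -1.3 ]
```

View pics/w42c.png

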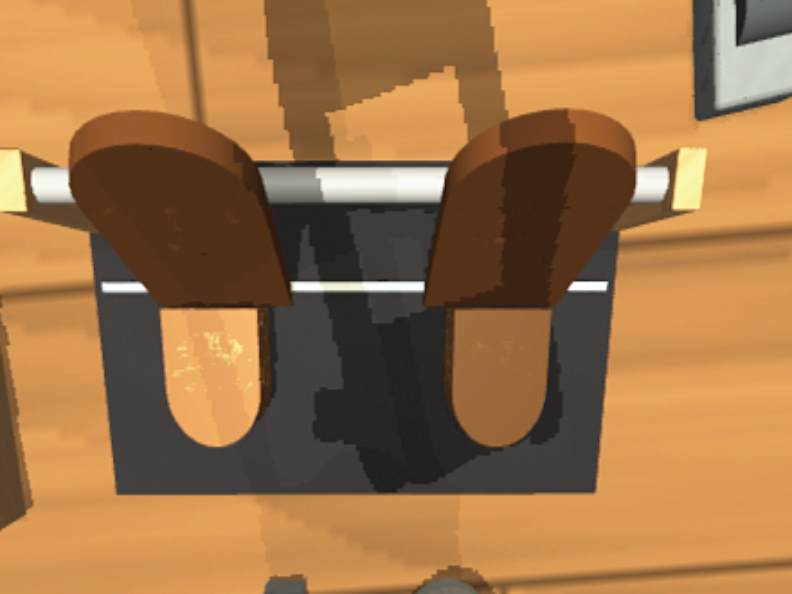

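View pics/s18c.png

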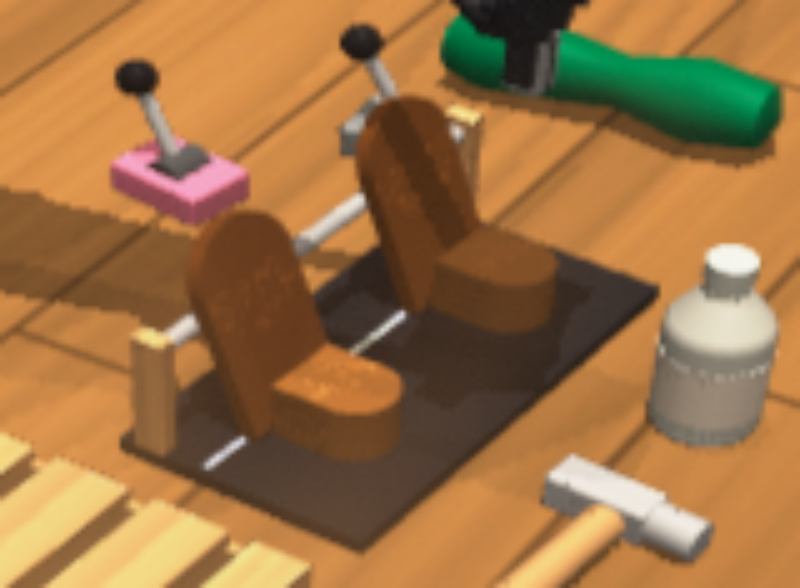

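```bash
python3 - <<'E'
from h import *
to(380,395.5,180,np.pi/2+.115)
E
```

```text
t 43.30 pos [635.  192.8 220.7] open -0.0 F [-0.2  0.  -0.3] toolx [ 0.063  0.998 -0.   ] tooly [ 0.998 -0.063 -0.002] z [-0.002 -0.    -1.   ] q [ 0.21  0.35  1.04  0.    1.76 -1.3 ]
tool d mm: 186.2 -267.3 40.7 angle 1.5078 turn -0.1780
```

Emit:
send_rows --deltas '[{"jaw":0,"translation":[0.01,-0.012,-0.005],"turn":0},{"jaw":0,"translation":[0.0196,-0.0284,0],"turn":0},{"jaw":0,"translation":[0.0196,-0.0284,0],"turn":0},{"jaw":0,"translation":[0.0196,-0.0284,0],"turn":0},{"jaw":0,"translation":[0.0196,-0.0284,0],"turn":0},{"jaw":0,"translation":[0.0196,-0.0284,0],"turn":0},{"jaw":0,"translation":[0.0196,-0.0284,0],"turn":0},{"jaw":0,"translation":[0.0196,-0.0284,0],"turn":0},{"jaw":0,"translation":[0.0196,-0.0284,0],"turn":0},{"jaw":0,"translation":[0.0196,-0.0284,0],"turn":0},{"jaw":0,"translation":[0,0,0.02],"turn":-0.09},{"jaw":0,"translation":[0,0,0.02],"turn":-0.088}]'

```text
clock: 44.3
position: [378.1, 398.1, 189.0]
orientation: [0.662, 0.749, 0.003, -0.0]
force: [0.4, -0.7, -0.7]
opening: -0.3
```

Emit:
send_rows --deltas '[{"jaw":0,"translation":[0,0,0],"turn":0},{"jaw":0,"translation":[0,0,0],"turn":0},{"jaw":0,"translation":[0,0,0],"turn":0}]'

```text
clock: 44.55
position: [380.5, 395.6, 188.0]
orientation: [0.666, 0.746, 0.001, -0.0]
force: [0.5, -0.9, 0.8]
opening: 0.1
```

```bash
python3 - <<'E'
from h import *
im,cw,_=snap('wrist','w43'); im2,_,_=snap('scene','scene19'); cv2.imwrite('pics/s19c.png',cv2.resize(im2[90:240,270:430],None,fx=5,fy=4))
to(380,395.5,52,np.pi/2+.115)
E
```

```text
t 44.65 pos [381.4 395.7 188.7] open -0.1 F [-0.2  0.1 -0.5] toolx [-0.112  0.994  0.002] tooly [0.994 0.112 0.002] z [ 0.002  0.002 -1.   ] q [ 0.7   0.09  1.41  0.    1.64 -0.98]
tool d mm: -0.0 -1.4 136.7 angle 1.6830 turn -0.0028
```

View pics/w43.png

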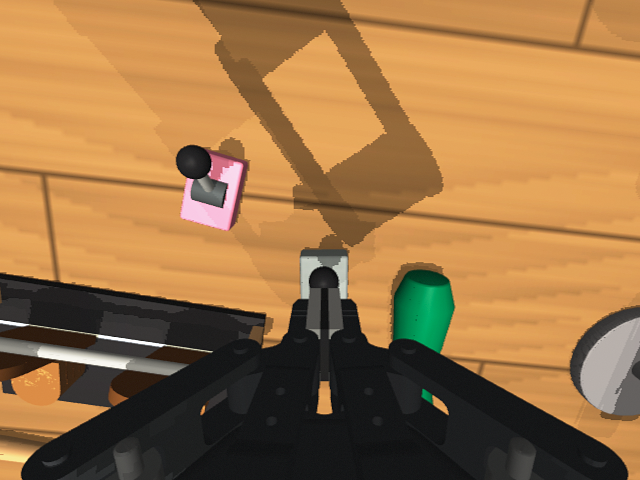

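View pics/s19c.png

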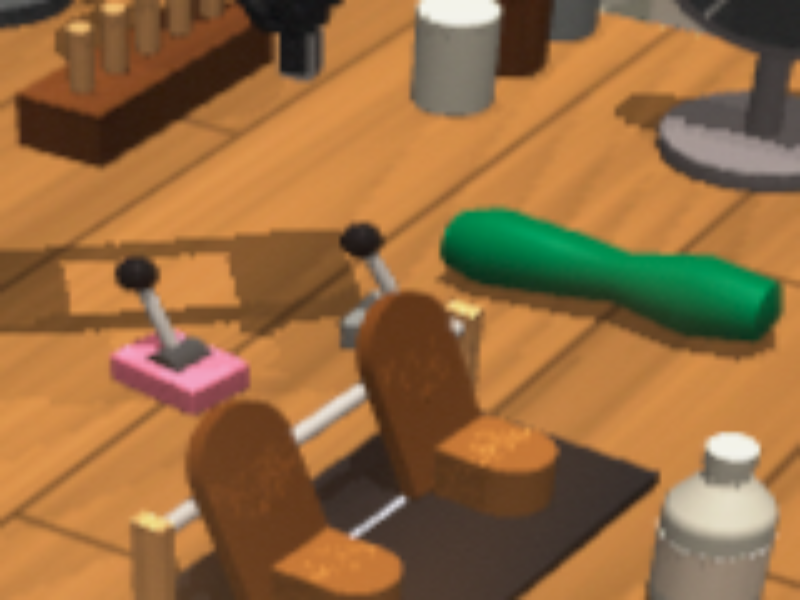

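Emit:
send_rows --deltas '[{"jaw":0,"translation":[0,-0.003,0.023],"turn":0},{"jaw":0,"translation":[0,0,0.023],"turn":0},{"jaw":0,"translation":[0,0,0.023],"turn":0},{"jaw":0,"translation":[0,0,0.023],"turn":0},{"jaw":0,"translation":[0,0,0.023],"turn":0},{"jaw":0,"translation":[0,0,0.02],"turn":0},{"jaw":0,"translation":[0,0,0],"turn":0},{"jaw":0,"translation":[0,0,0],"turn":0},{"jaw":0,"translation":[0,0,0],"turn":0}]'

```text
clock: 45.4
position: [379.2, 395.7, 53.9]
orientation: [0.666, 0.746, 0.002, 0.0]
force: [1.0, 1.2, 0.7]
opening: 0.1
```

```bash
python3 - <<'E'
from h import *
im,cw,_=snap('wrist','w44'); im2,_,_=snap('scene','scene20'); cv2.imwrite('pics/s20c.png',np.hstack([cv2.resize(im2[110:200,310:390],None,fx=4.5,fy=4.5),cv2.resize(im[190:370,240:400],None,fx=2.25,fy=2.25)]))
to(470,405,52,np.pi/2+.115)
E
```

```text
t 45.50 pos [379.3 396.   54.4] open 0.1 F [-0.9 -0.1  1. ] toolx [-0.113  0.994  0.003] tooly [0.994 0.113 0.004] z [ 0.004  0.003 -1.   ] q [ 0.7   0.16  1.6   0.    1.37 -0.98]
tool d mm: -1.3 91.1 2.4 angle 1.6840 turn -0.0018
```

View pics/s20c.png

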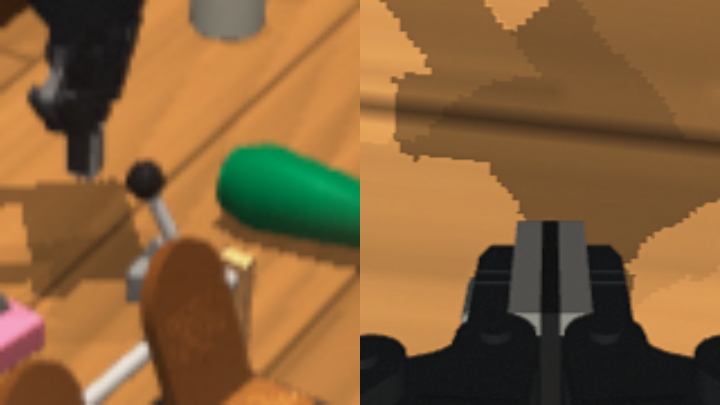

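Emit:
send_rows --deltas '[{"jaw":0,"translation":[0,0.008,0],"turn":0},{"jaw":0,"translation":[0,0.009,0],"turn":0},{"jaw":0,"translation":[0,0.009,0],"turn":0},{"jaw":0,"translation":[0,0.009,0],"turn":0},{"jaw":0,"translation":[0,0.009,0],"turn":0},{"jaw":0,"translation":[0,0.009,0],"turn":0},{"jaw":0,"translation":[0,0.009,0],"turn":0},{"jaw":0,"translation":[0,0.009,0],"turn":0},{"jaw":0,"translation":[0,0.008,0],"turn":0},{"jaw":0,"translation":[0,0,0],"turn":0},{"jaw":0,"translation":[0,0,0],"turn":0}]'

```text
clock: 46.42
position: [457.0, 403.8, 51.5]
orientation: [0.666, 0.746, 0.0, 0.0]
force: [-1.0, -0.6, -0.1]
opening: -0.1
```

```bash
python3 - <<'E'
from h import *
im,cw,_=snap('wrist','w45'); im2,_,_=snap('scene','scene21'); cv2.imwrite('pics/s21c.png',np.hstack([cv2.resize(im2[110:200,310:390],None,fx=4.5,fy=4.5),cv2.resize(im[190:370,240:400],None,fx=2.25,fy=2.25)]))
to(470,405,52,np.pi/2+.115)
E
```

```text
t 46.52 pos [456.3 403.8  51.8] open -0.1 F [-0.4 -0.1  0.4] toolx [-0.113  0.994 -0.   ] tooly [0.994 0.113 0.   ] z [ 0. -0. -1.] q [ 0.63  0.3   1.45 -0.    1.4  -1.05]
tool d mm: -0.4 13.7 -0.2 angle 1.6845 turn -0.0013
```

View pics/s21c.png

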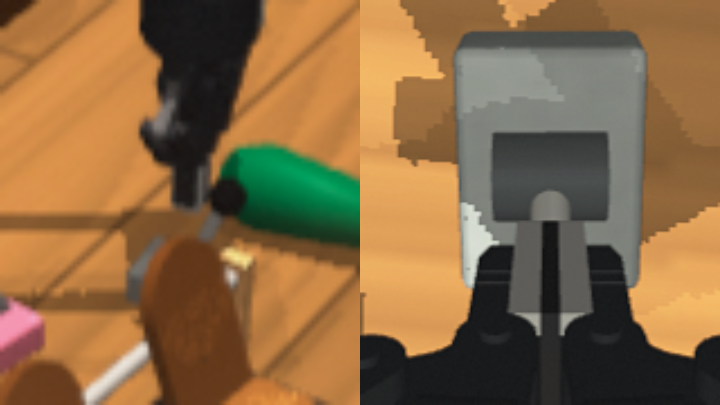

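Emit:
send_rows --deltas '[{"jaw":0,"translation":[0,0.004,0],"turn":0},{"jaw":0,"translation":[0,0.004,0],"turn":0},{"jaw":0,"translation":[0,0.003,0],"turn":0},{"jaw":0,"translation":[0,0,0],"turn":0}]'

```text
clock: 46.85
position: [467.1, 405.1, 51.6]
orientation: [0.666, 0.746, -0.0, -0.0]
force: [-1.9, -0.7, -0.1]
opening: -0.1
```

```bash
python3 - <<'E'
from h import *
im2,_,_=snap('scene','scene22'); cv2.imwrite('pics/s22c.png',cv2.resize(im2[110:200,310:390],None,fx=6,fy=6))
to(470,405,52,np.pi/2+.115)
E
```

```text
t 46.90 pos [467.1 405.1  51.6] open -0.2 F [-1.3 -0.4 -0.4] toolx [-0.113  0.994 -0.   ] tooly [ 0.994  0.113 -0.001] z [-0.001 -0.    -1.   ] q [ 0.62  0.32  1.42  0.    1.41 -1.06]
tool d mm: -0.4 2.9 -0.4 angle 1.6845 turn -0.0013
```

View pics/s22c.png

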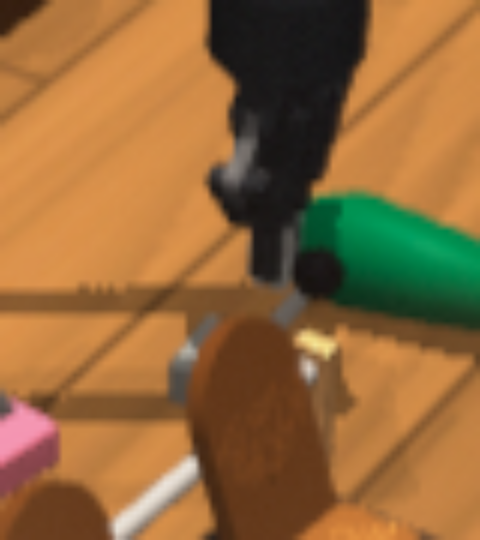

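Emit:
send_rows --deltas '[{"jaw":0,"translation":[0,0.003,0],"turn":0},{"jaw":0,"translation":[0,0.003,0],"turn":0},{"jaw":0,"translation":[0,0,0],"turn":0}]'

```text
clock: 47.15
position: [467.4, 405.1, 51.5]
orientation: [0.665, 0.747, -0.006, -0.004]
force: [-15.6, -3.0, 7.0]
opening: 0.1
```

```bash
python3 - <<'E'
from h import *
im2,cs,_=snap('scene','scene23'); cv2.imwrite('pics/s23c.png',cv2.resize(im2[110:200,310:390],None,fx=6,fy=6))
to(470,405,52,np.pi/2+.115)
print(proj(cs,[[491,407,82],[425,400,82]]))
E
```

```text
t 47.20 pos [467.4 405.1  51.5] open 0.1 F [-15.   -2.8   6.4] toolx [-0.115  0.993 -0.002] tooly [ 0.993  0.115 -0.013] z [-0.013 -0.003 -1.   ] q [ 0.62  0.32  1.41  0.    1.42 -1.07]
tool d mm: -0.4 2.6 -0.5 angle 1.6858 turn 0.0000
[[362.24093694 155.92653204]
 [341.83990775 150.29331457]]
```

View pics/s23c.png

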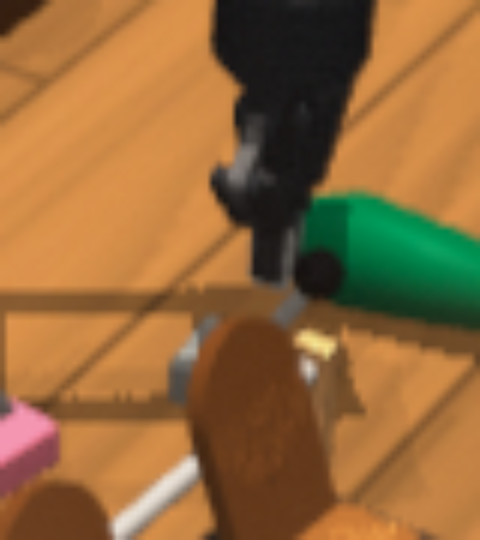

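Hard stop reached (15 N, at the predicted on-position). Back off and retreat.

Emit:
send_rows --deltas '[{"jaw":0,"translation":[0,-0.012,0],"turn":0},{"jaw":0,"translation":[0,-0.012,0],"turn":0},{"jaw":0,"translation":[0,-0.012,0],"turn":0},{"jaw":0,"translation":[0,-0.01,-0.01],"turn":0},{"jaw":0,"translation":[0,0,-0.03],"turn":0},{"jaw":0,"translation":[0,0,-0.03],"turn":0},{"jaw":0,"translation":[0,0,-0.03],"turn":0},{"jaw":0,"translation":[0,0,-0.03],"turn":0},{"jaw":0,"translation":[0,-0.02,-0.02],"turn":0},{"jaw":0,"translation":[0,-0.02,0],"turn":0},{"jaw":0,"translation":[0,0,0],"turn":0},{"jaw":0,"translation":[0,0,0],"turn":0}]'

```text
clock: 48.2
position: [388.0, 396.3, 203.0]
orientation: [0.665, 0.746, 0.002, 0.001]
force: [1.0, -0.2, 0.3]
opening: -0.3
```

```bash
python3 - <<'E'
from h import *
im,cw,_=snap('wrist','w46'); im2,cs,_=snap('scene','scene24'); cv2.imwrite('pics/s24c.png',cv2.resize(im2[110:330,220:430],None,fx=3.7,fy=2.7))
im3,_,_=snap('top','top9'); st()
E
```

```text
t 48.35 pos [388.3 395.8 200.9] open -0.1 F [-0.4  0.3 -0.8] toolx [-0.113  0.994 -0.001] tooly [ 0.994  0.113 -0.   ] z [-0.    -0.001 -1.   ] q [ 0.69  0.1   1.38 -0.    1.67 -0.99]
```

View pics/s24c.png

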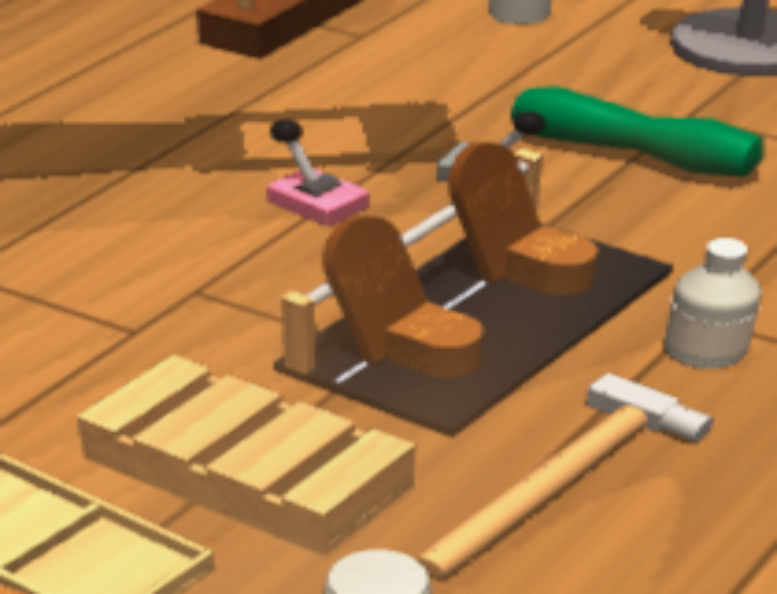

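View pics/top9.png

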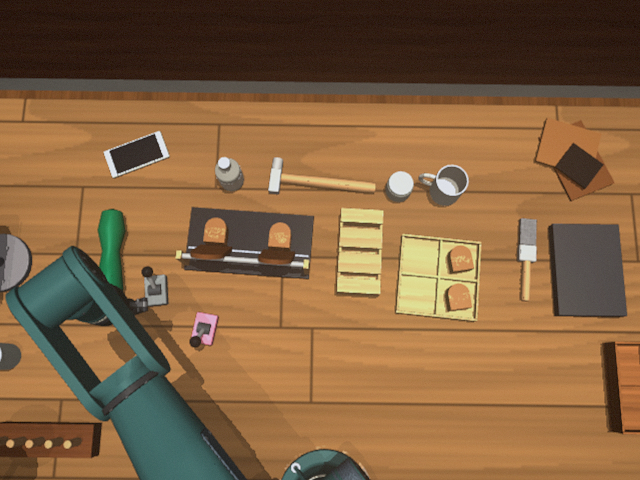

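View pics/w46.png

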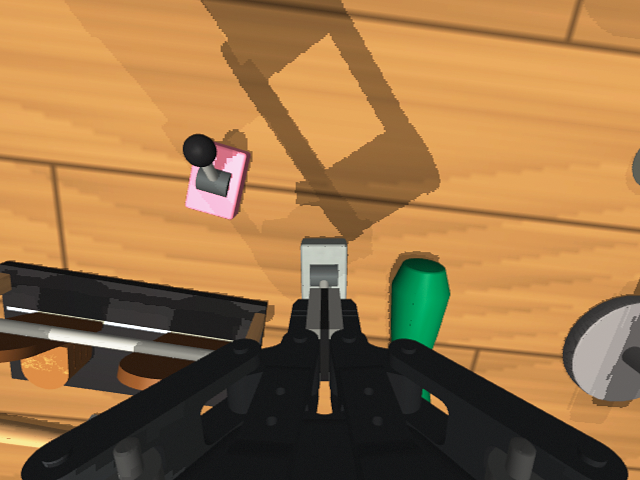

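```bash
python3 -c "
from h import *
print(job_done()); st()"
```

```text
Traceback (most recent call last):
NameError: name 'job_done' is not defined
```

```bash
python3 -c "
from workcell import job_done
print(job_done())"
```

```text
the job is handed in; nothing more can be done
None
```

I switched the fan off, moved both soles to the rack and chocked them, switched the fan back on, and handed the job in. The clock read about 48 s of the 210 s allowed. Only two of the three soles were in the stand.

- **Switch:** I pushed the lever to its off position, with the tip measured about 33 mm to the robot side of the box's middle. At the end I pushed it back on until it hit its stop at 15 N, where the on position was predicted.
- **Soles:** Both lean on the rail with their lower front edges within a millimetre or so of where a sole with its back edge on the line should be. They sit at about -75 and +78 mm along the rail. I worked out the 20 degree lean from the foot and rail contact and did not measure it separately.
- **Chocks:** Both heel blocks stand square on the base, centred on the soles' feet, with a gap of about 0.5 mm or less.
- **Final pictures:** Both soles and blocks were standing with the robot clear of everything. Two blocks remained in the tray, and the other things on the bench looked unmoved.

Three things did not go as expected:
- **First block grasp:** The fingertips turned out to sit about 20 mm behind the stated tool point. On the first try the fingers closed on top of the block. I pulled back, found the block unmoved, and gripped it lower.
- **Switching off:** The fingers slid over the lever's ball on the last push, so I confirmed the off position from the cameras rather than by force.
- **Moved block:** One block in the tray had shifted about 10 mm between pictures, so I re-measured it before gripping it.

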